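# Turn the stool legs end for end in the tenoning jig

## Task

The tenons on the router side of this jig are cut. Release the turnbutton, raise the hold-down frame, and turn every leg whose tenon still points to the router side end for end, so that all the legs present lie fully down in notches with their tenons back against the end stop (one was already turned; any notch will do). Then shut the frame over them and lock it with the turnbutton, leaving the router, clamp and box on the bench as they are.

Things in the scene. Friction and masses are not known exactly. Their poses are not given: they have to be found in the camera images.
- jig: Routing jig screwed to the bench: grey board 300 x 460 x 18 mm, origin at the centre of its underside, z up. Its x points from the router side (front) to the end stop (back); y runs along the row of notches. Two notched plywood bearers, 20 mm thick, stand across it at x = -75 and +20 mm; between them is open space for fingers, down to the board's top.
- end_stop (a point): Middle of the upper edge of the wooden end stop (14 mm thick, 396 mm long), on the face that the legs butt against: jig x = +75, y = 0, z = 64 mm. Axes as the jig's.
- notch_0 (a point): First of six notches in the bearers, at jig y = -166, -108, -50, +50, +108 and +166 mm: this point is on the first one's floor (z = 40 mm), under the middle of a leg that is fully home (jig x = -20 mm). Each is 31 mm wide, with 5 mm 45-degree lead-ins; bearer tops at z = 58 mm. Axes as the jig's.
- notch_5 (a point): The same point of the last notch, at jig y = +166 mm (jig x = -20, z = 40 mm).
- frame (a joint): Hinge of the aluminium hold-down frame (0.50 kg), rad: 0 = shut, 1 mm above the legs; grows as its front edge lifts; 1.5 = fully up. Stiff (0.75 N m): stays at any angle. Axis along jig y at jig x = +105, z = 75 mm. Side arms at y = +-207 mm and a front crossbar 24 mm wide, 12 mm thick, 180 mm from the axis (shut: centre at jig x = -75, top at z = 81 mm).
- handle_left (a point): Middle of one bow handle on the frame's crossbar, on its +y side: a round bar 12 mm thick, 72 mm long, along jig y, centre 44 mm above the crossbar's upper face, open underneath (shut: jig x = -75, y = +108, z = 125 mm). It moves with the frame: 180 mm from the hinge axis along the frame and 50 mm out of the frame's plane.
- handle_right (a point): The same for the other handle (shut: jig x = -75, y = -108, z = 125 mm).
- turnbutton (a joint): Turnbutton on a vertical pivot in front of the crossbar, rad, 0 to 1.57: 0 = along jig x, its end across the shut crossbar, holding it down; 1.57 = along jig y, clear. Grows counterclockwise seen from above. Below about 1.3 it still catches the crossbar: the frame can then be neither raised nor shut past it. Light friction (0.05 N m), stays where it is left.
- turnbutton_grip (a point): Point on the turnbutton's pivot axis (jig x = -101, y = 0, z = 107 mm), within its rib; the point's x runs along the button. The steel button is oblong with round ends, 60 x 18 mm and 8 mm thick, underside at z = 83 mm; the upright rib on it is 44 mm long and 9 mm thick, lengthwise, from z = 91 to 115 mm.
- leg_a: Square beech stool leg, 28 x 28 mm and 190 mm long in all, about 100 g (may be absent): one end is cut to a square tenon 14 x 14 mm and 22 mm long, the other end is uncut and full width. Origin at the middle of the overall length and section; its own x runs along the leg towards the tenon end. In a notch it lies with its centre 54 mm above the bench, and at home its centre is at jig x = -20 mm.
- leg_a_tenon (a point): Centre of the end face of leg_a's tenon, 95 mm from the leg's origin along its x.
- leg_b: Square beech stool leg, 28 x 28 mm and 190 mm long in all, about 100 g (may be absent): one end is cut to a square tenon 14 x 14 mm and 22 mm long, the other end is uncut and full width. Origin at the middle of the overall length and section; its own x runs along the leg towards the tenon end. In a notch it lies with its centre 54 mm above the bench, and at home its centre is at jig x = -20 mm.
- leg_b_tenon (a point): Centre of the end face of leg_b's tenon, 95 mm from the leg's origin along its x.
- leg_c: Square beech stool leg, 28 x 28 mm and 190 mm long in all, about 100 g (may be absent): one end is cut to a square tenon 14 x 14 mm and 22 mm long, the other end is uncut and full width. Origin at the middle of the overall length and section; its own x runs along the leg towards the tenon end. In a notch it lies with its centre 54 mm above the bench, and at home its centre is at jig x = -20 mm.
- leg_c_tenon (a point): Centre of the end face of leg_c's tenon, 95 mm from the leg's origin along its x.
- leg_d: Square beech stool leg, 28 x 28 mm and 190 mm long in all, about 100 g (may be absent): one end is cut to a square tenon 14 x 14 mm and 22 mm long, the other end is uncut and full width. Origin at the middle of the overall length and section; its own x runs along the leg towards the tenon end. In a notch it lies with its centre 54 mm above the bench, and at home its centre is at jig x = -20 mm.
- leg_d_tenon (a point): Centre of the end face of leg_d's tenon, 95 mm from the leg's origin along its x.
- leg_e: Square beech stool leg, 28 x 28 mm and 190 mm long in all, about 100 g: one end is cut to a square tenon 14 x 14 mm and 22 mm long, the other end is uncut and full width. Origin at the middle of the overall length and section; its own x runs along the leg towards the tenon end. In a notch it lies with its centre 54 mm above the bench, and at home its centre is at jig x = -20 mm.
- leg_e_tenon (a point): Centre of the end face of leg_e's tenon, 95 mm from the leg's origin along its x.
- router: Bystander: small trim router, 175 mm tall, standing on its 90 x 85 mm base; origin under its base.
- clamp: Bystander: one-handed bar clamp lying on the bench, 300 mm long along its x, 25 mm high; origin under its bar's middle.
- bin: Bystander: clear plastic box of odds and ends, 178 x 128 x 75 mm; origin under its centre.
Mind the look-alikes: they are no part of the job. Leave any pink or yellow look-alike of the leg_a alone.

How it is judged:
On the way, in this order (a step that is already met when the one before it is completed fails the run):
1. the turnbutton is released and the frame raised well clear (value of joint turnbutton above 1.2 rad and value of joint frame above 1.1 rad), for 0.2 s.
2. every leg present lies turned in a notch, tenon at the end stop, and the frame is shut over them (z of leg_a in the frame of jig between 0.05 and 0.058 m and x of leg_a_tenon in the frame of jig between 0.068 and 0.079 m and angle between the x axis of each of leg_a, leg_b, leg_c, leg_d, leg_e and the x axis of jig, either way round below 0.06 rad and z of leg_b in the frame of jig between 0.05 and 0.058 m and x of leg_b_tenon in the frame of jig between 0.068 and 0.079 m and z of leg_c in the frame of jig between 0.05 and 0.058 m and x of leg_c_tenon in the frame of jig between 0.068 and 0.079 m and z of leg_d in the frame of jig between 0.05 and 0.058 m and x of leg_d_tenon in the frame of jig between 0.068 and 0.079 m and z of leg_e in the frame of jig between 0.05 and 0.058 m and x of leg_e_tenon in the frame of jig between 0.068 and 0.079 m and value of joint frame below 0.04 rad), for 0.2 s.
At the end, for the whole second after the job is handed in: Every leg present lies down in a notch (centre within 4 mm of its seated height of 54 mm above the bench, within 0.06 rad of the jig's x), its tenon end within 7 mm of the end stop, at rest; the frame is shut (below 0.04 rad) and the turnbutton lies across its crossbar (below 0.35 rad) (all of step 2 and linear speed of each of leg_a, leg_b, leg_c, leg_d, leg_e below 0.02 m/s and value of joint turnbutton below 0.35 rad); the robot touches nothing.
It fails at once if the router on the bench is shifted by more than 30 mm (distance of router from where it was at the start of the episode above 0.03 m).
It fails at once if the clamp on the bench is shifted by more than 30 mm (distance of clamp from where it was at the start of the episode above 0.03 m).
It fails at once if the bin on the bench is shifted by more than 30 mm (distance of bin from where it was at the start of the episode above 0.03 m).
Of leg_a, leg_b, leg_c, leg_d only 3 to 4 are there at a start; the rules pass over those that are not, and their reading is None.
At some moment in a run one of leg_a, leg_b, leg_c, leg_d, leg_e may be knocked a few centimetres aside while the robot is not near it.
Once in a run the grip may slacken for a moment while it holds something.
It also fails if it takes over 210 s, if anything falls off the work surface, if the arm or the gripper's body presses on something with over 40 N, if the wrist force passes 120 N, or if a joint passes its speed limit or range.

## Robot

A 7-joint arm with a two-finger parallel gripper is mounted at the origin on the work surface. World frame = base frame: x ahead of the robot, y to its left, z up, the work surface at z = 0. Lengths are in m, angles in rad, forces in N, time in s.
With the tool pointing down it reaches from about 0.425 to 0.875 m from the base axis. Payload 4.7 kg.
Tool frame: the origin (TCP) lies at the very end of the fingers, on their centre line; the grasp point (between the pads) lies 19 mm behind it; x points along the fingers, z is the direction in which the jaws open and shut, and the axes are right-handed (so a half turn about x gives the same grasp; the last joint's range is limited). The gripper opens to 87 mm and grips with 3 to 60 N. Pads are 19 mm wide; open, the fingers measure 117 mm over their backs; the gripper's body (75 mm by 190 mm) begins 51 mm behind the grasp point.
Start: joints at [1.225, 0.321, -0.07, 1.45, 0.023, 1.371, -0.057], TCP at [0.229, -0.608, 0.202] pointing down, gripper open.
Joint ranges: [-2.86, 2.86], [-0.3, 2.09], [-1.38, 1.24], [0.06, 2.45], [-1.56, 4.7], [0.09, 2.05], [-2.69, 2.69]. Speed limits (rad/s): [2.57, 2.57, 3.14, 3.14, 3.14, 3.14, 3.14].

## Interface

Orientations are given as a rotation vector (axis times angle).
In Python, from bench import * gives the robot as it stands.
- The arm moves only by the shell command python3 -m handwheel 'ROWS' [OPENING] [FORCE]. ROWS is JSON, a list of rows, each an object with "xyz": the shift along the world's x, y, z in cm, a list of three; "angular": the turn, a rotation vector about the world's x, y, z in degrees, a list of three. A call has 1 to 5 rows; each row shifts and turns the pose as measured when the row begins; what a row does not reach is not made up. A row lasts 1/12 s, in which the tool goes at most 41.7 mm and 7.16 degrees, less where a joint would pass 70% of its speed; a pose out of reach is approached as far as the arm can. A call with a gripper value outside its range is refused whole. OPENING is the finger opening in cm, from 0 to 8.7, set as the call begins (- or left out, the last holds). The fingers move at their own pace and stop on an object; FORCE is the grip in N (left out, the last holds). Time passes only in rows, so rows that do not move let the fingers close. It gives the time, the measured TCP pose, the force and the opening at its end, in the units of the state.
- get_state(): the state, without advancing time (a new reading comes with each control period).
- get_image(name): name is "scene" or "top" or "wrist"; returns a dict with "pixels" (400x640x3 uint8, blue, green, red), "K" (3x3 intrinsics, pixels), "dist" ([k1, k2, p1, p2, k3] as OpenCV has them; the pictures are not rectified), "cam_to_world" (4x4, takes a point from camera to world coordinates). Camera axes: x right, y down, z forward; pixel columns grow to the right and rows downward; lengths in m; the calibration is good to about 2 mm. A picture is of the moment at which its call begins. There is no depth.
- close_job(): hands the job in, once; it reports no verdict.
The state is a dict: "time": time; "joint_positions": joint angles; "qd": joint speeds; "joint_torque": joint torques, N m; "position": TCP position; "tool_rot": TCP orientation; "ft_force": force on the tool from outside, world axes, zero at the start; "torque": the same for the moment, N m; "grip_width": opening from 0.0 (shut) to 1.0 (fully open).
Only numpy, scipy, OpenCV 4.12 (cv2) and the standard library are available. Lean on these libraries where they do the work, as an engineer would, in place of code of your own. Each camera call takes 0.05 s, during which the arm holds its last target.

## Working session

There is one attempt and no reset: what is moved stays moved. The work goes in short steps, Python scripts to look and compute and a shell command to move; the robot and the scene stay as the last step left them, time stands still between calls to the robot, and variables do not carry over. Pictures are saved under pics/ and viewed, and the job is handed in when it is done.

```bash
ls; mkdir -p pics
cat > h.py <<'E'
from bench import *
import numpy as np, cv2
from scipy.spatial.transform import Rotation as R
def snap(name,fn):
    im=get_image(name); cv2.imwrite('pics/'+fn,im['pixels']); np.save('pics/'+fn+'.npy',im,allow_pickle=True); return im
def load(fn): return np.load('pics/'+fn+'.npy',allow_pickle=True).item()
def ray(im,uv):
    uv=np.array(uv,float).reshape(-1,1,2)
    n=cv2.undistortPoints(uv,np.array(im['K']),np.array(im['dist'])).reshape(-1,2)
    T=np.array(im['cam_to_world'])
    d=np.c_[n,np.ones(len(n))]@T[:3,:3].T
    return T[:3,3],d
def onplane(im,uv,z):
    o,d=ray(im,uv); return o+d*((z-o[2])/d[:,2])[:,None]
def proj(im,P):
    T=np.linalg.inv(np.array(im['cam_to_world'])); P=np.array(P,float).reshape(-1,3)
    return cv2.projectPoints(P,cv2.Rodrigues(T[:3,:3])[0],T[:3,3],np.array(im['K']),np.array(im['dist']))[0].reshape(-1,2)
E
python3 - <<'E'
from h import *
for n in ('scene','top','wrist'):
    im=snap(n,n+'0.png'); print(n,np.round(im['cam_to_world'],3).tolist(),np.round(im['K'],0).tolist())
s=get_state(); print(s)
print(R.from_rotvec(s['tool_rot']).as_matrix().round(3))
E
```

```text
pics
scene [[0.731, 0.398, -0.555, 1.118], [0.682, -0.397, 0.614, -0.673], [0.025, -0.827, -0.562, 0.693], [0.0, 0.0, 0.0, 1.0]] [[391.0, 0.0, 319.0], [0.0, 391.0, 196.0], [0.0, 0.0, 1.0]]
top [[-0.019, -0.985, 0.171, 0.298], [-1.0, 0.019, 0.0, -0.001], [-0.004, -0.171, -0.985, 1.375], [0.0, 0.0, 0.0, 1.0]] [[478.0, 0.0, 317.0], [0.0, 478.0, 195.0], [0.0, 0.0, 1.0]]
wrist [[0.352, -0.902, -0.249, 0.296], [-0.936, -0.34, -0.092, -0.583], [-0.002, 0.265, -0.964, 0.385], [0.0, 0.0, 0.0, 1.0]] [[340.0, 0.0, 319.0], [0.0, 340.0, 203.0], [0.0, 0.0, 1.0]]
{'time': 0.15, 'joint_positions': array([ 1.22511492,  0.32165629, -0.07005227,  1.4513799 ,  0.02259766,
        1.37079627, -0.05691646]), 'qd': array([-7.74451446e-05, -3.85788278e-04,  9.92695773e-04, -3.65763762e-03,
        1.33983309e-03,  6.54355187e-04, -7.81768346e-04]), 'joint_torque': array([-4.83808417e-04, -4.91798365e+01, -4.04973859e-01, -3.12875640e+01,
       -6.39893068e-02,  4.05956770e-02,  1.21474541e-04]), 'position': array([ 0.22862718, -0.60799503,  0.20141768]), 'tool_rot': array([ 0.94102465,  1.35946699, -0.93978694]), 'ft_force': array([ 0.11486663, -0.00080737, -0.51375223]), 'torque': array([ 0.02258956, -0.00805562, -0.04381137]), 'grip_width': 1.0000517319324826}
[[-0.001  0.936  0.352]
 [ 0.001  0.352 -0.936]
 [-1.    -0.    -0.001]]
```

View pics/scene0.png

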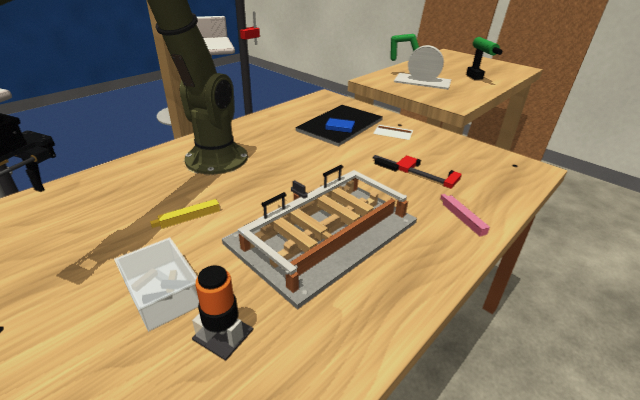

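View pics/top0.png

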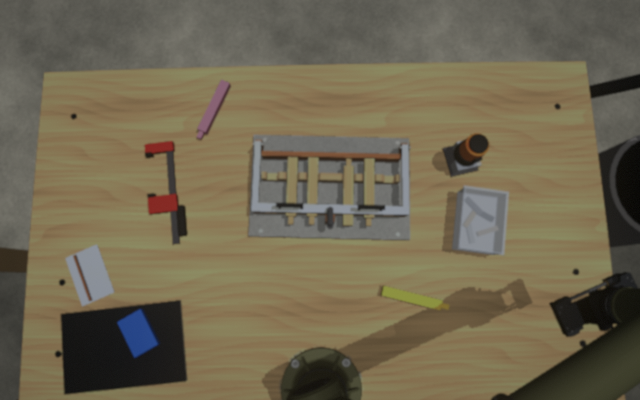

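View pics/wrist0.png

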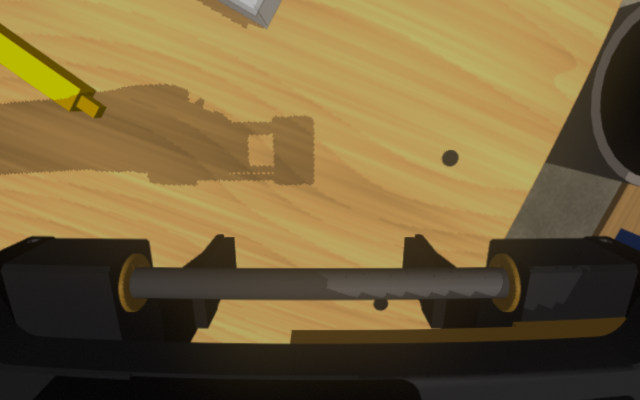

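Run:
```python
import cv2
im=cv2.imread('pics/top0.png'); c=im[120:250,235:425]; cv2.imwrite('pics/top0c.png',cv2.resize(c,None,fx=4.2,fy=4.2,interpolation=cv2.INTER_CUBIC))
im=cv2.imread('pics/scene0.png'); c=im[150:310,215:425]; cv2.imwrite('pics/scene0c.png',cv2.resize(c,None,fx=3.7,fy=3.7,interpolation=cv2.INTER_CUBIC))
```

```text
(no output)
```

View pics/top0c.png

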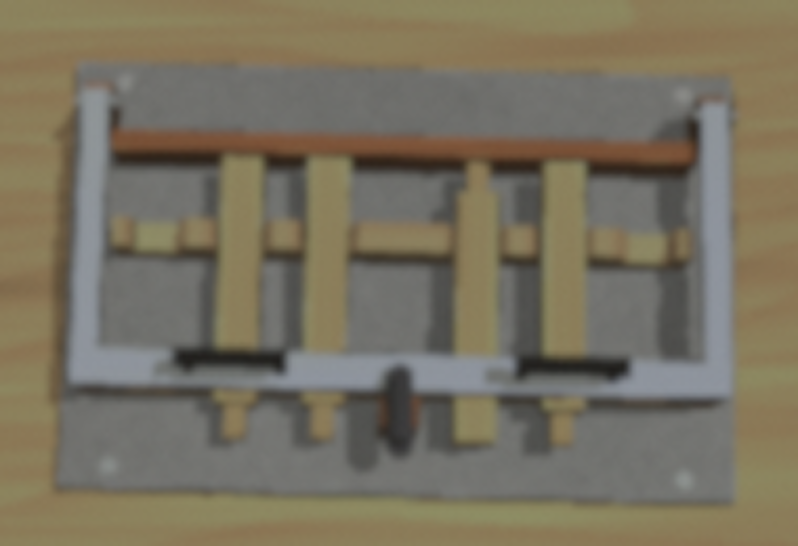

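View pics/scene0c.png

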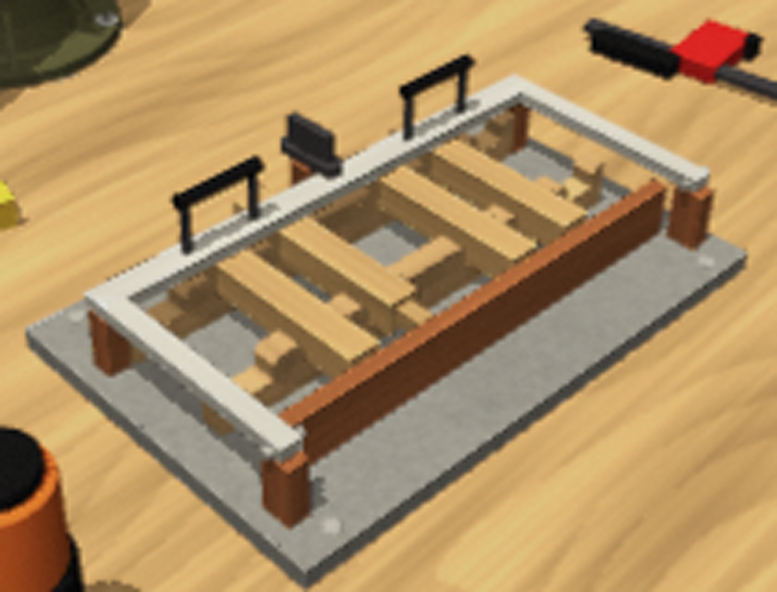

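```bash
cat > fit.py <<'E'
from h import *
def rigid(loc,wld):
    # 2D rigid fit
    a=loc-loc.mean(0); b=wld-wld.mean(0)
    th=np.arctan2((a[:,0]*b[:,1]-a[:,1]*b[:,0]).sum(),(a*b).sum())
    c,s=np.cos(th),np.sin(th); Rm=np.array([[c,-s],[s,c]]); t=wld.mean(0)-Rm@loc.mean(0)
    return th,t,wld-(loc@Rm.T+t)
E
python3 - <<'E'
from fit import *
im=load('top0.png')
uv=np.array([(78,65),(733,78),(733,503),(55,490)])/4.2+[235,120]-.4
w=onplane(im,uv,.018)[:,:2]
loc=np.array([(.15,.23),(.15,-.23),(-.15,-.23),(-.15,.23)])
th,t,r=rigid(loc,w); print(w,th,t,r)
s=load('scene0.png')
# scene view board corners: top ones
uv=np.array([(745,255),(308,578),(28,338)])/3.7+[215,150]-.4
w2=onplane(s,uv,.018)[:,:2]; print(w2)
# subpixel: mask of the board quad via colour (grey, low saturation) 
hsv=cv2.cvtColor(im['pixels'],cv2.COLOR_BGR2HSV)
m=((hsv[...,1]<60)).astype(np.uint8)*255
m[:125]=0;m[255:]=0;m[:,:235]=0;m[:,425:]=0
cv2.imwrite('pics/m.png',cv2.resize(m[120:250,235:425],None,fx=4,fy=4))
def J(p): p=np.array(p,float).reshape(-1,3); c,s_=np.cos(th),np.sin(th); return np.c_[p[:,:2]@np.array([[c,s_],[-s_,c]])+t,p[:,2]]
pts=J([(-.075,.108,.125),(-.075,-.108,.125),(-.101,0,.115),(.075,0,.064),(-.101+.022,0,.115),(-.101-.022,0,.115)])
for n,c0,f,fn in (('top0.png',(235,120),4.2,'o1.png'),('scene0.png',(215,150),3.7,'o2.png')):
    I=load(n); c=cv2.imread('pics/'+n.replace('0.','0c.')); 
    for p in proj(I,pts): cv2.circle(c,tuple(np.round((p+.4-c0)*f).astype(int)),3,(0,0,255),-1)
    for p in proj(I,J([(.15,.23,.018),(.15,-.23,.018),(-.15,-.23,.018),(-.15,.23,.018)])): cv2.circle(c,tuple(np.round((p+.4-c0)*f).astype(int)),3,(255,0,255),-1)
    cv2.imwrite('pics/'+fn,c)
E
```

```text
[[ 0.71682742  0.18422165]
 [ 0.69844361 -0.27531506]
 [ 0.40089088 -0.25983012]
 [ 0.41848909  0.19850098]] -0.04237325387720361 [ 0.55866275 -0.03810564] [[-1.44362031e-03 -1.11217438e-03]
 [-3.41565256e-04 -1.06178820e-03]
 [ 1.83642388e-03  1.71497599e-03]
 [-5.12383123e-05  4.58986590e-04]]
[[ 0.72398186  0.1785408 ]
 [ 0.7072551  -0.27740413]
 [ 0.41386586 -0.26581232]]
```

View pics/o1.png

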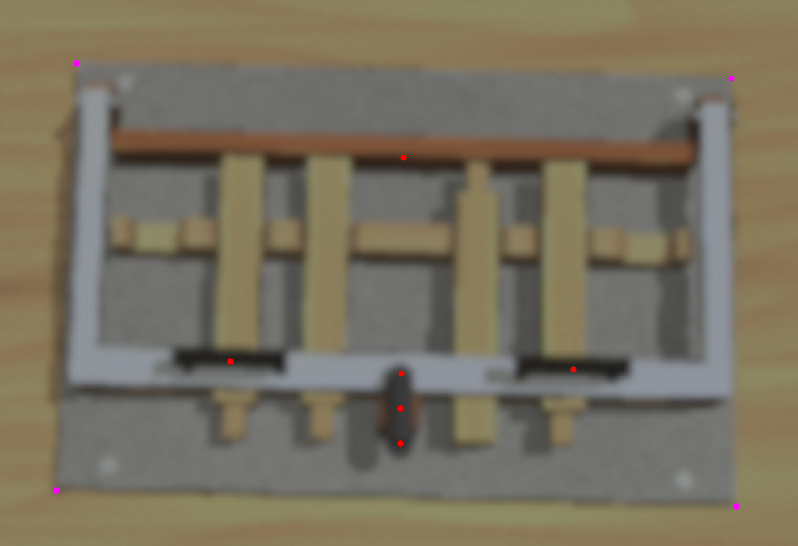

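View pics/o2.png

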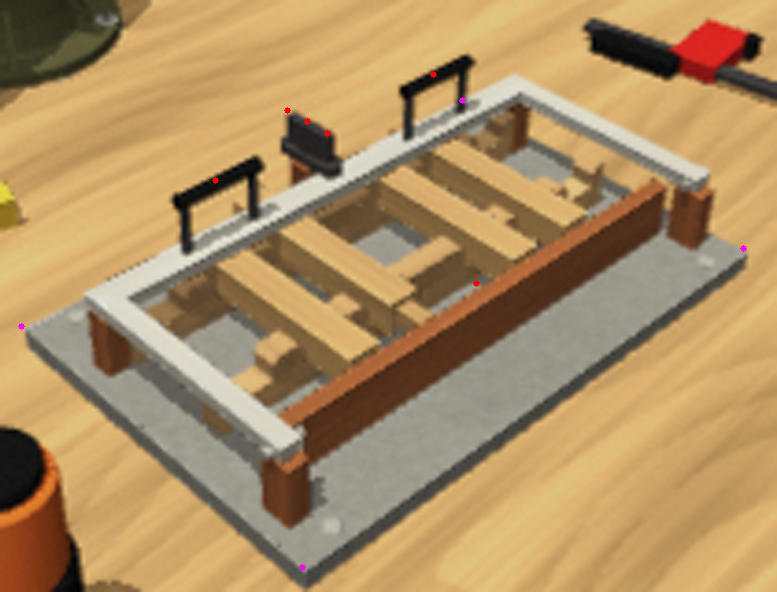

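```bash
cat >> fit.py <<'E'
import json,os
def jig():
    d=json.load(open('jig.json')); return d['th'],np.array(d['t'])
def setjig(th,t): json.dump({'th':float(th),'t':list(map(float,t))},open('jig.json','w'))
def J(p):
    th,t=jig(); p=np.array(p,float).reshape(-1,3); c,s_=np.cos(th),np.sin(th); return np.c_[p[:,:2]@np.array([[c,s_],[-s_,c]])+t,p[:,2]]
def Ji(p):
    th,t=jig(); p=np.array(p,float).reshape(-1,3); c,s_=np.cos(th),np.sin(th); return np.c_[(p[:,:2]-t)@np.array([[c,-s_],[s_,c]]),p[:,2]]
def yaw():
    M=R.from_rotvec(get_state()['tool_rot']).as_matrix(); return np.degrees(np.arctan2(M[1,2],M[0,2])),M
def to(p,jy=None):
    """target in jig coords of TCP; jy= yaw of the jaw axis in jig, deg -> prints remaining shift(cm), turn(deg)"""
    s=get_state(); w=J(p)[0]; d=(w-s['position'])*100
    y,M=yaw()
    # orientation error incl tilt
    if jy is None: rv=None
    else:
        a=np.radians(jy)+jig()[0]; z=np.array([np.cos(a),np.sin(a),0]); x=np.array([0,0,-1.]); T=np.c_[x,np.cross(z,x),z]
        rv=np.degrees((R.from_matrix(T)*R.from_matrix(M).inv()).as_rotvec()).round(1)
    print('t',round(s['time'],2),'tcp jig mm',(Ji(s['position'])[0]*1000).round(1),'| shift cm',d.round(2),'turn',rv,'j7',round(s['joint_positions'][6],2),'F',np.round(s['ft_force'],1),'w',round(float(s['grip_width'])*8.7,2))
E
cat > to.py <<'E'
import sys
from fit import *
a=list(map(float,sys.argv[1:])); to([v/1000 for v in a[:3]],a[3] if len(a)>3 else None)
E
python3 -c "
from fit import *
setjig(-0.0424,(.5605,-.038))"; python3 to.py -130 0 300 -90
```

```text
t 0.15 tcp jig mm [-307.4 -583.5  201.4] | shift cm [20.2  57.55  9.86] turn [ -0.1  -0.  -23. ] j7 -0.06 F [ 0.1 -0.  -0.5] w 8.7
```

First reach: the turnbutton. In top0 these could be confused:
- **Turnbutton:** dark oblong at (330,216).
- **Bow handles:** black, at (290,206) and (371,208).
- **Legs:** beech, at x≈291, 313, 348 and 369. The leg at 348 is already turned; the other three have their tenons at the front.
- **Look-alikes:** pink at (213,110) and yellow at (413,298), both left alone.

By the description, the turnbutton is the oblong between the handles, and the close crop confirms it: an upright rib lying along jig x.

```bash
python3 -m handwheel '[{"xyz":[0,1,4],"angular":[0,0,-5]},{"xyz":[1,3,2.5],"angular":[0,0,-6]},{"xyz":[1.5,3.8,0],"angular":[0,0,-6]},{"xyz":[1.5,3.8,0],"angular":[0,0,-5]},{"xyz":[1.5,3.8,0],"angular":[0,0,0]}]' 8 10
python3 -m handwheel '[{"xyz":[1.5,3.8,1],"angular":[0,0,0]},{"xyz":[1.5,3.8,0],"angular":[0,0,0]},{"xyz":[1.5,3.8,0],"angular":[0,0,0]},{"xyz":[1.5,3.8,0],"angular":[0,0,0]},{"xyz":[1.5,3.8,0],"angular":[0,0,0]}]'
python3 to.py -130 0 300 -90
```

```text
time: 0.57
position: [0.2762, -0.4553, 0.2628]
tool_rot: [1.258, 1.187, -1.252]
ft_force: [0.6, 0.7, 0.4]
grip_width: 0.919
time: 0.98
position: [0.3502, -0.2607, 0.2723]
tool_rot: [1.259, 1.185, -1.255]
ft_force: [1.7, -0.3, 0.2]
grip_width: 0.917
t 0.98 tcp jig mm [-200.7 -231.4  272.3] | shift cm [ 8.04 22.82  2.77] turn [-0.4 -0.2  1.2] j7 -1.0 F [ 1.7 -0.3  0.2] w 7.98
```

```bash
python3 -m handwheel '[{"xyz":[1.5,3.8,1],"angular":[0,0,0]},{"xyz":[1.5,3.8,1],"angular":[0,0,0]},{"xyz":[1.5,3.8,0],"angular":[0,0,0]},{"xyz":[1.5,3.8,0],"angular":[0,0,0]},{"xyz":[1.5,3.8,0],"angular":[0,0,0]}]'
python3 -m handwheel '[{"xyz":[0.5,3.5,0]},{"xyz":[0,0,0],"angular":[0,0,0]}]'
python3 to.py -130 0 300 -90
python3 - <<'E'
from h import *
snap('wrist','w1.png')
E
```

```text
time: 1.4
position: [0.4229, -0.0675, 0.2916]
tool_rot: [1.258, 1.183, -1.256]
ft_force: [0.6, -0.8, 0.2]
grip_width: 0.92
t 1.4 tcp jig mm [-136.2  -35.3  291.6] | shift cm [0.77 3.5  0.84] turn [-0.2 -0.1  1.2] j7 -1.42 F [ 0.6 -0.8  0.2] w 8.0schema error: expected keys xyz, angular
```

View pics/w1.png

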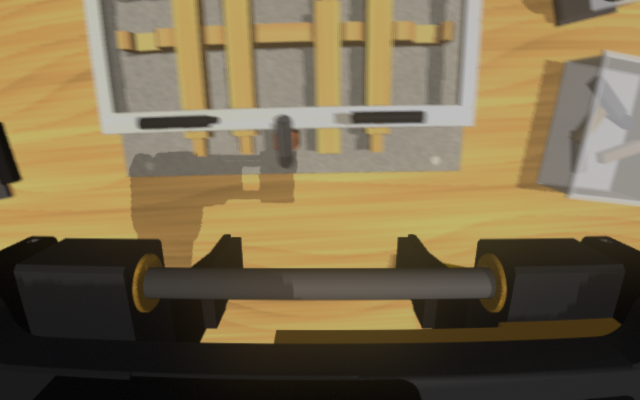

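```bash
python3 -m handwheel '[{"xyz":[0.7,3.5,0.8],"angular":[0,0,1]},{"xyz":[0,0,0],"angular":[0,0,0]},{"xyz":[0,0,0],"angular":[0,0,0]}]'
python3 to.py -130 0 300 -90
cat > ov.py <<'E'
import sys
from fit import *
fn=sys.argv[1]; I=load(fn); c=I['pixels'].copy()
c=cv2.resize(c,None,fx=1.25,fy=1.25)
def mark(P,col):
    for p in proj(I,J(P)):
        if abs(p).max()<2000: cv2.circle(c,tuple(np.round(p*1.25).astype(int)),2,col,-1)
mark([(-.075,.108,.131),(-.075,.144,.131),(-.075,.072,.131),(-.075,-.108,.131),(-.101,0,.115),(-.079,0,.115),(-.123,0,.115)],(0,0,255))
mark([(-.15,-.23,.018),(-.15,.23,.018)],(255,0,255))
mark([(.075,y,.064) for y in (-.198,0,.198)],(255,0,0))
mark([(-.115,y,.068) for y in (-.108,-.05,.05,.108)]+[(-.093,y+e,.068) for y in (-.108,-.05,.05,.108) for e in(-.014,.014)],(0,255,0))
cv2.imwrite('pics/ov_'+fn,c)
E
python3 -c "
from h import *
snap('wrist','w2.png')"; python3 ov.py w2.png
```

```text
time: 1.7
position: [0.4316, -0.0233, 0.2986]
tool_rot: [1.231, 1.204, -1.223]
ft_force: [-0.2, -1.1, -0.5]
grip_width: 0.922
t 1.7 tcp jig mm [-129.4    9.2  298.6] | shift cm [-0.1  -0.91  0.14] turn [-0.4 -0.  -1.1] j7 -1.47 F [-0.2 -1.1 -0.5] w 8.02
```

View pics/ov_w2.png

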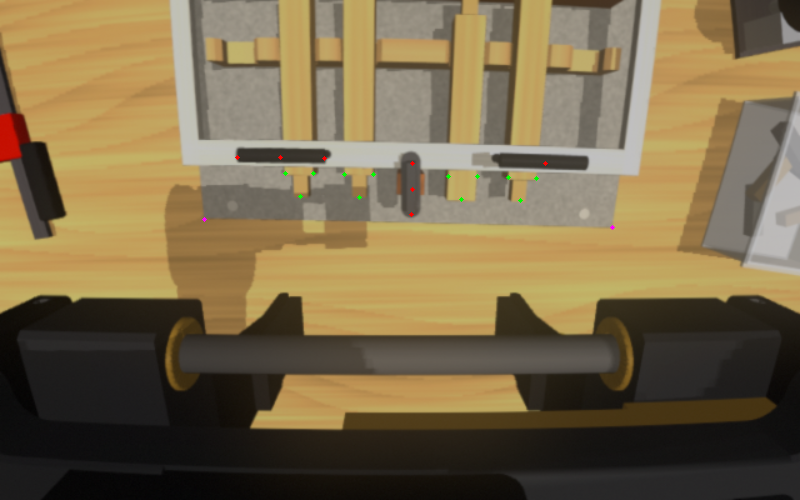

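Wrist view w2: the projected points land on the handles (283,155) and (543,161), the rib (410,187) and the tenon ends to within 1–2 mm. The only correction is about +1.5 mm in x.

```bash
python3 -c "
from fit import *
setjig(-0.0424,(.562,-.038))"; python3 to.py -101 0 95 -90
python3 -m handwheel '[{"xyz":[2.7,-0.9,-1],"angular":[-0.4,0,-1.2]},{"xyz":[0,0,-4],"angular":[0,0,0]},{"xyz":[0,0,-4],"angular":[0,0,0]},{"xyz":[0,0,-4],"angular":[0,0,0]},{"xyz":[0,0,0],"angular":[0,0,0]}]' 4 15
python3 to.py -101 0 95 -90
```

```text
t 1.75 tcp jig mm [-130.7   10.3  298.9] | shift cm [  2.92  -1.16 -20.39] turn [-0.5  0.  -1.2] j7 -1.47 F [0.7 1.3 0.3] w 7.99
time: 2.17
position: [0.4607, -0.0355, 0.1671]
tool_rot: [1.249, 1.179, -1.24]
ft_force: [-1.5, -0.5, -0.6]
grip_width: 0.629
t 2.17 tcp jig mm [-101.3   -1.8  167.1] | shift cm [ 0.04  0.18 -7.21] turn [0.1 0.5 0.4] j7 -1.56 F [-1.5 -0.5 -0.6] w 5.47
```

```bash
python3 -m handwheel '[{"xyz":[0,0.1,-2],"angular":[0,0.5,0.4]},{"xyz":[0,0.1,-2],"angular":[0,0,0]},{"xyz":[0,0,0],"angular":[0,0,0]},{"xyz":[0,0,-2],"angular":[0,0,0]},{"xyz":[0,0,0],"angular":[0,0,0]}]' 4 15
python3 to.py -101 0 95 -90; python3 -c "
from h import *
snap('wrist','w3.png')"
```

```text
time: 2.58
position: [0.4621, -0.0385, 0.1107]
tool_rot: [1.245, 1.183, -1.246]
ft_force: [-1.0, 0.1, 0.3]
grip_width: 0.463
t 2.58 tcp jig mm [-99.7  -4.7 110.7] | shift cm [-0.11  0.48 -1.57] turn [0.1 0.  0.5] j7 -1.6 F [-1.   0.1  0.3] w 4.03
```

View pics/w3.png

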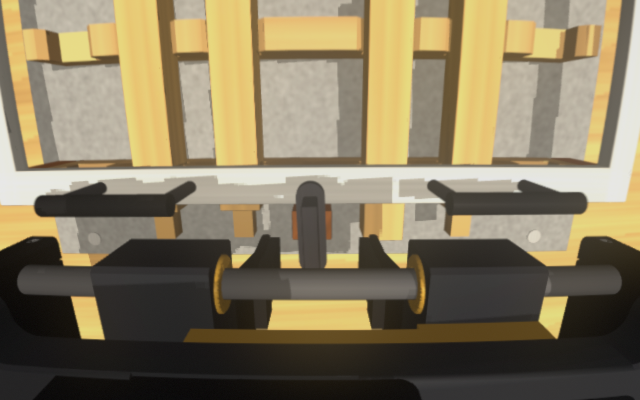

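```bash
python3 -m handwheel '[{"xyz":[-0.1,0.45,-0.5],"angular":[0,0,0.4]},{"xyz":[0,0,0],"angular":[0,0,0]},{"xyz":[0,0,-1],"angular":[0,0,0]},{"xyz":[0,0,0],"angular":[0,0,0]}]' 4 15
python3 to.py -101 0 95 -90
```

```text
time: 2.97
position: [0.4683, -0.0351, 0.1045]
tool_rot: [1.245, 1.172, -1.232]
ft_force: [-1.1, 0.1, -0.8]
grip_width: 0.459
t 2.97 tcp jig mm [-93.7  -1.  104.5] | shift cm [-0.72  0.13 -0.95] turn [0.3 0.9 0.1] j7 -1.62 F [-1.1  0.1 -0.8] w 3.99
```

```bash
for i in 1 2 3; do python3 -m handwheel '[{"xyz":[0,0,0],"angular":[0,0,0]}]' >/dev/null;
python3 to.py -101 0 95 -90; done
```

```text
t 3.05 tcp jig mm [-93.2  -1.  105. ] | shift cm [-0.77  0.13 -1.  ] turn [0.3 1.  0.1] j7 -1.62 F [-0.1  0.1 -0.1] w 3.97
t 3.13 tcp jig mm [-93.2  -1.  105.2] | shift cm [-0.77  0.13 -1.02] turn [0.3 1.  0.1] j7 -1.62 F [ 0.3 -0.4  0.3] w 4.0
t 3.22 tcp jig mm [-93.1  -0.9 105.4] | shift cm [-0.78  0.12 -1.04] turn [0.3 1.  0.1] j7 -1.62 F [-0.  -0.1 -0.3] w 4.0
```

```bash
python3 -m handwheel '[{"xyz":[-0.7,0.1,0],"angular":[0.3,1,0]},{"xyz":[0,0,0],"angular":[0,0,0]}]'
python3 to.py -101 0 95 -90
python3 -m handwheel '[{"xyz":[0,0,-1],"angular":[0,0,0]},{"xyz":[0,0,0],"angular":[0,0,0]}]'
python3 to.py -101 0 95 -90
```

```text
time: 3.38
position: [0.4613, -0.0339, 0.1056]
tool_rot: [1.24, 1.189, -1.243]
ft_force: [0.1, 0.1, 0.5]
grip_width: 0.458
t 3.38 tcp jig mm [-100.8   -0.2  105.6] | shift cm [-0.02  0.02 -1.06] turn [ 0.  -0.1  0.1] j7 -1.61 F [0.1 0.1 0.5] w 3.98
time: 3.55
position: [0.4614, -0.0341, 0.095]
tool_rot: [1.24, 1.188, -1.243]
ft_force: [-1.5, -0.1, -0.2]
grip_width: 0.459
t 3.55 tcp jig mm [-100.7   -0.4   95. ] | shift cm [-0.03  0.04 -0.  ] turn [ 0.  -0.1  0.1] j7 -1.62 F [-1.5 -0.1 -0.2] w 3.99
```

Grip the rib.

```bash
python3 -m handwheel '[{"xyz":[0,0,0],"angular":[0,0,0]},{"xyz":[0,0,0],"angular":[0,0,0]},{"xyz":[0,0,0],"angular":[0,0,0]},{"xyz":[0,0,0],"angular":[0,0,0]},{"xyz":[0,0,0],"angular":[0,0,0]}]' 0 10
python3 to.py -101 0 95 -90
python3 -m handwheel '[{"xyz":[0,0,0],"angular":[0,0,7]},{"xyz":[0,0,0],"angular":[0,0,7]},{"xyz":[0,0,0],"angular":[0,0,7]},{"xyz":[0,0,0],"angular":[0,0,7]}]'
python3 to.py -101 0 95 0
```

```text
time: 3.97
position: [0.4608, -0.0339, 0.094]
tool_rot: [1.24, 1.19, -1.244]
ft_force: [0.8, 0.2, 0.3]
grip_width: 0.168
t 3.97 tcp jig mm [-101.3   -0.2   94. ] | shift cm [0.03 0.02 0.1 ] turn [-0.  -0.2  0.1] j7 -1.62 F [0.8 0.2 0.3] w 1.46
time: 4.3
position: [0.4624, -0.0342, 0.0956]
tool_rot: [0.865, 1.39, -0.867]
ft_force: [0.2, 0.2, 1.0]
grip_width: 0.012
t 4.3 tcp jig mm [-99.6  -0.4  95.6] | shift cm [-0.13  0.04 -0.06] turn [ 0.1  0.1 61.4] j7 -1.12 F [0.2 0.2 1. ] w 0.1
```

```bash
python3 -c "
from h import *
snap('wrist','w4.png'); snap('scene','s4.png')
c=cv2.imread('pics/s4.png'); cv2.imwrite('pics/s4c.png',cv2.resize(c[120:270,215:425],None,fx=3.7,fy=3.7))"
```

```text
(no output)
```

View pics/w4.png

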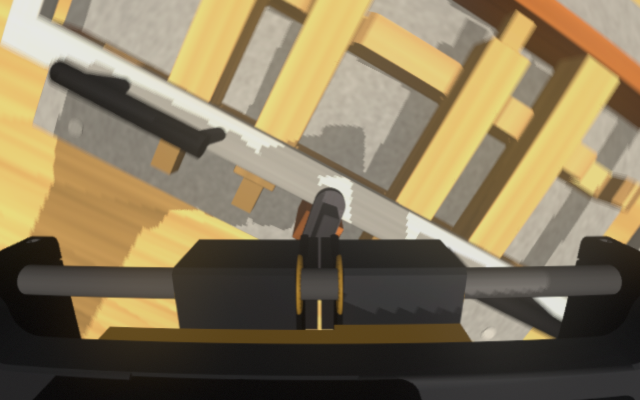

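View pics/s4c.png

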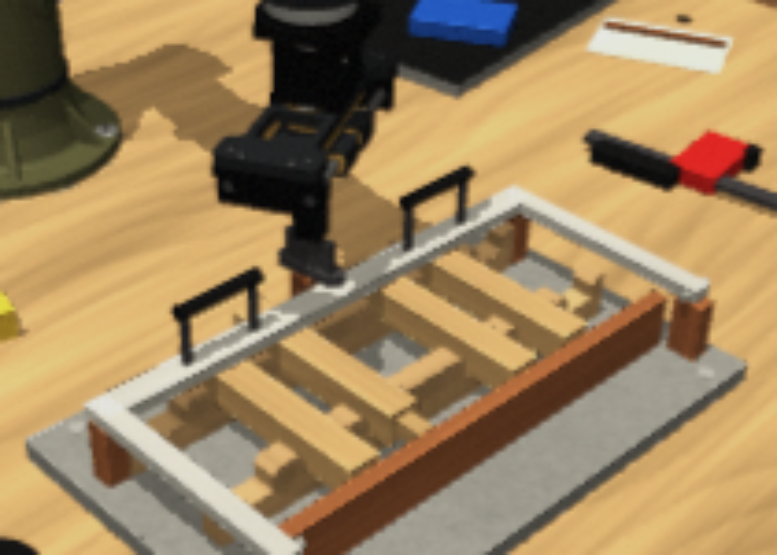

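```bash
python3 - <<'E'
from fit import *
I=load('w4.png'); s=get_state(); p=s['position']; M=R.from_rotvec(s['tool_rot']).as_matrix()
print(proj(I,[p,p-.019*M[:,0],p-.04*M[:,0]]))
S=load('s4.png'); print(((proj(S,[p,p-.019*M[:,0]]))+.4-[215,120])*3.7, (proj(S,J([(-.101,0,.115),(-.079,0,.115),(-.123,0,.115)]))+.4-[215,120])*3.7)
print(proj(I,J([(-.101,0,.115),(-.079,0,.115),(-.123,0,.115)])))
to([-.101,0,.095],-90)
E
python3 ov.py w4.png
```

```text
[[319.17695546 238.56705822]
 [319.18548021 251.88078198]
 [319.19713705 270.15183141]]
[[310.95444482 256.69320543]
 [310.85583709 235.347343  ]] [[309.96355588 234.04212718]
 [329.94497005 245.81796654]
 [290.44874986 222.54128838]]
[[317.58329063 253.98809925]
 [338.33661557 218.8186011 ]
 [298.07519656 286.95978148]]
t 4.4 tcp jig mm [-99.7  -0.3  95.6] | shift cm [-0.13  0.03 -0.06] turn [  0.1  -0.  -28.3] j7 -1.13 F [-0.3 -0.5  1. ] w 0.05
```

View pics/ov_w4.png

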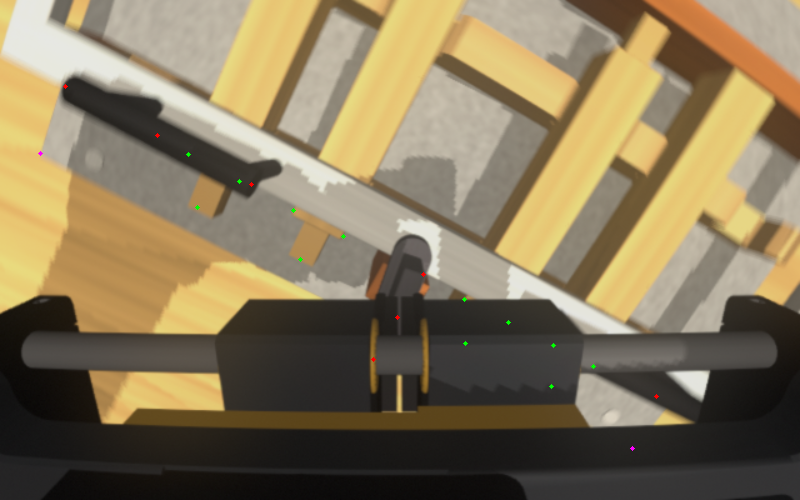

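Run:
```python
import cv2
c=cv2.imread('pics/w4.png')[170:345,220:420]; cv2.imwrite('pics/w4c.png',cv2.resize(c,None,fx=3.4,fy=3.4,interpolation=cv2.INTER_CUBIC))
```

```text
(no output)
```

View pics/w4c.png

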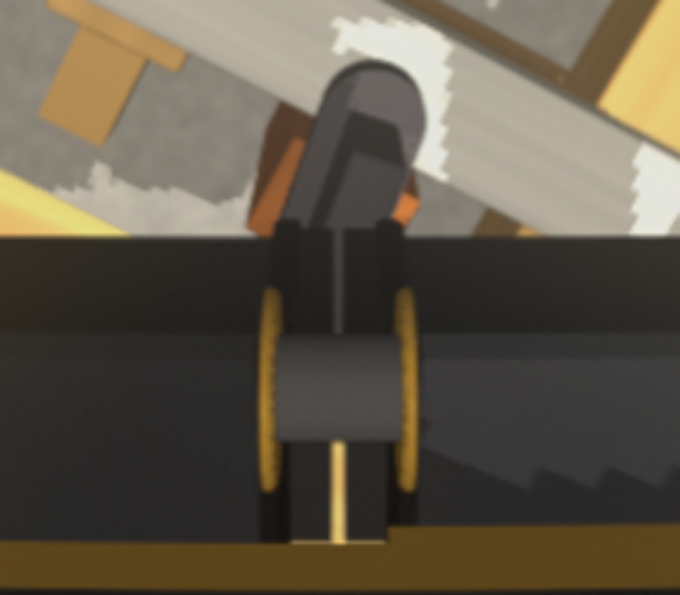

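```bash
python3 -m handwheel '[{"xyz":[0,0,0],"angular":[0,0,0]},{"xyz":[0,0,0],"angular":[0,0,0]},{"xyz":[0,0,0],"angular":[0,0,0]},{"xyz":[0,0,0],"angular":[0,0,0]},{"xyz":[0,0,0],"angular":[0,0,0]}]' 5 10
python3 to.py -101 0 95 -90;  python3 -c "
from h import *
snap('wrist','w5.png')
c=cv2.imread('pics/w5.png')[170:345,220:420]; cv2.imwrite('pics/w5c.png',cv2.resize(c,None,fx=3.4,fy=3.4,interpolation=cv2.INTER_CUBIC))"
```

```text
time: 4.82
position: [0.4623, -0.0341, 0.0955]
tool_rot: [0.878, 1.385, -0.88]
ft_force: [0.4, 0.6, 0.2]
grip_width: 0.298
t 4.82 tcp jig mm [-99.8  -0.3  95.5] | shift cm [-0.12  0.04 -0.05] turn [  0.1  -0.  -27.6] j7 -1.14 F [0.4 0.6 0.2] w 2.59
```

View pics/w5c.png

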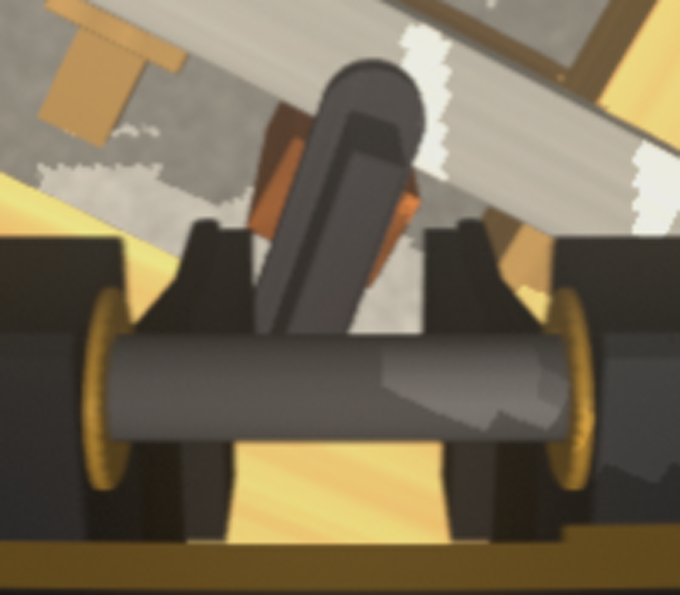

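Run:
```python
from fit import *
im=snap('scene','s5.png'); c=im['pixels']
s=get_state(); p=s['position']; M=R.from_rotvec(s['tool_rot']).as_matrix()
q=proj(im,np.r_[[p,p+.013*M[:,2],p-.013*M[:,2]],J([(-.101,0,.115),(-.079,0,.115),(-.123,0,.115),(-.071,0,.091)])])
f=8; x0,y0=270,150
c=cv2.resize(c[y0:y0+70,x0:x0+90],None,fx=f,fy=f,interpolation=cv2.INTER_CUBIC)
for i,a in enumerate(q): cv2.circle(c,tuple(np.round((a+.5-[x0,y0])*f).astype(int)),3,(0,0,255) if i<3 else (0,255,0),-1)
cv2.imwrite('pics/s5c.png',c)
```

```text
(no output)
```

View pics/s5c.png

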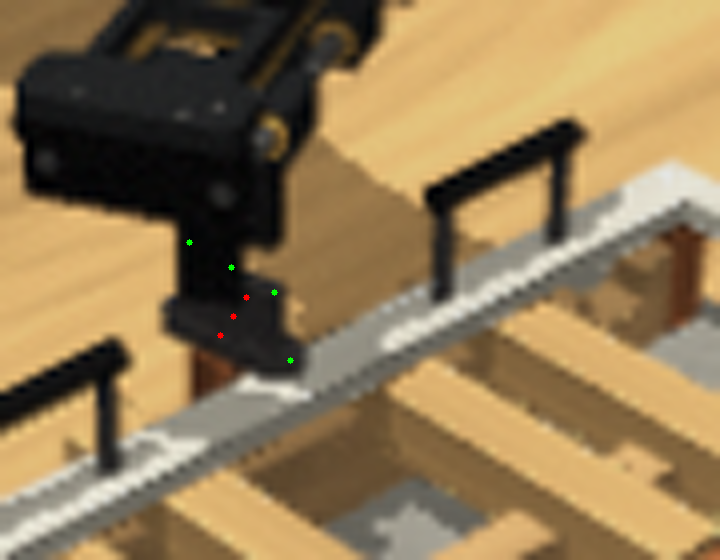

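```bash
python3 -m handwheel '[{"xyz":[-0.1,0,0],"angular":[0,0,-7]},{"xyz":[0,0,0],"angular":[0,0,-7]},{"xyz":[0,0,0],"angular":[0,0,-7]},{"xyz":[0,0,0],"angular":[0,0,-6.6]},{"xyz":[0,0,0],"angular":[0,0,0]}]' 4 10
python3 to.py -101 0 95 -90
for i in 1 2 3 4 5; do python3 -m handwheel '[{"xyz":[0,0,0],"angular":[0,0,0]},{"xyz":[0,0,0],"angular":[0,0,0]}]' 0 15 >/dev/null
python3 to.py -101 0 95 -90; done
```

```text
time: 5.33
position: [0.4611, -0.0341, 0.0954]
tool_rot: [1.253, 1.179, -1.256]
ft_force: [0.2, -0.7, 0.2]
grip_width: 0.454
t 5.33 tcp jig mm [-100.9   -0.4   95.4] | shift cm [-0.    0.04 -0.04] turn [ 0.1 -0.   1.1] j7 -1.64 F [ 0.2 -0.7  0.2] w 3.95
t 5.5 tcp jig mm [-101.    -0.3   95.4] | shift cm [-0.    0.03 -0.04] turn [ 0.1 -0.   0.8] j7 -1.63 F [-0.1 -0.2  0.9] w 3.3
t 5.67 tcp jig mm [-101.    -0.3   95.4] | shift cm [-0.    0.03 -0.04] turn [ 0.1 -0.1  0.6] j7 -1.63 F [-0.1 -0.4 -0.7] w 2.1
t 5.83 tcp jig mm [-101.    -0.3   95.3] | shift cm [-0.    0.03 -0.03] turn [ 0.1 -0.1  0.5] j7 -1.63 F [-0.1 -0.3  0.6] w 0.8
t 6.0 tcp jig mm [-101.    -0.3   95.3] | shift cm [ 0.    0.03 -0.03] turn [ 0.1 -0.1  0.4] j7 -1.62 F [-0.9  0.4 -0. ] w 0.14
t 6.17 tcp jig mm [-101.    -0.3   95.4] | shift cm [-0.    0.03 -0.04] turn [ 0.1 -0.1  0.4] j7 -1.62 F [-0.4  0.6  0.4] w 0.03
```

```bash
python3 -c "
from h import *
snap('wrist','w6.png');snap('top','t6.png')
c=cv2.imread('pics/w6.png')[150:345,200:440]; cv2.imwrite('pics/w6c.png',cv2.resize(c,None,fx=3,fy=3,interpolation=cv2.INTER_CUBIC))"
```

```text
(no output)
```

View pics/w6c.png

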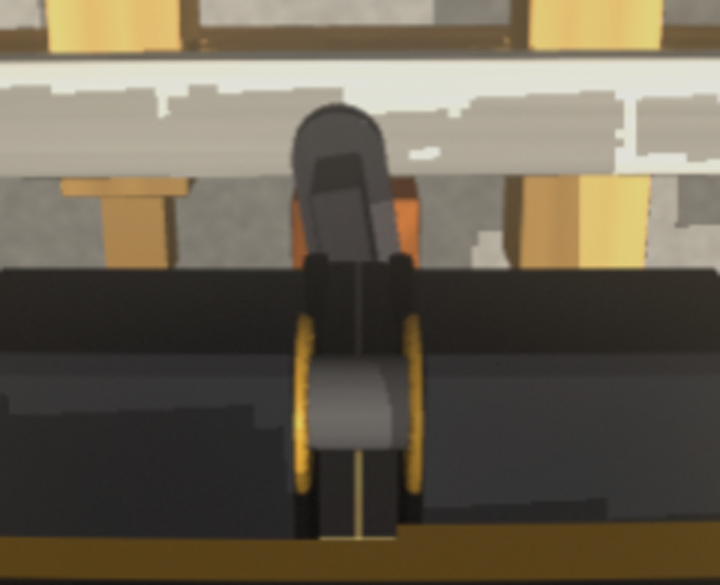

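Run:
```python
from fit import *
im=get_image('scene'); cv2.imwrite('pics/s6.png',im['pixels'])
s=get_state(); p=s['position']; M=R.from_rotvec(s['tool_rot']).as_matrix()
f=9; x0,y0=275,155
c=im['pixels'][y0:y0+55,x0:x0+60].astype(float); c=255*np.clip(c/90,0,1)**.6
c=cv2.resize(c.astype(np.uint8),None,fx=f,fy=f,interpolation=cv2.INTER_NEAREST)
q=proj(im,[p,p-.019*M[:,0]])
for a in q: cv2.circle(c,tuple(np.round((a+.5-[x0,y0])*f).astype(int)),2,(0,0,255),-1)
cv2.imwrite('pics/s6c.png',c)
I=load('w6.png'); print(proj(I,J([(-.079,0,.115),(-.079,0,.091),(-.071,0,.091),(-.075,.108,.131),(-.063,0,.081)])))
```

```text
[[318.15621382 212.01289065]
 [318.17479284 199.71623166]
 [318.05969898 186.02410011]
 [ 88.24700729 215.29444161]
 [317.96033158 168.98880958]]
```

View pics/s6c.png

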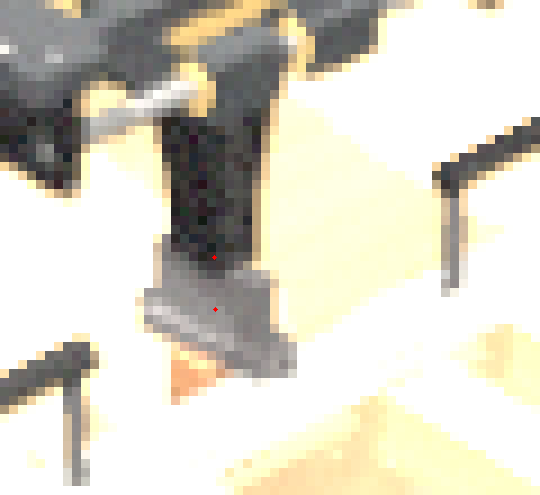

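View pics/w6.png

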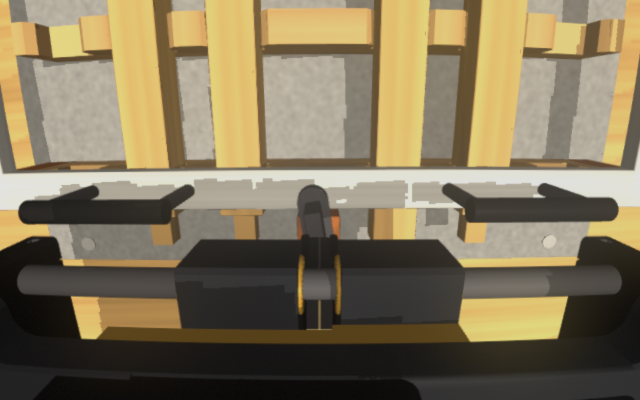

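```bash
python3 -m handwheel '[{"xyz":[0,0,0],"angular":[0,0,0]},{"xyz":[0,0,0],"angular":[0,0,0]},{"xyz":[0,0,0],"angular":[0,0,0]},{"xyz":[0,0,0],"angular":[0,0,0]},{"xyz":[0,0,0],"angular":[0,0,0]}]' 3.5 10
python3 -m handwheel '[{"xyz":[0,0,0],"angular":[0,0,0]},{"xyz":[0,0,0],"angular":[0,0,0]},{"xyz":[0,0,-0.5],"angular":[0,0,0]},{"xyz":[0,0,0],"angular":[0,0,0]}]'
python3 to.py -101 0 85 -90
python3 -m handwheel '[{"xyz":[0,0,-0.5],"angular":[0,0,0]},{"xyz":[0,0,0],"angular":[0,0,0]}]'
python3 to.py -101 0 80 -90
python3 -c "
from fit import *
im=get_image('scene')
s=get_state(); p=s['position']; M=R.from_rotvec(s['tool_rot']).as_matrix()
f=9; x0,y0=275,155
c=im['pixels'][y0:y0+55,x0:x0+60].astype(float); c=255*np.clip(c/90,0,1)**.6
c=cv2.resize(c.astype(np.uint8),None,fx=f,fy=f,interpolation=cv2.INTER_NEAREST)
cv2.imwrite('pics/s7c.png',c)"
```

```text
time: 6.73
position: [0.4611, -0.034, 0.0954]
tool_rot: [1.244, 1.185, -1.247]
ft_force: [-0.5, -0.5, 0.3]
grip_width: 0.299
time: 7.07
position: [0.4612, -0.0341, 0.0901]
tool_rot: [1.244, 1.184, -1.247]
ft_force: [-0.7, -0.4, -0.4]
grip_width: 0.395
t 7.07 tcp jig mm [-100.9   -0.4   90.1] | shift cm [-0.01  0.04 -0.51] turn [ 0.1 -0.   0.4] j7 -1.63 F [-0.7 -0.4 -0.4] w 3.44
time: 7.23
position: [0.461, -0.0341, 0.0844]
tool_rot: [1.244, 1.185, -1.247]
ft_force: [0.3, 0.6, 0.3]
grip_width: 0.404
t 7.23 tcp jig mm [-101.    -0.3   84.4] | shift cm [ 0.    0.03 -0.44] turn [ 0.1 -0.1  0.4] j7 -1.63 F [0.3 0.6 0.3] w 3.51
```

View pics/s7c.png

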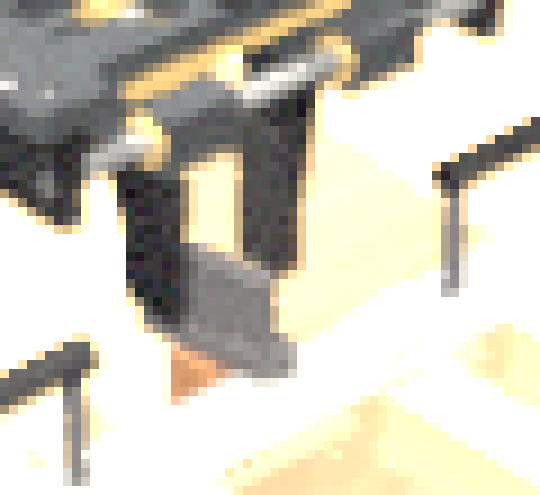

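```bash
python3 -m handwheel '[{"xyz":[0,0,0],"angular":[0,0,0]},{"xyz":[0,0,0],"angular":[0,0,0]},{"xyz":[0,0,0],"angular":[0,0,0]},{"xyz":[0,0,0],"angular":[0,0,0]},{"xyz":[0,0,0],"angular":[0,0,0]}]' 0 10
python3 -m handwheel '[{"xyz":[0,0,0],"angular":[0,0,0]},{"xyz":[0,0,0],"angular":[0,0,0]},{"xyz":[0,0,0],"angular":[0,0,0]}]' 
python3 to.py -101 0 85 -90
```

```text
time: 7.7
position: [0.4617, -0.0335, 0.0849]
tool_rot: [1.245, 1.185, -1.246]
ft_force: [0.3, -1.6, -0.7]
grip_width: 0.113
time: 7.95
position: [0.4616, -0.0335, 0.0849]
tool_rot: [1.245, 1.185, -1.246]
ft_force: [0.9, 0.3, 0.4]
grip_width: 0.106
t 7.95 tcp jig mm [-100.5    0.3   84.9] | shift cm [-0.05 -0.02  0.01] turn [0.1 0.  0.4] j7 -1.63 F [0.9 0.3 0.4] w 0.92
```

Gripped on the 9 mm rib. The fingertips are physically about 15 mm higher than the reported z, so I'll calibrate that. Turning the button now.

```bash
python3 -m handwheel '[{"xyz":[0,0,0],"angular":[0,0,7]},{"xyz":[0,0,0],"angular":[0,0,7]},{"xyz":[0,0,0],"angular":[0,0,7]},{"xyz":[0,0,0],"angular":[0,0,7]},{"xyz":[0,0,0],"angular":[0,0,7]}]'
python3 to.py -101 0 85 0
python3 -m handwheel '[{"xyz":[0,0,0],"angular":[0,0,7]},{"xyz":[0,0,0],"angular":[0,0,7]},{"xyz":[0,0,0],"angular":[0,0,7]},{"xyz":[0,0,0],"angular":[0,0,7]},{"xyz":[0,0,0],"angular":[0,0,7]}]'
python3 to.py -101 0 85 0
```

```text
time: 8.37
position: [0.4617, -0.0333, 0.0848]
tool_rot: [0.775, 1.428, -0.775]
ft_force: [-0.5, 0.4, 0.6]
grip_width: 0.1
t 8.37 tcp jig mm [-100.4    0.4   84.8] | shift cm [-0.06 -0.04  0.02] turn [-0.   0.  54.5] j7 -1.01 F [-0.5  0.4  0.6] w 0.87
time: 8.78
position: [0.4616, -0.0333, 0.0848]
tool_rot: [0.291, 1.551, -0.289]
ft_force: [-0.2, 0.4, -0.1]
grip_width: 0.103
t 8.78 tcp jig mm [-100.5    0.5   84.8] | shift cm [-0.05 -0.05  0.02] turn [-0.1  0.  18.7] j7 -0.38 F [-0.2  0.4 -0.1] w 0.89
```

```bash
python3 -m handwheel '[{"xyz":[0,0,0],"angular":[0,0,7]},{"xyz":[0,0,0],"angular":[0,0,7]},{"xyz":[0,0,0],"angular":[0,0,4.7]},{"xyz":[0,0,0],"angular":[0,0,0]}]'
python3 to.py -101 0 85 0
python3 -m handwheel '[{"xyz":[0,0,0],"angular":[0,0,0]},{"xyz":[0,0,0],"angular":[0,0,0]},{"xyz":[0,0,0],"angular":[0,0,0]},{"xyz":[0,0,0],"angular":[0,0,0]}]' 4
python3 -m handwheel '[{"xyz":[0,0,2],"angular":[0,0,0]},{"xyz":[0,0,4],"angular":[0,0,0]},{"xyz":[0,0,4],"angular":[0,0,0]},{"xyz":[0,0,2],"angular":[0,0,0]},{"xyz":[0,0,0],"angular":[0,0,0]}]'
python3 to.py -75 108 125 0
python3 -c "
from h import *
snap('wrist','w8.png')"; python3 ov.py w8.png
```

```text
time: 9.12
position: [0.4616, -0.0332, 0.0849]
tool_rot: [0.025, 1.571, -0.022]
ft_force: [0.1, 1.1, -1.0]
grip_width: 0.1
t 9.12 tcp jig mm [-100.6    0.5   84.9] | shift cm [-0.05 -0.05  0.01] turn [-0.1  0.  -0.7] j7 -0.05 F [ 0.1  1.1 -1. ] w 0.87
time: 9.45
position: [0.4617, -0.0336, 0.085]
tool_rot: [0.03, 1.57, -0.028]
ft_force: [0.1, -0.6, 0.4]
grip_width: 0.324
time: 9.87
position: [0.4582, -0.0327, 0.208]
tool_rot: [0.035, 1.576, -0.029]
ft_force: [0.1, 0.2, 0.8]
grip_width: 0.458
t 9.87 tcp jig mm [-104.     0.9  208. ] | shift cm [ 3.35 10.58 -8.3 ] turn [-0.2 -0.3 -0.1] j7 0.04 F [0.1 0.2 0.8] w 3.98
```

View pics/ov_w8.png

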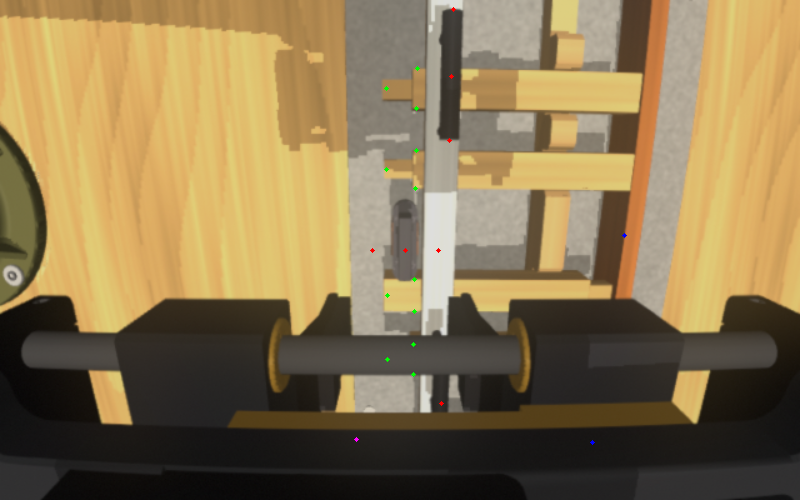

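w8: the button at (405,250) now lies along the crossbar, so it is released. The handle's ends, (452,8) and (449,140), match the projection. Next, the left handle.

```bash
python3 -m handwheel '[{"xyz":[1.1,3.5,-1],"angular":[0,0,0]},{"xyz":[1.1,3.5,-1],"angular":[0,0,0]},{"xyz":[1.1,3.5,-1],"angular":[0,0,0]},{"xyz":[0,0,-2],"angular":[0,0,0]},{"xyz":[0,0,0],"angular":[0,0,0]}]' 4
python3 to.py -75 108 92 0
```

```text
time: 10.33
position: [0.4897, 0.0736, 0.1513]
tool_rot: [0.041, 1.578, -0.038]
ft_force: [-1.1, -1.3, -0.2]
grip_width: 0.459
t 10.33 tcp jig mm [-76.9 108.4 151.3] | shift cm [ 0.19 -0.05 -5.93] turn [-0.1 -0.4  0.5] j7 -0.3 F [-1.1 -1.3 -0.2] w 3.99
```

```bash
python3 -m handwheel '[{"xyz":[0.2,0,-2],"angular":[0,-0.4,0.5]},{"xyz":[0,0,0],"angular":[0,0,0]},{"xyz":[0.0,0,-2],"angular":[0,0,0]},{"xyz":[0,0,0],"angular":[0,0,0]}]' 4
python3 to.py -75 108 92 0
python3 -m handwheel '[{"xyz":[0,0,-1],"angular":[0,0,0]},{"xyz":[0,0,0],"angular":[0,0,0]},{"xyz":[0,0,-0.8],"angular":[0,0,0]},{"xyz":[0,0,0],"angular":[0,0,0]}]'
python3 to.py -75 108 92 0
```

```text
time: 10.67
position: [0.4894, 0.0737, 0.1087]
tool_rot: [0.035, 1.577, -0.03]
ft_force: [-0.6, -1.1, -0.3]
grip_width: 0.453
t 10.67 tcp jig mm [-77.3 108.6 108.7] | shift cm [ 0.23 -0.07 -1.67] turn [-0.2 -0.4 -0. ] j7 -0.33 F [-0.6 -1.1 -0.3] w 3.94
time: 11.0
position: [0.4911, 0.0718, 0.0927]
tool_rot: [0.038, 1.574, -0.034]
ft_force: [-0.4, -0.4, -0.2]
grip_width: 0.462
t 11.0 tcp jig mm [-75.5 106.7  92.7] | shift cm [ 0.05  0.13 -0.07] turn [-0.1 -0.2  0.2] j7 -0.35 F [-0.4 -0.4 -0.2] w 4.02
```

```bash
python3 -m handwheel '[{"xyz":[0,0,0],"angular":[0,0,0]},{"xyz":[0,0,0],"angular":[0,0,0]},{"xyz":[0,0,0],"angular":[0,0,0]},{"xyz":[0,0,0],"angular":[0,0,0]},{"xyz":[0,0,0],"angular":[0,0,0]}]' 0 20
python3 -m handwheel '[{"xyz":[0,0,0],"angular":[0,0,0]},{"xyz":[0,0,0],"angular":[0,0,0]},{"xyz":[0,0,0],"angular":[0,0,0]}]' 
python3 to.py -75 108 92 0
python3 - <<'E'
from fit import *
for q in np.arange(0,1.51,.1): 
    x=-180*np.cos(q)+50*np.sin(q)+105; z=180*np.sin(q)+50*np.cos(q)+75-125+92.5
    print(round(q,1),round(x,1),round(z,1))
E
```

```text
time: 11.42
position: [0.4927, 0.0717, 0.0947]
tool_rot: [0.038, 1.571, -0.035]
ft_force: [-0.6, -0.7, 0.1]
grip_width: 0.167
time: 11.67
position: [0.4923, 0.0717, 0.0948]
tool_rot: [0.037, 1.571, -0.035]
ft_force: [-0.2, -0.5, -0.5]
grip_width: 0.135
t 11.67 tcp jig mm [-74.3 106.7  94.8] | shift cm [-0.06  0.13 -0.28] turn [-0.1 -0.   0.2] j7 -0.35 F [-0.2 -0.5 -0.5] w 1.18
0.0 -75.0 92.5
0.1 -69.1 110.2
0.2 -61.5 127.3
0.3 -52.2 143.5
0.4 -41.3 158.6
0.5 -29.0 172.7
0.6 -15.3 185.4
0.7 -0.5 196.7
0.8 15.5 206.5
0.9 32.3 214.6
1.0 49.8 221.0
1.1 67.9 225.6
1.2 86.4 228.4
1.3 105.0 229.3
1.4 123.7 228.4
1.5 142.1 225.6
```

```bash
python3 -m handwheel '[{"xyz":[0.5,0,1.6],"angular":[0,0,0]},{"xyz":[0.75,0,1.7],"angular":[0,0,0]},{"xyz":[0.93,-0.05,1.6],"angular":[0,0,0]},{"xyz":[1.1,-0.05,1.5],"angular":[0,0,0]}]'
python3 to.py -41.3 107 160.6 0
```

```text
time: 12.0
position: [0.5173, 0.0706, 0.1516]
tool_rot: [0.037, 1.588, -0.034]
ft_force: [-2.8, 0.9, -8.5]
grip_width: 0.125
t 12.0 tcp jig mm [-49.3 106.6 151.6] | shift cm [0.8  0.01 0.9 ] turn [-0.1 -1.   0.1] j7 -0.33 F [-2.8  0.9 -8.5] w 1.09
```

```bash
python3 -m handwheel '[{"xyz":[1.4,-0.05,1.8],"angular":[0,0,0]},{"xyz":[1.4,-0.05,1.5],"angular":[0,0,0]},{"xyz":[1.5,-0.06,1.3],"angular":[0,0,0]},{"xyz":[1.6,-0.06,1.1],"angular":[0,0,0]}]'
python3 to.py 15.5 107 208 0
```

```text
time: 12.33
position: [0.5646, 0.0684, 0.202]
tool_rot: [0.034, 1.619, -0.034]
ft_force: [-9.7, 0.7, -1.5]
grip_width: 0.129
t 12.33 tcp jig mm [ -1.9 106.4 202. ] | shift cm [ 1.74 -0.02  0.6 ] turn [-0.1 -2.8  0. ] j7 -0.37 F [-9.7  0.7 -1.5] w 1.12
```

```bash
python3 -m handwheel '[{"xyz":[1.75,-0.07,0.7],"angular":[0,-1.5,0]},{"xyz":[1.8,-0.07,0.7],"angular":[0,-1.5,0]},{"xyz":[1.9,-0.07,0.6],"angular":[0,-1,0]},{"xyz":[1.9,-0.07,0.4],"angular":[0,-1,0]}]'
python3 to.py 86 107 230 0
```

```text
time: 12.67
position: [0.6204, 0.0658, 0.2291]
tool_rot: [0.026, 1.576, -0.037]
ft_force: [-8.9, -1.6, 6.6]
grip_width: 0.124
t 12.67 tcp jig mm [ 53.9 106.2 229.1] | shift cm [ 3.21 -0.06  0.09] turn [ 0.4 -0.3 -0.1] j7 -0.38 F [-8.9 -1.6  6.6] w 1.08
```

```bash
python3 -m handwheel '[{"xyz":[1.9,-0.08,0.1],"angular":[0,0,0]},{"xyz":[1.9,-0.08,0.1],"angular":[0,0,0]},{"xyz":[1.9,-0.08,0],"angular":[0,0,0]},{"xyz":[1.9,-0.08,-0.1],"angular":[0,0,0]}]'
python3 to.py 137 107 228 0
```

```text
time: 13.0
position: [0.6898, 0.0624, 0.2366]
tool_rot: [0.021, 1.592, -0.041]
ft_force: [-5.9, 0.2, 1.4]
grip_width: 0.127
t 13.0 tcp jig mm [123.4 105.7 236.6] | shift cm [ 1.37  0.07 -0.86] turn [ 0.7 -1.3 -0.2] j7 -0.4 F [-5.9  0.2  1.4] w 1.1
```

```bash
python3 -m handwheel '[{"xyz":[1,0,-0.3],"angular":[0,0,0]},{"xyz":[0,0,0],"angular":[0,0,0]}]'
python3 to.py 137 107 228 0
python3 -m handwheel '[{"xyz":[0,0,0],"angular":[0,0,0]},{"xyz":[0,0,0],"angular":[0,0,0]},{"xyz":[0,0,0],"angular":[0,0,0]},{"xyz":[0,0,0],"angular":[0,0,0]}]' 4.5
python3 -m handwheel '[{"xyz":[0,0,3],"angular":[0,0,0]},{"xyz":[0,0,4],"angular":[0,0,0]},{"xyz":[-1,0,4],"angular":[0,0,0]},{"xyz":[-3,-1,0],"angular":[0,0,0]},{"xyz":[-3,-1,0],"angular":[0,0,0]}]'
python3 to.py -15 108 200 90
python3 -c "
from h import *
snap('scene','s9.png'); snap('top','t9.png')"
```

```text
time: 13.17
position: [0.7022, 0.0619, 0.2346]
tool_rot: [0.023, 1.592, -0.042]
ft_force: [1.9, 1.0, -4.2]
grip_width: 0.134
t 13.17 tcp jig mm [135.9 105.7 234.6] | shift cm [ 0.12  0.12 -0.66] turn [ 0.7 -1.3 -0.1] j7 -0.4 F [ 1.9  1.  -4.2] w 1.16
time: 13.5
position: [0.7022, 0.0619, 0.2335]
tool_rot: [0.023, 1.593, -0.042]
ft_force: [0.5, 0.2, 0.3]
grip_width: 0.346
time: 13.92
position: [0.6313, 0.0434, 0.3427]
tool_rot: [0.023, 1.598, -0.036]
ft_force: [-0.1, -1.2, 0.4]
grip_width: 0.516
t 13.92 tcp jig mm [ 65.8  84.2 342.7] | shift cm [ -7.97   2.72 -14.27] turn [ 1.6 -0.9 89.7] j7 -0.33 F [-0.1 -1.2  0.4] w 4.49
```

View pics/s9.png

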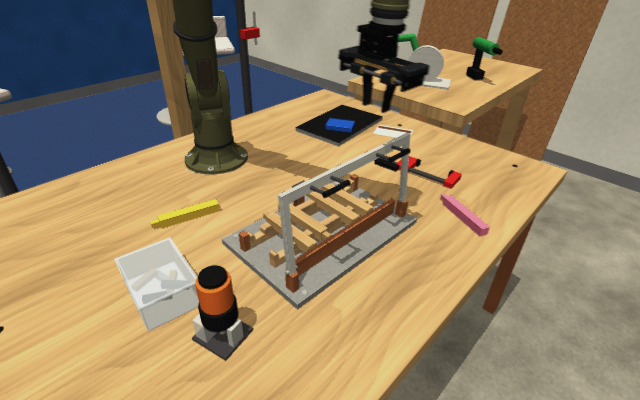

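View pics/t9.png

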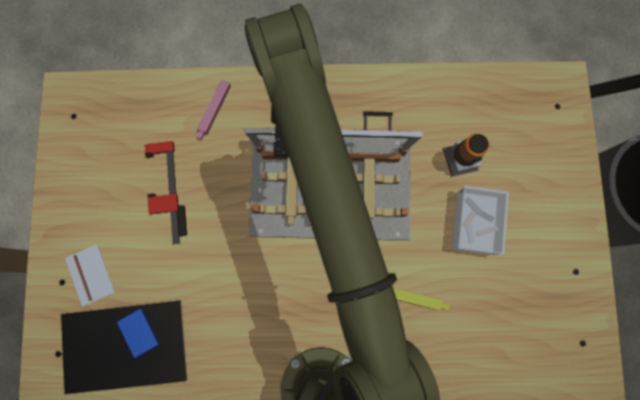

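```bash
python3 -m handwheel '[{"xyz":[-2,0.6,-1],"angular":[0,0,-7]},{"xyz":[-2,0.6,-1],"angular":[0,0,-7]},{"xyz":[-2,0.5,-1],"angular":[0,0,-7]},{"xyz":[-2,0.5,-1],"angular":[0,0,-7]},{"xyz":[0,0.4,-1],"angular":[0,0,-7]}]' 4.2
python3 -m handwheel '[{"xyz":[0,0,0],"angular":[0,0,-7]},{"xyz":[0,0,0],"angular":[0,0,-7]},{"xyz":[0,0,0],"angular":[0,0,-7]},{"xyz":[0,0,0],"angular":[0,0,-7]},{"xyz":[0,0,0],"angular":[0,0,-7]}]'
python3 -m handwheel '[{"xyz":[0,0,0],"angular":[0,0,-7]},{"xyz":[0,0,0],"angular":[0,0,-7]},{"xyz":[0,0,0],"angular":[0,0,-5.5]},{"xyz":[0,0,0],"angular":[0,0,0]}]'
python3 to.py -15 108 200 -90
python3 -c "
from h import *
snap('wrist','w10.png')"; python3 ov.py w10.png
```

```text
time: 14.43
position: [0.5467, 0.0665, 0.2932]
tool_rot: [0.519, 1.532, -0.528]
ft_force: [0.9, -0.8, 0.5]
grip_width: 0.482
time: 14.85
position: [0.5439, 0.0677, 0.29]
tool_rot: [1.004, 1.356, -1.007]
ft_force: [-0.3, 0.0, -0.0]
grip_width: 0.481
time: 15.18
position: [0.5441, 0.0679, 0.289]
tool_rot: [1.272, 1.199, -1.269]
ft_force: [-0.4, -0.1, -0.7]
grip_width: 0.487
t 15.18 tcp jig mm [-22.4 105.1 289. ] | shift cm [ 0.75  0.26 -8.9 ] turn [-1.1 -1.   2. ] j7 -1.87 F [-0.4 -0.1 -0.7] w 4.23
```

View pics/ov_w10.png

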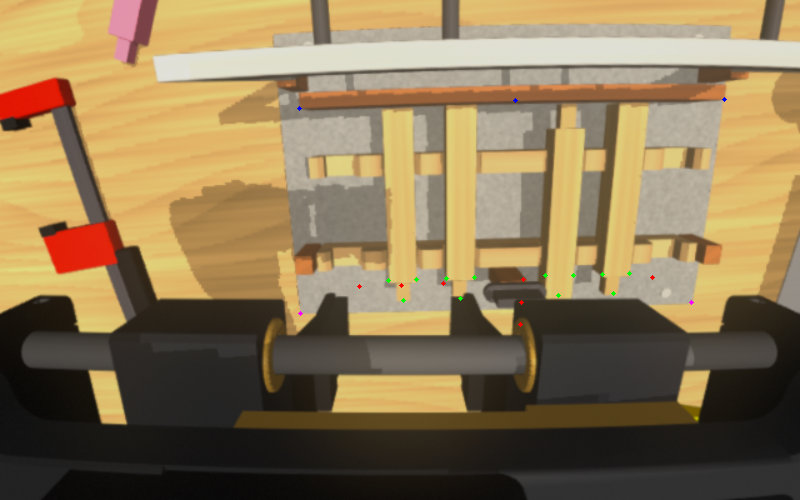

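```bash
python3 -m handwheel '[{"xyz":[0.7,0.2,-3],"angular":[-1,-1,2]},{"xyz":[0,0,-4],"angular":[0,0,0]},{"xyz":[0,0,-4],"angular":[0,0,0]},{"xyz":[0,0,-4],"angular":[0,0,0]},{"xyz":[0,0,0],"angular":[0,0,0]}]' 4.2
python3 to.py -15 108 100 -90
```

```text
time: 15.65
position: [0.5534, 0.0712, 0.1373]
tool_rot: [1.229, 1.193, -1.213]
ft_force: [-1.0, -0.7, -1.3]
grip_width: 0.483
t 15.65 tcp jig mm [-13.2 108.7 137.3] | shift cm [-0.18 -0.06 -3.73] turn [-0.1  0.7 -1.4] j7 -1.88 F [-1.  -0.7 -1.3] w 4.2
```

```bash
python3 -m handwheel '[{"xyz":[-0.2,-0.05,-3],"angular":[0,0.7,-1.4]},{"xyz":[0,0,-2],"angular":[0,0,0]},{"xyz":[0,0,0],"angular":[0,0,0]}]' 4.2
python3 to.py -15 108 26 -90
python3 -c "
from h import *
snap('wrist','w11.png')"
```

```text
time: 15.9
position: [0.5527, 0.0712, 0.0889]
tool_rot: [1.237, 1.193, -1.235]
ft_force: [-0.6, 0.1, -0.1]
grip_width: 0.483
t 15.9 tcp jig mm [-13.9 108.7  88.9] | shift cm [-0.12 -0.07 -6.29] turn [-0.1  0.  -0.4] j7 -1.93 F [-0.6  0.1 -0.1] w 4.2
```

View pics/w11.png

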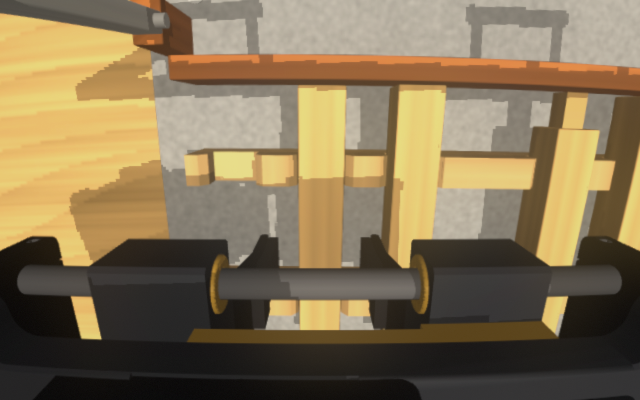

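Leg centred (col 321) between the fingertips (cols 265–375). Descending.

```bash
python3 -m handwheel '[{"xyz":[-0.1,-0.05,-2],"angular":[0,0,-0.4]},{"xyz":[0,0,-2],"angular":[0,0,0]},{"xyz":[0,0,0],"angular":[0,0,0]},{"xyz":[0,0,-1.5],"angular":[0,0,0]},{"xyz":[0,0,0],"angular":[0,0,0]}]' 4.2
python3 to.py -15 108 27 -90
```

```text
time: 16.37
position: [0.5628, 0.0719, 0.0488]
tool_rot: [1.249, 1.177, -1.222]
ft_force: [-1.1, -1.1, -0.7]
grip_width: 0.478
t 16.37 tcp jig mm [ -3.9 109.8  48.8] | shift cm [-1.12 -0.13 -2.18] turn [-0.1  1.2 -0.2] j7 -1.97 F [-1.1 -1.1 -0.7] w 4.16
```

Run:
```python
from fit import *
s=get_state(); print(s['joint_positions'].round(3), s['joint_torque'].round(2))
snap('wrist','w12.png'); snap('scene','s12.png')
im=load('scene0.png')
c=cv2.imread('pics/s12.png')[130:260,250:420]; cv2.imwrite('pics/s12c.png',cv2.resize(c,None,fx=4.5,fy=4.5))
```

```text
[ 0.404  0.33  -0.67   1.834  0.24   1.037 -1.969] [ -0.79 -40.43  -6.79 -29.25   0.13  -0.87  -0.13]
```

View pics/w12.png

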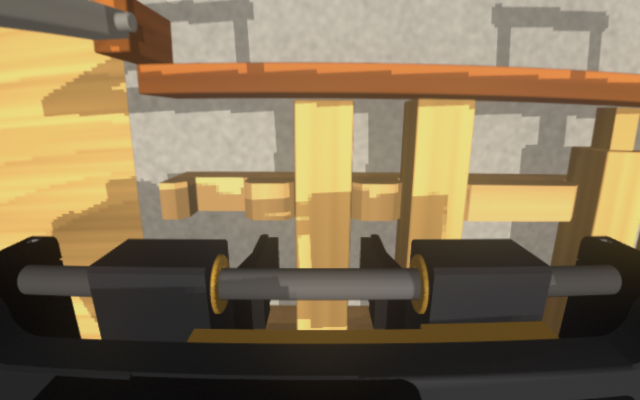

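View pics/s12c.png

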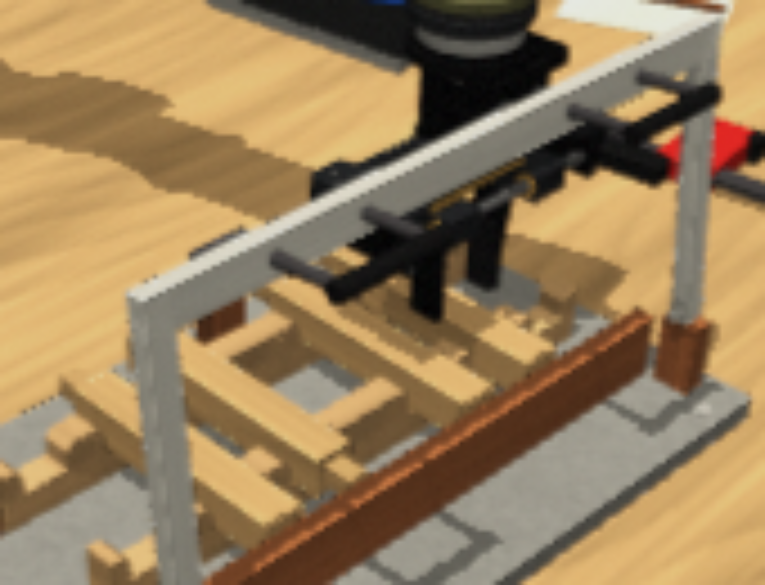

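```bash
python3 -m handwheel '[{"xyz":[-1.1,-0.1,0],"angular":[0,1.2,0]},{"xyz":[0,0,0],"angular":[0,0,0]},{"xyz":[0,0,-1],"angular":[0,0,0]},{"xyz":[0,0,0],"angular":[0,0,0]}]' 4.2
python3 to.py -15 108 27 -90
```

```text
time: 16.8
position: [0.5572, 0.0719, 0.0473]
tool_rot: [1.245, 1.183, -1.228]
ft_force: [-0.1, 0.3, 0.2]
grip_width: 0.485
t 16.8 tcp jig mm [ -9.5 109.6  47.3] | shift cm [-0.56 -0.14 -2.03] turn [-0.1  0.7 -0.2] j7 -1.97 F [-0.1  0.3  0.2] w 4.22
```

```bash
python3 -m handwheel '[{"xyz":[-0.5,-0.1,0],"angular":[0,0.7,0]},{"xyz":[0,0,0],"angular":[0,0,0]}]'
python3 to.py -15 108 27 -90
python3 -m handwheel '[{"xyz":[0,0,-1],"angular":[0,0,0]},{"xyz":[0,0,0],"angular":[0,0,0]}]' 
python3 to.py -15 108 27 -90; python3 -c "
from bench import *
print(get_state()['joint_positions'].round(3),get_state()['joint_torque'].round(2))"
```

```text
time: 16.97
position: [0.5516, 0.0708, 0.0473]
tool_rot: [1.238, 1.193, -1.238]
ft_force: [-0.2, -0.5, -0.9]
grip_width: 0.487
t 16.97 tcp jig mm [-15.  108.3  47.3] | shift cm [-0.01 -0.03 -2.03] turn [-0.1 -0.1 -0.2] j7 -1.96 F [-0.2 -0.5 -0.9] w 4.24
time: 17.13
position: [0.5517, 0.0706, 0.0366]
tool_rot: [1.239, 1.193, -1.238]
ft_force: [-0.7, -0.4, -0.3]
grip_width: 0.482
t 17.13 tcp jig mm [-14.9 108.1  36.6] | shift cm [-0.01 -0.01 -0.96] turn [-0.1 -0.1 -0.2] j7 -1.97 F [-0.7 -0.4 -0.3] w 4.19
[ 0.404  0.34  -0.668  1.85   0.241  1.034 -1.971] [-4.400e-01 -4.072e+01 -6.730e+00 -2.846e+01  4.000e-02 -4.600e-01
 -5.000e-02]
```

```bash
python3 -m handwheel '[{"xyz":[0,0,-0.9],"angular":[0,0,0]},{"xyz":[0,0,0],"angular":[0,0,0]}]' 
python3 to.py -15 108 27 -90
python3 -m handwheel '[{"xyz":[0,0,0],"angular":[0,0,0]},{"xyz":[0,0,0],"angular":[0,0,0]},{"xyz":[0,0,0],"angular":[0,0,0]},{"xyz":[0,0,0],"angular":[0,0,0]},{"xyz":[0,0,0],"angular":[0,0,0]}]' 0 25
python3 to.py -15 108 27 -90
```

```text
time: 17.3
position: [0.5513, 0.0706, 0.0261]
tool_rot: [1.238, 1.193, -1.239]
ft_force: [-0.2, 0.2, -0.5]
grip_width: 0.483
t 17.3 tcp jig mm [-15.3 108.1  26.1] | shift cm [ 0.03 -0.01  0.09] turn [-0.1 -0.1 -0.2] j7 -1.98 F [-0.2  0.2 -0.5] w 4.2
time: 17.72
position: [0.5506, 0.0708, 0.0249]
tool_rot: [1.237, 1.195, -1.24]
ft_force: [0.2, -0.1, -1.8]
grip_width: 0.32
t 17.72 tcp jig mm [-16.  108.2  24.9] | shift cm [ 0.1  -0.02  0.21] turn [-0.1 -0.2 -0.2] j7 -1.98 F [ 0.2 -0.1 -1.8] w 2.78
```

```bash
python3 -m handwheel '[{"xyz":[0,0,1],"angular":[0,0,0]},{"xyz":[0,0,2],"angular":[0,0,0]},{"xyz":[0,0,2],"angular":[0,0,0]}]' 
python3 to.py -60 108 165 -90
python3 -m handwheel '[{"xyz":[-0.5,0,3],"angular":[0,0,0]},{"xyz":[-1,0,3],"angular":[0,0,0]},{"xyz":[-1.2,0,3],"angular":[0,0,0]},{"xyz":[-1.2,0,1],"angular":[0,0,0]}]' 
python3 to.py -60 108 165 -90
python3 -c "
from h import *
snap('wrist','w13.png')"
```

```text
time: 17.97
position: [0.5462, 0.0704, 0.0729]
tool_rot: [1.232, 1.203, -1.247]
ft_force: [-0.1, 0.1, -1.2]
grip_width: 0.324
t 17.97 tcp jig mm [-20.3 107.6  72.9] | shift cm [-3.96  0.21  9.21] turn [-0.1 -0.8 -0.2] j7 -1.94 F [-0.1  0.1 -1.2] w 2.82
time: 18.3
position: [0.5073, 0.0715, 0.1806]
tool_rot: [1.234, 1.203, -1.243]
ft_force: [0.3, 0.7, -1.3]
grip_width: 0.324
t 18.3 tcp jig mm [-59.3 107.1 180.6] | shift cm [-0.07  0.1  -1.56] turn [-0.3 -0.7 -0.3] j7 -1.84 F [ 0.3  0.7 -1.3] w 2.82
```

View pics/w13.png

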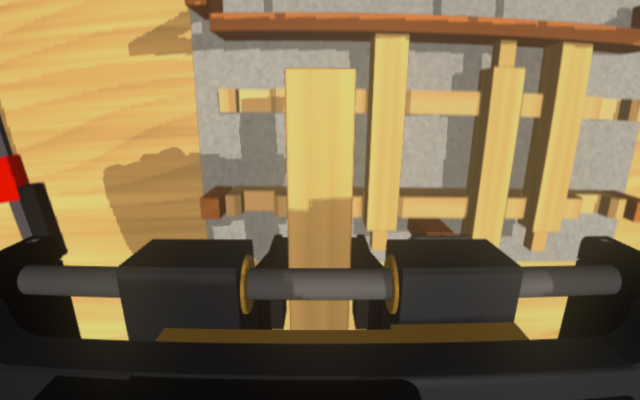

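```bash
for i in 1; do python3 -m handwheel '[{"xyz":[0,0,0],"angular":[0,0.3,7]},{"xyz":[0,0,0],"angular":[0,0,7]},{"xyz":[0,0,0],"angular":[0,0,7]},{"xyz":[0,0,0],"angular":[0,0,7]},{"xyz":[0,0,0],"angular":[0,0,7]}]' | head -2; done
python3 -m handwheel '[{"xyz":[0,0,0],"angular":[0,0,7]},{"xyz":[0,0,0],"angular":[0,0,7]},{"xyz":[0,0,0],"angular":[0,0,7]},{"xyz":[0,0,0],"angular":[0,0,7]},{"xyz":[0,0,0],"angular":[0,0,7]}]' | head -2
python3 -m handwheel '[{"xyz":[0,0,0],"angular":[0,0,7]},{"xyz":[0,0,0],"angular":[0,0,7]},{"xyz":[0,0,0],"angular":[0,0,7]},{"xyz":[0,0,0],"angular":[0,0,7]},{"xyz":[0,0,0],"angular":[0,0,7]}]' | head -2
python3 -m handwheel '[{"xyz":[0,0,0],"angular":[0,0,7]},{"xyz":[0,0,0],"angular":[0,0,7]},{"xyz":[0,0,0],"angular":[0,0,7]},{"xyz":[0,0,0],"angular":[0,0,7]},{"xyz":[0,0,0],"angular":[0,0,7]}]' | head -2
python3 to.py -28 108 165 90
```

```text
time: 18.77
position: [0.5059, 0.0717, 0.185]
time: 19.18
position: [0.5051, 0.0723, 0.1842]
time: 19.6
position: [0.5043, 0.0728, 0.1832]
time: 20.02
position: [0.5033, 0.0733, 0.1823]
t 20.02 tcp jig mm [-63.3 108.7 182.3] | shift cm [ 3.53 -0.22 -1.73] turn [ 0.4  0.7 36.3] j7 0.64 F [ 0.1  0.5 -1.4] w 2.78
```

```bash
python3 -m handwheel '[{"xyz":[0,0,0],"angular":[0.4,0.7,7]},{"xyz":[0,0,0],"angular":[0,0,7]},{"xyz":[0,0,0],"angular":[0,0,7]},{"xyz":[0,0,0],"angular":[0,0,7]},{"xyz":[0,0,0],"angular":[0,0,7]}]' | head -2
python3 -m handwheel '[{"xyz":[1,0,0],"angular":[0,0,1]},{"xyz":[1,0,0],"angular":[0,0,0]},{"xyz":[0,0,0],"angular":[0,0,0]}]' | head -2
python3 to.py -28 108 165 90
python3 -c "
from h import *
snap('wrist','w14.png'); snap('top','t14.png'); snap('scene','s14.png')"
```

```text
time: 20.43
position: [0.5024, 0.0736, 0.1814]
time: 20.68
position: [0.5223, 0.0733, 0.1811]
t 20.68 tcp jig mm [-44.3 109.5 181.1] | shift cm [ 1.63 -0.22 -1.61] turn [ 0.3 -0.2 -0.9] j7 1.25 F [-0.4 -0.5 -0.8] w 2.76
```

View pics/w14.png

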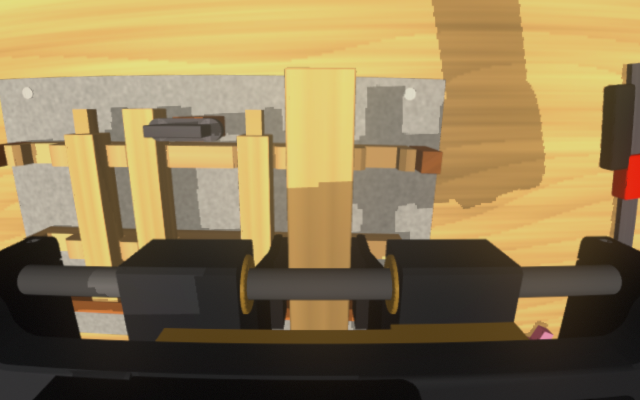

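View pics/s14.png

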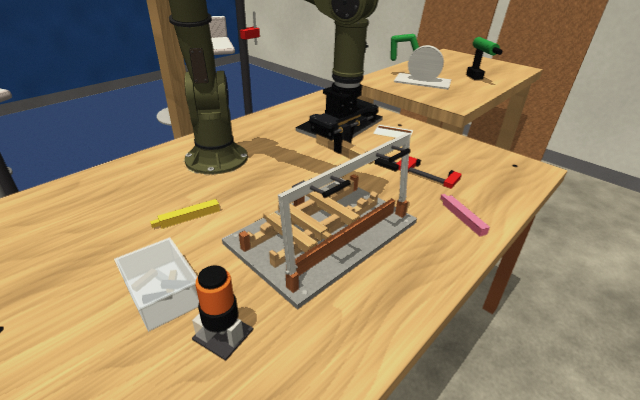

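```bash
cat > uncut.py <<'E'
import sys
from fit import *
# args: file u_left u_right v  (uncut end top edge), zoff of leg top above TCP (mm)
I=load(sys.argv[1]); a=list(map(float,sys.argv[2:]))
s=get_state(); z=s['position'][2]+a[3]/1000
w=onplane(I,[(a[0],a[2]),(a[1],a[2])],z); m=w.mean(0)
print('width mm',np.linalg.norm(w[0]-w[1])*1000,'end jig',Ji(m)[0]*1000,'minus tcp jig',(Ji(m)-Ji(s['position']))[0]*1000)
E
python3 uncut.py w14.png 286 355 69 43
```

```text
width mm 26.989960687767 end jig [-132.35766216  109.02425821  223.97156399] minus tcp jig [-86.3144208   -0.78588319  43.        ]
```

```bash
python3 to.py -33 107.5 60 90
python3 -m handwheel '[{"xyz":[1.2,-0.2,-2],"angular":[0.3,-0.2,-0.9]},{"xyz":[0,0,-4],"angular":[0,0,0]},{"xyz":[0,0,-3],"angular":[0,0,0]},{"xyz":[0,0,0],"angular":[0,0,0]}]' | head -2
python3 to.py -33 107.5 60 90
python3 -c "
from h import *
snap('wrist','w15.png')"
```

```text
t 20.83 tcp jig mm [-46.  109.8 181. ] | shift cm [  1.29  -0.29 -12.1 ] turn [ 0.4 -0.3 -0.9] j7 1.25 F [-0.3 -0.4 -1.3] w 2.78
time: 21.17
position: [0.5335, 0.0716, 0.0912]
t 21.17 tcp jig mm [-33.1 108.3  91.2] | shift cm [ 0.01 -0.08 -3.12] turn [0.2 0.3 0.1] j7 1.16 F [-1.2 -0.9 -1.3] w 2.8
```

View pics/w15.png

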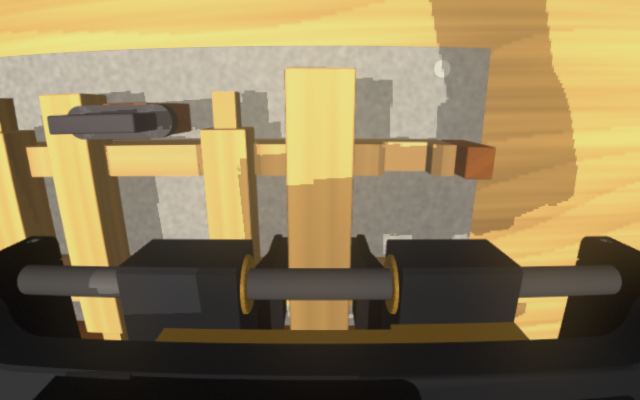

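```bash
python3 -m handwheel '[{"xyz":[0,0,-2],"angular":[0.2,0.3,0]},{"xyz":[0,0,-1],"angular":[0,0,0]}]' | head -2
python3 to.py -33 108 27 90
python3 -m handwheel '[{"xyz":[0,0,-1],"angular":[0,0,0]},{"xyz":[0,0,0],"angular":[0,0,0]}]' | head -2
python3 to.py -33 108 27 90
```

```text
time: 21.38
position: [0.5371, 0.0727, 0.0677]
t 21.38 tcp jig mm [-29.5 109.5  67.7] | shift cm [-0.35 -0.14 -4.07] turn [0.  0.5 0.1] j7 1.14 F [-2.1 -0.4 -1.2] w 2.76
time: 21.55
position: [0.5378, 0.0727, 0.0588]
t 21.55 tcp jig mm [-28.9 109.6  58.8] | shift cm [-0.42 -0.14 -3.18] turn [0.1 0.6 0.1] j7 1.13 F [-0.6 -1.5 -1.2] w 2.78
```

```bash
python3 -m handwheel '[{"xyz":[-0.4,-0.12,0],"angular":[0,0.6,0]},{"xyz":[0,0,0],"angular":[0,0,0]}]' | head -2
python3 to.py -33 108 27 90
python3 -c "
from h import *
snap('wrist','w16.png')"
```

```text
time: 21.72
position: [0.5347, 0.0718, 0.0609]
t 21.72 tcp jig mm [-32.  108.5  60.9] | shift cm [-0.11 -0.05 -3.39] turn [0.1 0.1 0.1] j7 1.14 F [-0.7 -0.5 -0.8] w 2.77
```

View pics/w16.png

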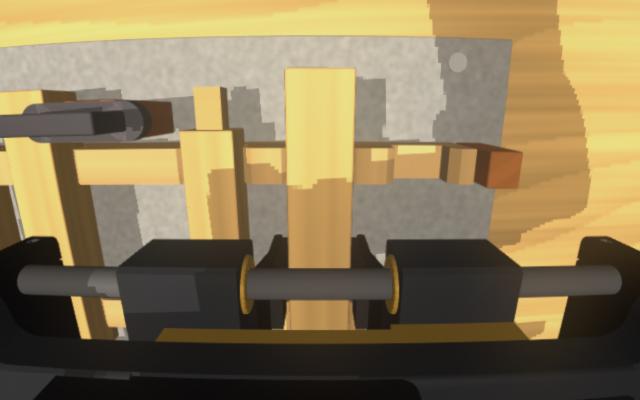

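```bash
python3 uncut.py w16.png 285.5 355 69 43; python3 -m handwheel '[{"xyz":[0,-0.05,-1],"angular":[0,0,0]},{"xyz":[0,0,0],"angular":[0,0,0]}]' | head -2
python3 to.py -33 108 27 90
python3 -m handwheel '[{"xyz":[0,0,-0.8],"angular":[0,0,0]},{"xyz":[0,0,0],"angular":[0,0,0]}]' | head -2
python3 to.py -33 108 27 90
```

```text
width mm 27.01305303792306 end jig [-120.08927181  109.19071917  104.28054996] minus tcp jig [-88.8236107    0.31420702  43.        ]
time: 21.93
position: [0.5368, 0.0716, 0.0524]
t 21.93 tcp jig mm [-29.8 108.4  52.4] | shift cm [-0.32 -0.03 -2.54] turn [0.1 0.4 0.1] j7 1.13 F [-0.7 -0.5 -2.2] w 2.79
time: 22.1
position: [0.5371, 0.0715, 0.0439]
t 22.1 tcp jig mm [-29.5 108.3  43.9] | shift cm [-0.35 -0.02 -1.69] turn [0.1 0.4 0.1] j7 1.12 F [-0.2  1.2 -1.5] w 2.79
```

```bash
python3 -m handwheel '[{"xyz":[-0.1,0,-0.7],"angular":[0,0.3,0]},{"xyz":[0,0,0],"angular":[0,0,0]}]' | head -2
python3 to.py -31 108 27 90
python3 -m handwheel '[{"xyz":[0,0,-0.6],"angular":[0,0,0]},{"xyz":[0,0,0],"angular":[0,0,0]}]' | head -2
python3 to.py -31 108 27 90
```

```text
time: 22.27
position: [0.5358, 0.0714, 0.0359]
t 22.27 tcp jig mm [-30.8 108.2  35.9] | shift cm [-0.02 -0.02 -0.89] turn [0.1 0.1 0.1] j7 1.11 F [-0.4 -0.8 -1.6] w 2.78
time: 22.43
position: [0.5356, 0.0715, 0.0289]
t 22.43 tcp jig mm [-31.1 108.3  28.9] | shift cm [ 0.   -0.03 -0.19] turn [0.1 0.  0.1] j7 1.1 F [-0.9 -1.  -2.1] w 2.77
```

```bash
python3 -m handwheel '[{"xyz":[0,0,-0.4],"angular":[0,0,0]},{"xyz":[0,0,0],"angular":[0,0,0]}]' | head -2
python3 to.py -31 108 25 90
python3 -m handwheel '[{"xyz":[0.3,0,0],"angular":[0,0,0]},{"xyz":[0,0,0],"angular":[0,0,0]}]' | head -2
python3 to.py -31 108 25 90
```

```text
time: 22.6
position: [0.5364, 0.072, 0.0249]
t 22.6 tcp jig mm [-30.3 108.8  24.9] | shift cm [-0.08 -0.07  0.01] turn [0.  0.1 0.1] j7 1.1 F [ 0.2 -0.6 -1.3] w 2.8
time: 22.77
position: [0.5396, 0.0719, 0.0247]
t 22.77 tcp jig mm [-27.  108.9  24.7] | shift cm [-0.4  -0.07  0.03] turn [0.1 0.1 0.1] j7 1.1 F [-0.7  0.4 -0.5] w 2.75
```

```bash
python3 -m handwheel '[{"xyz":[0.2,0,0],"angular":[0,0,0]},{"xyz":[0,0,0],"angular":[0,0,0]}]' | sed -n '2p;4p'
python3 -m handwheel '[{"xyz":[0.2,0,0],"angular":[0,0,0]},{"xyz":[0,0,0],"angular":[0,0,0]}]' | sed -n '2p;4p'
python3 to.py -31 108 25 90; python3 -c "
from h import *
snap('wrist','w17.png')"
```

```text
position: [0.5406, 0.072, 0.0247]
ft_force: [-0.2, -0.2, -0.1]
position: [0.5405, 0.072, 0.0248]
ft_force: [0.0, -1.2, -0.2]
t 23.1 tcp jig mm [-26.2 109.   24.8] | shift cm [-0.49 -0.08  0.02] turn [ 0.2 -0.3  0.1] j7 1.09 F [ 0.  -1.2 -0.2] w 2.8
```

View pics/w17.png

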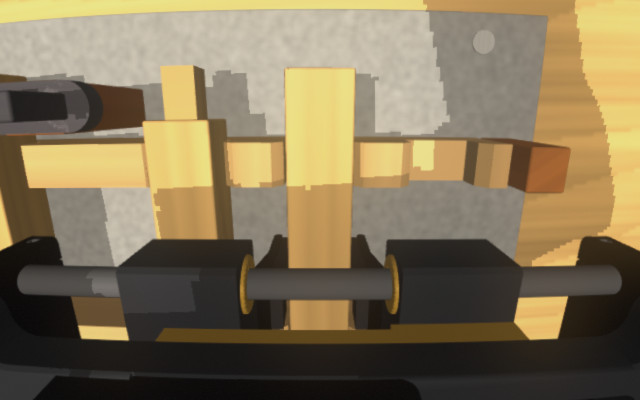

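```bash
python3 -m handwheel '[{"xyz":[-0.05,0,0],"angular":[0,0,0]},{"xyz":[0,0,0],"angular":[0,0,0]},{"xyz":[0,0,0],"angular":[0,0,0]},{"xyz":[0,0,0],"angular":[0,0,0]},{"xyz":[0,0,0],"angular":[0,0,0]}]' 4.2|sed -n '2p;5p'
python3 -m handwheel '[{"xyz":[0,0,2],"angular":[0,0,0]},{"xyz":[0,0,3],"angular":[0,0,0]},{"xyz":[0,0,3],"angular":[0,0,0]},{"xyz":[0,0,3],"angular":[0,0,0]}]' |sed -n '2p;5p'
python3 to.py -16 50 130 90; python3 -c "
from h import *
snap('wrist','w18.png')"
```

```text
position: [0.5426, 0.072, 0.0253]
grip_width: 0.471
position: [0.5364, 0.0711, 0.1316]
grip_width: 0.486
t 23.9 tcp jig mm [-30.2 108.  131.6] | shift cm [ 1.18 -5.85 -0.16] turn [ 0.  -0.8  0. ] j7 1.19 F [0.4 0.2 0.4] w 4.23
```

View pics/w18.png

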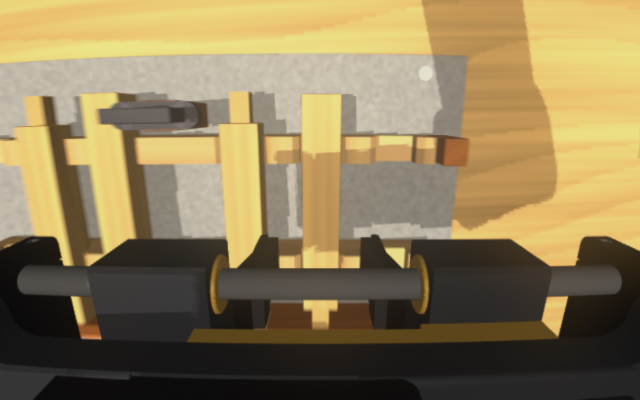

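w18: leg 1 at cols 302–340 sits home with its tenon at the stop (320,320). Next, the leg at y=+50.

```bash
python3 -m handwheel '[{"xyz":[0.5,-3,0],"angular":[0,-0.8,0]},{"xyz":[0.5,-2.8,-1],"angular":[0,0,0]},{"xyz":[0,0,0],"angular":[0,0,0]}]' |sed -n '2p;5p'
python3 to.py -16 50 110 90
python3 -c "
from h import *
snap('wrist','w19.png')"; python3 ov.py w19.png
```

```text
position: [0.5545, 0.0147, 0.133]
grip_width: 0.486
t 24.2 tcp jig mm [ -9.8  52.3 133. ] | shift cm [-0.63 -0.21 -2.3 ] turn [ 0.1  1.2 -0.3] j7 1.31 F [-1.2 -0.8 -1.3] w 4.23
```

View pics/ov_w19.png

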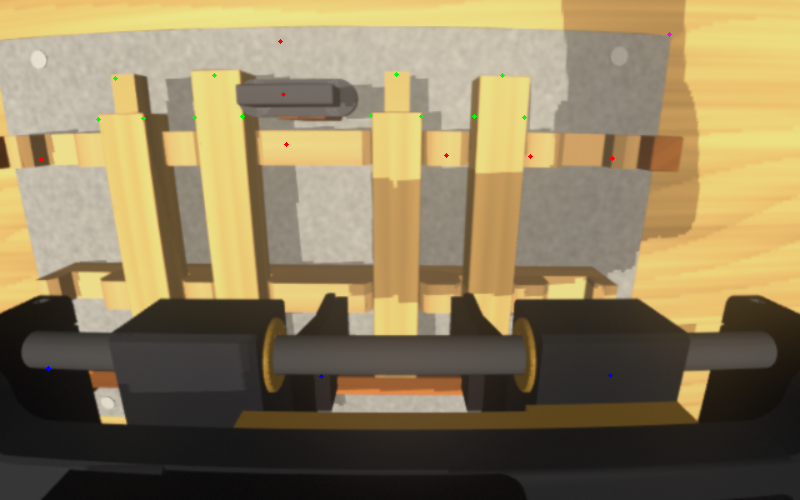

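```bash
python3 -m handwheel '[{"xyz":[-0.6,-0.2,-2],"angular":[0,1.2,0]},{"xyz":[0,0,-2],"angular":[0,0,0]},{"xyz":[0,0,0],"angular":[0,0,0]}]' |sed -n '2p'
python3 to.py -16 50 27 90
```

```text
position: [0.5499, 0.0175, 0.0944]
t 24.5 tcp jig mm [-14.4  55.   94.4] | shift cm [-0.18 -0.49 -6.74] turn [-0.1  0.3 -0.3] j7 1.27 F [-0.7  0.2  0.3] w 4.17
```

```bash
python3 -m handwheel '[{"xyz":[-0.15,-0.5,0],"angular":[0,0.3,0]},{"xyz":[0,0,0],"angular":[0,0,0]}]' |sed -n '2p'
python3 to.py -16 50 27 90
python3 -m handwheel '[{"xyz":[0,0,-1.5],"angular":[0,0,0]},{"xyz":[0,0,0],"angular":[0,0,0]}]' |sed -n '2p'
python3 to.py -16 50 27 90
```

```text
position: [0.5478, 0.0141, 0.0945]
t 24.67 tcp jig mm [-16.4  51.5  94.5] | shift cm [ 0.04 -0.15 -6.75] turn [-0.1 -0.1 -0.5] j7 1.29 F [-0.2 -0.8 -0.4] w 4.2
position: [0.5491, 0.0149, 0.0814]
t 24.83 tcp jig mm [-15.1  52.3  81.4] | shift cm [-0.1  -0.22 -5.44] turn [-0.1  0.1 -0.5] j7 1.27 F [-0.5  0.3 -0.3] w 4.21
```

```bash
python3 -m handwheel '[{"xyz":[-0.1,-0.25,-1],"angular":[0,0,-0.5]},{"xyz":[0,0,0],"angular":[0,0,0]}]' |sed -n '2p'
python3 to.py -16 50 27 90
python3 -m handwheel '[{"xyz":[0,0,-1.5],"angular":[0,0,0]},{"xyz":[0,0,0],"angular":[0,0,0]}]' |sed -n '2p'
python3 to.py -16 50 27 90;python3 -c "
from h import *
snap('wrist','w20.png')"
```

```text
position: [0.5494, 0.0128, 0.0728]
t 25.0 tcp jig mm [-14.8  50.3  72.8] | shift cm [-0.12 -0.02 -4.58] turn [-0.1  0.2 -0. ] j7 1.26 F [-0.4 -1.  -0.7] w 4.21
position: [0.5504, 0.0128, 0.059]
t 25.17 tcp jig mm [-13.7  50.3  59. ] | shift cm [-0.23 -0.02 -3.2 ] turn [-0.1  0.4 -0. ] j7 1.25 F [-1.4 -0.5 -0.5] w 4.16
```

View pics/w20.png

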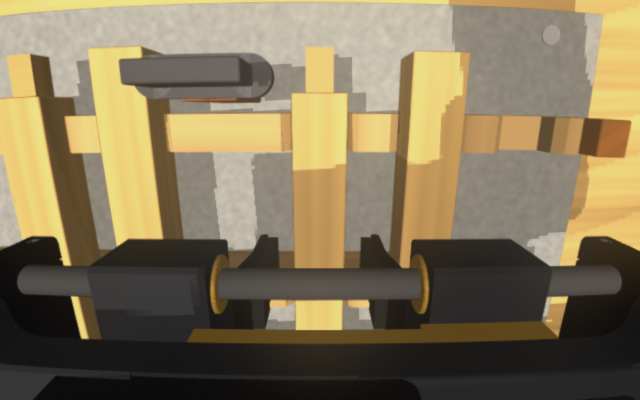

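Leg centred in the fingers (col 320). Continuing down and gripping.

```bash
python3 -m handwheel '[{"xyz":[-0.2,0,-1.5],"angular":[0,0.4,0]},{"xyz":[0,0,0],"angular":[0,0,0]}]' |sed -n '2p'
python3 to.py -16 50 27 90
python3 -m handwheel '[{"xyz":[-0.1,0,-1.6],"angular":[0,0,0]},{"xyz":[0,0,0],"angular":[0,0,0]}]' |sed -n '2p'
python3 to.py -16 50 27 90
```

```text
position: [0.5513, 0.0133, 0.0471]
t 25.38 tcp jig mm [-12.8  50.8  47.1] | shift cm [-0.32 -0.07 -2.01] turn [-0.1  0.3 -0. ] j7 1.24 F [ 0.1  0.3 -0.9] w 4.18
position: [0.5513, 0.0134, 0.0318]
t 25.55 tcp jig mm [-12.9  50.9  31.8] | shift cm [-0.31 -0.08 -0.48] turn [-0.1  0.4 -0. ] j7 1.22 F [ 0.  -0.5 -0.4] w 4.21
```

```bash
python3 -m handwheel '[{"xyz":[-0.3,-0.05,-0.5],"angular":[0,0.4,0]},{"xyz":[0,0,0],"angular":[0,0,0]}]' |sed -n '2p'
python3 to.py -16 50 27 90
python3 -m handwheel '[{"xyz":[0,0,0],"angular":[0,0,0]},{"xyz":[0,0,0],"angular":[0,0,0]},{"xyz":[0,0,0],"angular":[0,0,0]},{"xyz":[0,0,0],"angular":[0,0,0]},{"xyz":[0,0,0],"angular":[0,0,0]}]' 0 25|sed -n '2p'
python3 to.py -16 50 27 90
```

```text
position: [0.5487, 0.0131, 0.0276]
t 25.72 tcp jig mm [-15.5  50.5  27.6] | shift cm [-0.05 -0.05 -0.06] turn [-0.1  0.  -0. ] j7 1.22 F [-0.6 -0.3  0.4] w 4.2
position: [0.5501, 0.0132, 0.0297]
t 26.13 tcp jig mm [-14.   50.6  29.7] | shift cm [-0.2  -0.05 -0.27] turn [-0.1  0.2 -0. ] j7 1.22 F [ 0.3 -0.6 -0.5] w 2.79
```

```bash
python3 -m handwheel '[{"xyz":[0,0,1],"angular":[0,0,0]},{"xyz":[0,0,2],"angular":[0,0,0]},{"xyz":[0,0,2],"angular":[0,0,0]}]' |sed -n '2p'
python3 -m handwheel '[{"xyz":[-0.5,0,3],"angular":[0,0,0]},{"xyz":[-1,0,3],"angular":[0,0,0]},{"xyz":[-1.2,0,3],"angular":[0,0,0]},{"xyz":[-1.2,0,1],"angular":[0,0,0]}]' |sed -n '2p'
python3 to.py -60 50 180 90
python3 -m handwheel '[{"xyz":[0,0,0],"angular":[0,0,-7]},{"xyz":[0,0,0],"angular":[0,0,-7]},{"xyz":[0,0,0],"angular":[0,0,-7]},{"xyz":[0,0,0],"angular":[0,0,-7]},{"xyz":[0,0,0],"angular":[0,0,-7]}]' |sed -n '2p'
python3 -m handwheel '[{"xyz":[0,0,0],"angular":[0,0,-7]},{"xyz":[0,0,0],"angular":[0,0,-7]},{"xyz":[0,0,0],"angular":[0,0,-7]},{"xyz":[0,0,0],"angular":[0,0,-7]},{"xyz":[0,0,0],"angular":[0,0,-7]}]' |sed -n '2p'
python3 to.py -60 50 180 -90
```

```text
position: [0.5458, 0.0132, 0.0779]
position: [0.5068, 0.015, 0.1852]
t 26.72 tcp jig mm [-57.4  50.7 185.2] | shift cm [-0.27 -0.05 -0.52] turn [-0.3 -0.3 -0.2] j7 1.41 F [ 1.   0.8 -1.3] w 2.76
position: [0.5071, 0.0163, 0.1946]
position: [0.5064, 0.0182, 0.1985]
t 27.55 tcp jig mm [-57.9  53.8 198.5] | shift cm [-0.23 -0.37 -1.85] turn [   0.7   -0.2 -108.7] j7 0.16 F [ 0.1  0.2 -1.1] w 2.76
```

```bash
python3 -m handwheel '[{"xyz":[0,0,0],"angular":[0,0,-7]},{"xyz":[0,0,0],"angular":[0,0,-7]},{"xyz":[0,0,0],"angular":[0,0,-7]},{"xyz":[0,0,0],"angular":[0,0,-7]},{"xyz":[0,0,0],"angular":[0,0,-7]}]' |sed -n '2p'
python3 -m handwheel '[{"xyz":[0,0,0],"angular":[0,0,-7]},{"xyz":[0,0,0],"angular":[0,0,-7]},{"xyz":[0,0,0],"angular":[0,0,-7]},{"xyz":[0,0,0],"angular":[0,0,-7]},{"xyz":[0,0,0],"angular":[0,0,-7]}]' |sed -n '2p'
python3 -m handwheel '[{"xyz":[0,0,-1],"angular":[0,0,-7]},{"xyz":[0,0,-1],"angular":[0,0,-7]},{"xyz":[0,0,0],"angular":[0,0,-7]},{"xyz":[1,-0.4,0],"angular":[0,0,-7]},{"xyz":[1,0,0],"angular":[0,0,-7]}]' |sed -n '2p'
python3 to.py -32 50 180 -90
```

```text
position: [0.5056, 0.0203, 0.202]
position: [0.5047, 0.0225, 0.2054]
position: [0.5233, 0.0203, 0.1885]
t 28.8 tcp jig mm [-41.1  56.6 188.5] | shift cm [ 0.88 -0.7  -0.85] turn [ 0.7 -0.6 -1.2] j7 -1.76 F [ 0.5  0.1 -0.8] w 2.77
```

```bash
python3 -m handwheel '[{"xyz":[0.7,-0.7,-1],"angular":[0.7,-0.6,-1.2]},{"xyz":[0,0,-2.5],"angular":[0,0,0]},{"xyz":[0,0,-2.5],"angular":[0,0,0]},{"xyz":[0,0,0],"angular":[0,0,0]}]' |sed -n '2p'
python3 to.py -32 50 80 -90
python3 -c "
from h import *
snap('wrist','w21.png')"
```

```text
position: [0.5337, 0.0142, 0.1311]
t 29.13 tcp jig mm [-30.4  50.9 131.1] | shift cm [-0.16 -0.09 -5.11] turn [-0.1  0.5  0.4] j7 -1.8 F [-2.2 -0.8 -2.3] w 2.81
```

View pics/w21.png

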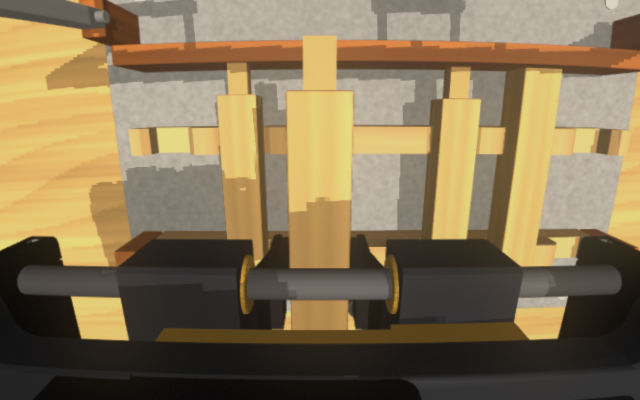

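```bash
cat > ten.py <<'E'
import sys
from fit import *
I=load(sys.argv[1]); uL,uR,vs,tL,tR,vt,off=map(float,sys.argv[2:])
s=get_state(); z=s['position'][2]+off/1000
w=onplane(I,[(uL,vs),(uR,vs)],z); print('shoulder w',np.linalg.norm(w[0]-w[1])*1e3,'jig',(Ji(w.mean(0))[0]*1e3).round(1),'-> tenon x',(Ji(w.mean(0))[0][0]*1e3+22).round(1))
w=onplane(I,[(tL,vt),(tR,vt)],z-.007); print('tenon w',np.linalg.norm(w[0]-w[1])*1e3,'jig',(Ji(w.mean(0))[0]*1e3).round(1), 'tcp',(Ji(s['position'])[0]*1e3).round(1))
E
python3 ten.py w21.png 286.5 353.5 91 303 337 36.5 38
```

```text
shoulder w 27.111334822742034 jig [ 48.4  49.9 171.4] -> tenon x 70.4
tenon w 13.989289511031357 jig [ 70.6  49.8 164.4] tcp [-29.1  51.4 133.4]
```

```bash
python3 -m handwheel '[{"xyz":[-0.3,-0.1,-1.5],"angular":[0,0.6,0.3]},{"xyz":[-0.1,0,-1.5],"angular":[0,0,0]}]' |sed -n '2p'
python3 to.py -32 50 80 -90
python3 -m handwheel '[{"xyz":[0,0,-1.5],"angular":[0,0,0]},{"xyz":[0,0,0],"angular":[0,0,0]}]' |sed -n '2p'
python3 to.py -32 50 31 -90
```

```text
position: [0.5345, 0.0141, 0.1077]
t 29.35 tcp jig mm [-29.7  50.9 107.7] | shift cm [-0.24 -0.08 -2.77] turn [-0.   0.5 -0. ] j7 -1.81 F [-0.2  0.1 -1.7] w 2.78
position: [0.5337, 0.0141, 0.0917]
t 29.52 tcp jig mm [-30.4  50.9  91.7] | shift cm [-0.16 -0.08 -6.07] turn [-0.   0.4 -0.1] j7 -1.82 F [-0.9  0.2 -0.9] w 2.76
```

```bash
python3 -m handwheel '[{"xyz":[-0.3,-0.1,-1.5],"angular":[0,0.5,0]},{"xyz":[0,0,-0.5],"angular":[0,0,0]}]' |sed -n '2p'
python3 to.py -32 50 31 -90
python3 -m handwheel '[{"xyz":[-0.2,0,-1],"angular":[0,0.3,0]},{"xyz":[0,0,0],"angular":[0,0,0]}]' |sed -n '2p;4p'
python3 to.py -32 50 31 -90
```

```text
position: [0.5322, 0.0132, 0.0731]
t 29.68 tcp jig mm [-31.9  49.9  73.1] | shift cm [-0.01  0.01 -4.21] turn [ 0.   0.1 -0.1] j7 -1.83 F [-1.  -1.  -2.1] w 2.8
position: [0.5301, 0.0132, 0.0621]
ft_force: [-1.3, -0.6, -2.1]
t 29.85 tcp jig mm [-34.1  49.8  62.1] | shift cm [ 0.21  0.02 -3.11] turn [ 0.  -0.3 -0.1] j7 -1.84 F [-1.3 -0.6 -2.1] w 2.8
```

```bash
python3 -m handwheel '[{"xyz":[0.2,0,-1],"angular":[0,-0.3,0]},{"xyz":[0,0,0],"angular":[0,0,0]}]' |sed -n '2p;4p'
python3 to.py -32 50 31 -90
python3 -m handwheel '[{"xyz":[0,0,-0.9],"angular":[0,0,0]},{"xyz":[0,0,0],"angular":[0,0,0]}]' |sed -n '2p;4p'
python3 to.py -32 50 31 -90
```

```text
position: [0.5327, 0.0131, 0.0515]
ft_force: [-0.3, -0.5, -1.6]
t 30.02 tcp jig mm [-31.5  49.8  51.5] | shift cm [-0.05  0.02 -2.05] turn [ 0.   0.1 -0.1] j7 -1.85 F [-0.3 -0.5 -1.6] w 2.79
position: [0.533, 0.0132, 0.0418]
ft_force: [-0.7, -0.1, -1.6]
t 30.18 tcp jig mm [-31.1  49.9  41.8] | shift cm [-0.09  0.01 -1.08] turn [ 0.   0.1 -0.1] j7 -1.86 F [-0.7 -0.1 -1.6] w 2.79
```

```bash
python3 -m handwheel '[{"xyz":[0,0,-0.8],"angular":[0,0,0]},{"xyz":[0,0,0],"angular":[0,0,0]}]' |sed -n '2p;4p'
python3 -m handwheel '[{"xyz":[0,0,-0.5],"angular":[0,0,0]},{"xyz":[0,0,0],"angular":[0,0,0]}]' |sed -n '2p;4p'
python3 to.py -32 50 31 -90
```

```text
position: [0.5332, 0.0132, 0.0331]
ft_force: [-0.2, 0.4, -2.1]
position: [0.5349, 0.0135, 0.029]
ft_force: [0.2, 0.5, -1.4]
t 30.52 tcp jig mm [-29.2  50.3  29. ] | shift cm [-0.28 -0.02  0.2 ] turn [ 0.   0.3 -0.1] j7 -1.88 F [ 0.2  0.5 -1.4] w 2.79
```

Seated height reached (29 against 29.7 at the grip). Now pushing it to the stop.

```bash
python3 -m handwheel '[{"xyz":[0.25,0,0],"angular":[0,0,0]},{"xyz":[0,0,0],"angular":[0,0,0]}]' |sed -n '2p;4p'
python3 -m handwheel '[{"xyz":[0.25,0,0],"angular":[0,0,0]},{"xyz":[0,0,0],"angular":[0,0,0]}]' |sed -n '2p;4p'
python3 -m handwheel '[{"xyz":[0.2,0,0],"angular":[0,0,0]},{"xyz":[0,0,0],"angular":[0,0,0]}]' |sed -n '2p;4p'
python3 to.py -32 50 31 -90
python3 -c "
from h import *
snap('wrist','w22.png')"
```

```text
position: [0.5376, 0.0136, 0.0288]
ft_force: [0.0, -1.0, -1.3]
position: [0.5376, 0.0136, 0.0287]
ft_force: [1.3, -0.9, 0.5]
position: [0.5375, 0.0136, 0.0288]
ft_force: [0.4, -0.8, 1.6]
t 31.02 tcp jig mm [-26.7  50.6  28.8] | shift cm [-0.54 -0.03  0.22] turn [ 0.1 -0.3 -0.1] j7 -1.88 F [ 0.4 -0.8  1.6] w 2.76
```

View pics/w22.png

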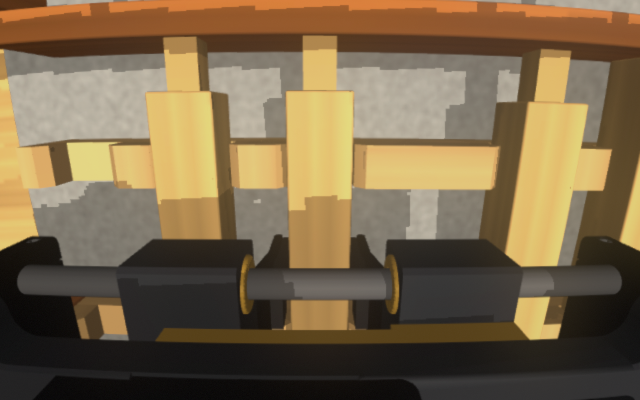

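w22: the tenon butts the stop (320,38), level with leg 1 (186,38) and the pre-turned leg (553,50). Releasing it and going for the leg at y=-108.

```bash
python3 -m handwheel '[{"xyz":[0,0,0],"angular":[0,0,0]},{"xyz":[0,0,0],"angular":[0,0,0]},{"xyz":[0,0,0],"angular":[0,0,0]},{"xyz":[0,0,0],"angular":[0,0,0]},{"xyz":[0,0,0],"angular":[0,0,0]}]' 4.2|sed -n '2p;5p'
python3 -m handwheel '[{"xyz":[0,0,2],"angular":[0,0,0]},{"xyz":[0,0,3],"angular":[0,0,0]},{"xyz":[0,0,3],"angular":[0,0,0]},{"xyz":[0,0,3],"angular":[0,0,0]}]' |sed -n '2p;5p'
python3 to.py -16 -108 130 -90
python3 -m handwheel '[{"xyz":[0.5,-3.5,0],"angular":[0,0,0]},{"xyz":[0.3,-4,0],"angular":[0,0,0]},{"xyz":[0,-4,0],"angular":[0,0,0]},{"xyz":[0,-3.5,0],"angular":[0,0,0]},{"xyz":[0,0,0],"angular":[0,0,0]}]' |sed -n '2p;5p'
python3 to.py -16 -108 130 -90
```

```text
position: [0.5398, 0.0135, 0.0289]
grip_width: 0.472
position: [0.5332, 0.0134, 0.1349]
grip_width: 0.483
t 31.82 tcp jig mm [-31.   50.1 134.9] | shift cm [  0.83 -15.86  -0.49] turn [-0.1 -0.9 -0.1] j7 -1.79 F [ 0.4 -1.3 -0.1] w 4.21
position: [0.5475, -0.1388, 0.1458]
grip_width: 0.482
t 32.23 tcp jig mm [ -10.3 -101.3  145.8] | shift cm [-0.6  -0.65 -1.58] turn [ 0.2  0.2 -0.7] j7 -1.51 F [-1.2 -0.4 -1.3] w 4.19
```

```bash
python3 -m handwheel '[{"xyz":[-0.6,-0.6,-1.5],"angular":[0.2,0.2,-0.7]},{"xyz":[0,0,0],"angular":[0,0,0]}]' |sed -n '2p'
python3 to.py -16 -108 130 -90
python3 -m handwheel '[{"xyz":[0,0,-2],"angular":[0,0,0]},{"xyz":[0,0,-2],"angular":[0,0,0]},{"xyz":[0,0,0],"angular":[0,0,0]}]' |sed -n '2p'
python3 to.py -16 -108 80 -90
python3 -c "
from h import *
snap('wrist','w23.png')"
```

```text
position: [0.5416, -0.1486, 0.1308]
t 32.4 tcp jig mm [ -15.7 -111.4  130.8] | shift cm [-0.01  0.34 -0.08] turn [0.  0.1 0.4] j7 -1.51 F [-1.2 -1.1 -1.2] w 4.26
position: [0.5433, -0.148, 0.0917]
t 32.65 tcp jig mm [ -14.  -110.7   91.7] | shift cm [-0.19  0.28 -1.17] turn [0.  0.3 0.4] j7 -1.54 F [-0.8  0.1 -0. ] w 4.2
```

View pics/w23.png

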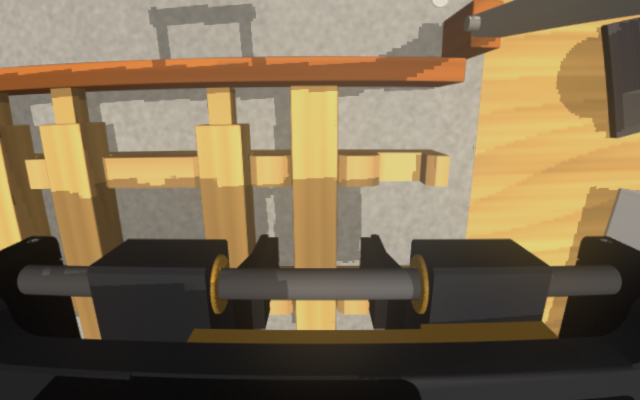

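```bash
python3 -m handwheel '[{"xyz":[-0.2,0.28,-1],"angular":[0,0.3,0.4]},{"xyz":[0,0,0],"angular":[0,0,0]}]' |sed -n '2p'
python3 to.py -16 -108 28 -90
python3 -m handwheel '[{"xyz":[0,0,-1.5],"angular":[0,0,0]},{"xyz":[0,0,0],"angular":[0,0,0]}]' |sed -n '2p'
python3 to.py -16 -108 28 -90
```

```text
position: [0.5437, -0.1438, 0.0849]
t 32.87 tcp jig mm [ -13.8 -106.4   84.9] | shift cm [-0.22 -0.15 -5.69] turn [ 0.1  0.3 -0.2] j7 -1.54 F [-1.7 -0.3 -1.3] w 4.19
position: [0.5454, -0.1427, 0.0716]
t 33.03 tcp jig mm [ -12.2 -105.3   71.6] | shift cm [-0.39 -0.26 -4.36] turn [ 0.1  0.4 -0.3] j7 -1.55 F [-0.4  0.7 -1. ] w 4.19
```

```bash
python3 -m handwheel '[{"xyz":[-0.4,-0.26,0],"angular":[0,0.4,-0.3]},{"xyz":[0,0,0],"angular":[0,0,0]}]' |sed -n '2p'
python3 to.py -16 -108 28 -90
python3 -m handwheel '[{"xyz":[0,0,-1.5],"angular":[0,0,0]},{"xyz":[0,0,0],"angular":[0,0,0]}]' |sed -n '2p'
python3 to.py -16 -108 28 -90
```

```text
position: [0.5423, -0.1447, 0.0734]
t 33.2 tcp jig mm [ -15.2 -107.4   73.4] | shift cm [-0.08 -0.05 -4.54] turn [ 0.2  0.1 -0.1] j7 -1.55 F [0.2 0.6 0.2] w 4.2
position: [0.5437, -0.1453, 0.0607]
t 33.37 tcp jig mm [ -13.7 -108.    60.7] | shift cm [-0.23  0.01 -3.27] turn [ 0.3  0.3 -0.1] j7 -1.56 F [-1.2 -0.  -0.4] w 4.18
```

```bash
python3 -m handwheel '[{"xyz":[-0.2,0,-1.5],"angular":[0.2,0.3,0]},{"xyz":[0,0,0],"angular":[0,0,0]}]' |sed -n '2p'
python3 to.py -16 -108 28 -90
python3 -m handwheel '[{"xyz":[0,0,-1.4],"angular":[0,0,0]},{"xyz":[0,0,0],"angular":[0,0,0]}]' |sed -n '2p'
python3 to.py -16 -108 28 -90
```

```text
position: [0.5429, -0.1458, 0.0471]
t 33.53 tcp jig mm [ -14.5 -108.5   47.1] | shift cm [-0.14  0.06 -1.91] turn [ 0.1  0.1 -0. ] j7 -1.57 F [-1.1 -0.4  0.5] w 4.23
position: [0.5436, -0.1463, 0.0332]
t 33.7 tcp jig mm [ -13.8 -108.9   33.2] | shift cm [-0.21  0.1  -0.52] turn [ 0.2  0.2 -0. ] j7 -1.58 F [-0.8 -0.1 -1.3] w 4.19
```

```bash
python3 -m handwheel '[{"xyz":[-0.2,0.1,-0.5],"angular":[0.2,0.2,0]},{"xyz":[0,0,0],"angular":[0,0,0]}]' |sed -n '2p'
python3 -m handwheel '[{"xyz":[0,0,0],"angular":[0,0,0]},{"xyz":[0,0,0],"angular":[0,0,0]},{"xyz":[0,0,0],"angular":[0,0,0]},{"xyz":[0,0,0],"angular":[0,0,0]},{"xyz":[0,0,0],"angular":[0,0,0]}]' 0 25|sed -n '2p'
python3 to.py -16 -108 28 -90
```

```text
position: [0.5415, -0.145, 0.0277]
position: [0.5419, -0.145, 0.0283]
t 34.28 tcp jig mm [ -15.5 -107.8   28.3] | shift cm [-0.05 -0.02 -0.03] turn [-0.1  0.  -0. ] j7 -1.58 F [ 0.1  0.4 -0.8] w 2.77
```

```bash
python3 -m handwheel '[{"xyz":[0,0,1],"angular":[0,0,0]},{"xyz":[0,0,2],"angular":[0,0,0]},{"xyz":[0,0,2],"angular":[0,0,0]}]' |sed -n '2p'
python3 -m handwheel '[{"xyz":[-0.5,0,3],"angular":[0,0,0]},{"xyz":[-1,0,3],"angular":[0,0,0]},{"xyz":[-1.2,0,3],"angular":[0,0,0]},{"xyz":[-1.2,0,1],"angular":[0,0,0]}]' |sed -n '2p'
python3 to.py -60 -108 180 -90
python3 -m handwheel '[{"xyz":[0,0,0],"angular":[0,0,7]},{"xyz":[0,0,0],"angular":[0,0,7]},{"xyz":[0,0,0],"angular":[0,0,7]},{"xyz":[0,0,0],"angular":[0,0,7]},{"xyz":[0,0,0],"angular":[0,0,7]}]' |sed -n '2p'
python3 -m handwheel '[{"xyz":[0,0,0],"angular":[0,0,7]},{"xyz":[0,0,0],"angular":[0,0,7]},{"xyz":[0,0,0],"angular":[0,0,7]},{"xyz":[0,0,0],"angular":[0,0,7]},{"xyz":[0,0,0],"angular":[0,0,7]}]' |sed -n '2p'
python3 to.py -60 -108 180 90
```

```text
position: [0.5378, -0.1438, 0.0764]
position: [0.4996, -0.1418, 0.1843]
t 34.87 tcp jig mm [ -57.9 -106.4  184.3] | shift cm [-0.21 -0.16 -0.43] turn [-0.4 -0.3 -0.3] j7 -1.42 F [ 1.3  0.2 -0.7] w 2.81
position: [0.5006, -0.1423, 0.1951]
position: [0.5008, -0.141, 0.1997]
t 35.7 tcp jig mm [ -56.8 -105.5  199.7] | shift cm [-0.33 -0.24 -1.97] turn [ -0.5   0.5 108. ] j7 -0.17 F [-0.1 -0.1 -1.1] w 2.78
```

```bash
python3 -m handwheel '[{"xyz":[0,0,0],"angular":[0,0,7]},{"xyz":[0,0,0],"angular":[0,0,7]},{"xyz":[0,0,0],"angular":[0,0,7]},{"xyz":[0,0,0],"angular":[0,0,7]},{"xyz":[0,0,0],"angular":[0,0,7]}]' |sed -n '2p'
python3 -m handwheel '[{"xyz":[0,0,0],"angular":[0,0,7]},{"xyz":[0,0,0],"angular":[0,0,7]},{"xyz":[0,0,0],"angular":[0,0,7]},{"xyz":[0,0,0],"angular":[0,0,7]},{"xyz":[0,0,0],"angular":[0,0,7]}]' |sed -n '2p'
python3 -m handwheel '[{"xyz":[0,0,-1],"angular":[0,0,7]},{"xyz":[0,0,-1],"angular":[0,0,7]},{"xyz":[0,0,0],"angular":[0,0,7]},{"xyz":[1,-0.2,0],"angular":[0,0,7]},{"xyz":[1,0,0],"angular":[0,0,7]}]' |sed -n '2p'
python3 to.py -32 -108 180 90
```

```text
position: [0.5009, -0.1395, 0.2039]
position: [0.5009, -0.1381, 0.2081]
position: [0.5201, -0.1397, 0.1917]
t 36.95 tcp jig mm [ -37.6 -103.4  191.7] | shift cm [ 0.54 -0.49 -1.17] turn [-0.5  0.4  0.7] j7 1.65 F [-0.8 -0.4 -0.8] w 2.79
```

```bash
python3 -m handwheel '[{"xyz":[0.4,-0.5,-1],"angular":[-0.5,0.4,0.7]},{"xyz":[0,0,-2.5],"angular":[0,0,0]},{"xyz":[0,0,-2.5],"angular":[0,0,0]},{"xyz":[0,0,0],"angular":[0,0,0]}]' |sed -n '2p'
python3 to.py -32 -108 80 90
python3 -c "
from h import *
snap('wrist','w24.png')"
```

```text
position: [0.5279, -0.1447, 0.1348]
t 37.28 tcp jig mm [ -29.5 -108.   134.8] | shift cm [-0.25  0.01 -5.48] turn [ 0.1  0.4 -0.5] j7 1.62 F [-2.1  0.2 -2.3] w 2.77
```

View pics/w24.png

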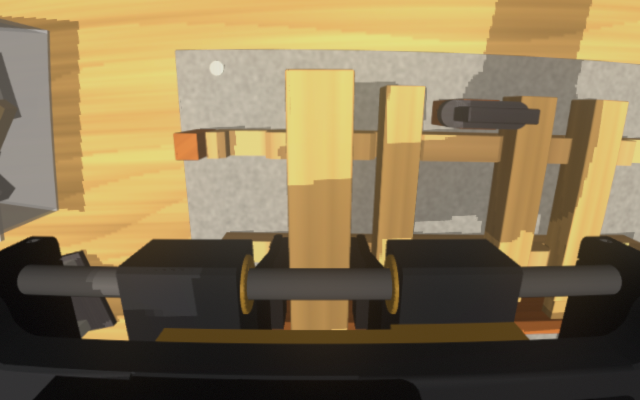

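```bash
python3 uncut.py w24.png 286 353.5 70 40
python3 -m handwheel '[{"xyz":[-0.3,0,-1.5],"angular":[0,0.4,-0.4]},{"xyz":[0,0,-1],"angular":[0,0,0]}]' |sed -n '2p'
python3 to.py -32 -108 80 90
python3 -m handwheel '[{"xyz":[-0.2,0,-1.5],"angular":[0,0,0]},{"xyz":[0,0,0],"angular":[0,0,0]}]' |sed -n '2p'
python3 to.py -32 -108 30 90
```

```text
width mm 26.366899453386424 end jig [-117.58463784 -108.4011699   177.13649723] minus tcp jig [-89.34149156  -0.33874846  40.        ]
position: [0.5287, -0.1454, 0.1155]
t 37.5 tcp jig mm [ -28.7 -108.7  115.5] | shift cm [-0.32  0.08 -3.55] turn [ 0.4  0.5 -0. ] j7 1.6 F [-0.4  0.7 -1.2] w 2.8
position: [0.5264, -0.1455, 0.0996]
t 37.67 tcp jig mm [ -31.  -108.9   99.6] | shift cm [-0.09  0.1  -6.96] turn [ 0.4  0.5 -0. ] j7 1.59 F [-1.1  0.  -2. ] w 2.78
```

```bash
python3 -m handwheel '[{"xyz":[-0.3,0.1,-1.5],"angular":[0.4,0.5,0]},{"xyz":[0,0,-0.5],"angular":[0,0,0]}]' |sed -n '2p'
python3 to.py -32 -108 30 90
python3 -m handwheel '[{"xyz":[-0.1,0,-1],"angular":[0,0,0]},{"xyz":[0,0,0],"angular":[0,0,0]}]' |sed -n '2p;4p'
python3 to.py -32 -108 30 90
```

```text
position: [0.5245, -0.145, 0.0804]
t 37.83 tcp jig mm [ -32.9 -108.5   80.4] | shift cm [ 0.09  0.05 -5.04] turn [0.1 0.1 0. ] j7 1.58 F [-1.5 -0.1 -1. ] w 2.76
position: [0.5233, -0.145, 0.0689]
ft_force: [-0.7, -0.7, -1.9]
t 38.0 tcp jig mm [ -34.1 -108.6   68.9] | shift cm [ 0.21  0.05 -3.89] turn [0.  0.1 0. ] j7 1.57 F [-0.7 -0.7 -1.9] w 2.78
```

```bash
python3 -m handwheel '[{"xyz":[0.2,0.05,-1.2],"angular":[0,0,0]},{"xyz":[0,0,0],"angular":[0,0,0]}]' |sed -n '2p;4p'
python3 -m handwheel '[{"xyz":[0,0,-1],"angular":[0,0,0]},{"xyz":[0,0,0],"angular":[0,0,0]}]' |sed -n '2p;4p'
python3 to.py -32 -108 30 90
python3 -m handwheel '[{"xyz":[0,0,-0.8],"angular":[0,0,0]},{"xyz":[0,0,0],"angular":[0,0,0]}]' |sed -n '2p;4p'
python3 to.py -32 -108 30 90
```

```text
position: [0.5257, -0.1447, 0.056]
ft_force: [-1.5, 0.3, -1.5]
position: [0.5261, -0.1447, 0.045]
ft_force: [-0.2, 0.1, -1.3]
t 38.33 tcp jig mm [ -31.3 -108.1   45. ] | shift cm [-0.07  0.01 -1.5 ] turn [0.  0.1 0. ] j7 1.54 F [-0.2  0.1 -1.3] w 2.79
position: [0.5263, -0.1446, 0.0361]
ft_force: [-0.5, 0.1, -1.4]
t 38.5 tcp jig mm [ -31.1 -108.    36.1] | shift cm [-0.09  0.   -0.61] turn [0.  0.1 0. ] j7 1.53 F [-0.5  0.1 -1.4] w 2.79
```

```bash
python3 -m handwheel '[{"xyz":[0,0,-0.7],"angular":[0,0,0]},{"xyz":[0,0,0],"angular":[0,0,0]}]' |sed -n '2p;4p'
python3 -m handwheel '[{"xyz":[0.1,0,-0.3],"angular":[0,0,0]},{"xyz":[0,0,0],"angular":[0,0,0]}]' |sed -n '2p;4p'
python3 -m handwheel '[{"xyz":[0.3,0,0],"angular":[0,0,0]},{"xyz":[0,0,0],"angular":[0,0,0]}]' |sed -n '2p;4p'
python3 -m handwheel '[{"xyz":[0.25,0,0],"angular":[0,0,0]},{"xyz":[0,0,0],"angular":[0,0,0]}]' |sed -n '2p;4p'
python3 to.py -32 -108 30 90
```

```text
position: [0.5268, -0.1446, 0.0287]
ft_force: [-0.6, -0.3, -1.4]
position: [0.5286, -0.1448, 0.0282]
ft_force: [1.0, -0.6, -1.5]
position: [0.5311, -0.145, 0.0284]
ft_force: [-0.0, 0.4, -1.6]
position: [0.5308, -0.1451, 0.0275]
ft_force: [1.0, -0.4, 1.5]
t 39.17 tcp jig mm [ -26.6 -108.3   27.5] | shift cm [-0.53  0.05  0.25] turn [ 0.2 -0.3  0.1] j7 1.51 F [ 1.  -0.4  1.5] w 2.79
```

```bash
python3 -m handwheel '[{"xyz":[0,0,0],"angular":[0,0,0]},{"xyz":[0,0,0],"angular":[0,0,0]},{"xyz":[0,0,0],"angular":[0,0,0]},{"xyz":[0,0,0],"angular":[0,0,0]},{"xyz":[0,0,0],"angular":[0,0,0]}]' 4.2|sed -n '2p;5p'
python3 -m handwheel '[{"xyz":[0,0,2],"angular":[0,0,0]},{"xyz":[0,0,3],"angular":[0,0,0]},{"xyz":[0,0,3],"angular":[0,0,0]},{"xyz":[0,0.5,4],"angular":[0,0,0]}]' |sed -n '2p;5p'
python3 -m handwheel '[{"xyz":[0,2,4],"angular":[0,0,0]},{"xyz":[0,3,4],"angular":[0,0,0]},{"xyz":[0,3,4],"angular":[0,0,0]},{"xyz":[0,2,3],"angular":[0,0,0]},{"xyz":[0,0,0],"angular":[0,0,0]}]' |sed -n '2p;5p'
python3 to.py 137 -108 300 0
python3 -c "
from h import *
snap('wrist','w25.png');snap('scene','s25.png')"; python3 ov.py w25.png
python3 -c "
import cv2
c=cv2.imread('pics/s25.png')[120:310,215:425]; cv2.imwrite('pics/s25c.png',cv2.resize(c,None,fx=3.1,fy=3.1))"
```

```text
position: [0.5334, -0.1451, 0.0279]
grip_width: 0.477
position: [0.526, -0.1391, 0.1426]
grip_width: 0.484
position: [0.5286, -0.0458, 0.2915]
grip_width: 0.481
t 40.33 tcp jig mm [-33.   -9.2 291.5] | shift cm [ 16.57 -10.59   0.85] turn [ -0.1  -0.  -89.8] j7 1.51 F [0.6 0.6 0.5] w 4.19
```

View pics/ov_w25.png

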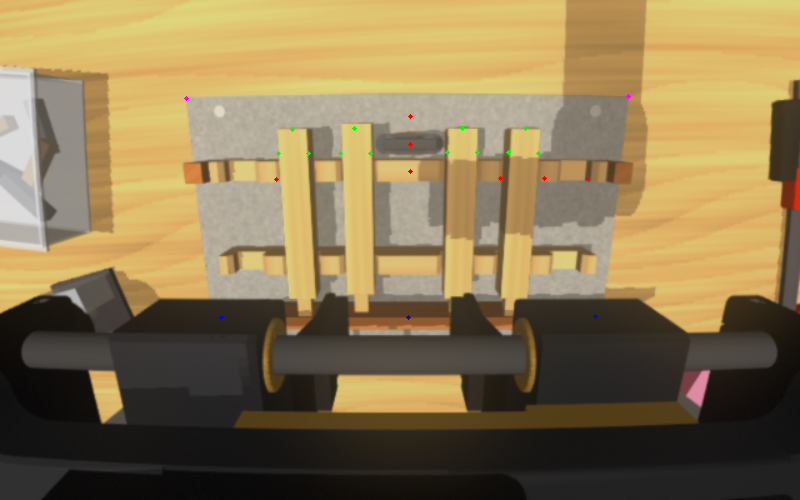

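View pics/s25c.png

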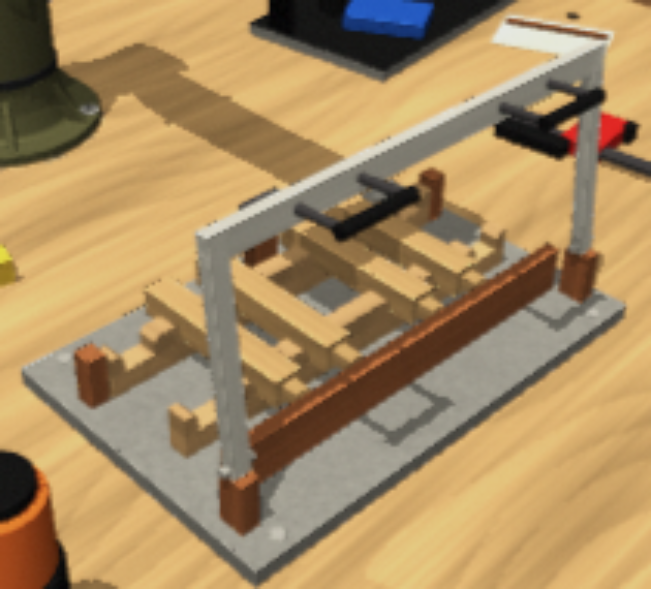

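Run:
```python
from fit import *
I=load('w25.png'); im=I['pixels']
hsv=cv2.cvtColor(im,cv2.COLOR_BGR2HSV)
for c in (234,286,370,420):
    col=hsv[85:115,c-4:c+5,1].astype(int).mean(1)
    g=np.diff(col); v=85+np.argmax(g)+.5
    print(c,v,(Ji(onplane(I,[(c,v+.5)],.068))[0]*1e3).round(1))
```

```text
234 102.5 [-115.3 -107.3   68. ]
286 98.5 [-119.1  -46.8   68. ]
370 101.5 [-115.5   50.1   68. ]
420 102.5 [-114.6  108.5   68. ]
```

Run:
```python
from fit import *
I=load('w25.png'); im=I['pixels']
c=im[80:260,215:300]; cv2.imwrite('pics/w25c.png',cv2.resize(c,None,fx=3.3,fy=3.3,interpolation=cv2.INTER_CUBIC))
g=cv2.cvtColor(im,cv2.COLOR_BGR2HSV)[...,1].astype(int)
for r in (108,115,120,150,160,170,180,190,220):
    out=[]
    for a,b in ((217,262),(266,305),(350,388),(395,440)):
        row=g[r,a:b]; d=np.diff(row.astype(float)); l=a+np.argmax(d)+.5; rr=a+np.argmin(d)+.5
        w=Ji(onplane(I,[(l,r),(rr,r)],.068))*1e3
        out.append((w[0].round(0)[:2].tolist(),w[1].round(1)[1],round(abs(w[0][1]-w[1][1]),1)))
    print(r,out)
```

```text
108 [([-110.0, -122.0], np.float64(-89.5), np.float64(32.8)), ([-109.0, -63.0], np.float64(-33.7), np.float64(29.0)), ([-109.0, 33.0], np.float64(63.7), np.float64(30.2)), ([-109.0, 89.0], np.float64(122.4), np.float64(33.0))]
115 [([-102.0, -123.0], np.float64(-89.9), np.float64(33.0)), ([-101.0, -63.0], np.float64(-33.9), np.float64(29.1)), ([-101.0, 34.0], np.float64(64.0), np.float64(30.4)), ([-101.0, 89.0], np.float64(123.0), np.float64(34.3))]
120 [([-96.0, -122.0], np.float64(-89.0), np.float64(33.1)), ([-96.0, -62.0], np.float64(-34.0), np.float64(28.1)), ([-95.0, 34.0], np.float64(64.2), np.float64(30.5)), ([-95.0, 89.0], np.float64(122.2), np.float64(33.2))]
150 [([-61.0, -122.0], np.float64(-89.6), np.float64(32.5)), ([-61.0, -63.0], np.float64(-33.5), np.float64(29.8)), ([-60.0, 34.0], np.float64(64.4), np.float64(29.9)), ([-60.0, 88.0], np.float64(122.3), np.float64(33.9))]
160 [([-49.0, -123.0], np.float64(-89.1), np.float64(34.0)), ([-49.0, -63.0], np.float64(-33.7), np.float64(28.8)), ([-48.0, 34.0], np.float64(63.6), np.float64(30.1)), ([-48.0, 88.0], np.float64(123.
[... 210 characters left out ...]
.float64(122.9), np.float64(34.4))]
180 [([-24.0, -122.0], np.float64(-90.3), np.float64(32.0)), ([-24.0, -63.0], np.float64(-34.2), np.float64(29.3)), ([-24.0, 34.0], np.float64(64.6), np.float64(30.6)), ([-24.0, 89.0], np.float64(122.6), np.float64(33.4))]
190 [([-12.0, -123.0], np.float64(-89.8), np.float64(33.5)), ([-12.0, -63.0], np.float64(-33.2), np.float64(29.5)), ([-11.0, 34.0], np.float64(63.9), np.float64(29.6)), ([-11.0, 89.0], np.float64(122.3), np.float64(33.6))]
220 [([27.0, -122.0], np.float64(-90.6), np.float64(31.7)), ([27.0, -63.0], np.float64(-33.9), np.float64(28.9)), ([27.0, 34.0], np.float64(64.2), np.float64(30.3)), ([28.0, 88.0], np.float64(122.7), np.float64(34.4))]
```

View pics/w25c.png

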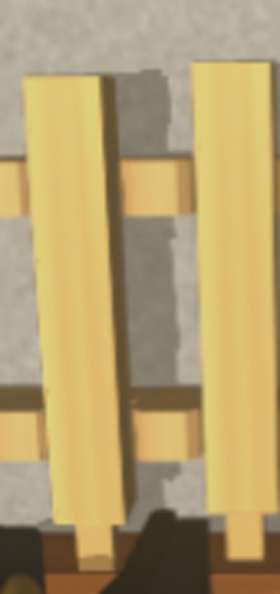

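Seen in w25: all four legs are seated and parallel, tenons to the stop. The pre-turned one at y=-50 sits about 3.5 mm short. That is inside the tolerance, but I'll grip it and slide it home for margin.

```bash
python3 to.py -32 -49 130 90
python3 -m handwheel '[{"xyz":[0,-2,-3],"angular":[0,0,0]},{"xyz":[0,-2,-4],"angular":[0,0,0]},{"xyz":[-0.3,0,-4],"angular":[0,0,0]},{"xyz":[-0.3,0,-4],"angular":[0,0,0]},{"xyz":[0,0,0],"angular":[0,0,0]}]' 4.2|sed -n '2p;5p'
python3 to.py -32 -48.5 130 90
```

```text
t 40.43 tcp jig mm [-34.9 -13.8 286.3] | shift cm [  0.14  -3.53 -15.63] turn [-0.  -0.5  0.5] j7 1.51 F [ 0.2 -0.8 -0.9] w 4.24
position: [0.5164, -0.0974, 0.1274]
grip_width: 0.482
t 40.85 tcp jig mm [-43.1 -61.3 127.4] | shift cm [1.16 1.23 0.26] turn [ 0.1 -0.6  0.8] j7 1.52 F [-2.  -0.1 -0.4] w 4.2
```

```bash
python3 to.py -32 -48.5 130 90;python3 -c "
from h import *
snap('wrist','w26.png')"
```

```text
t 40.85 tcp jig mm [-43.1 -61.3 127.4] | shift cm [1.16 1.23 0.26] turn [ 0.1 -0.6  0.8] j7 1.52 F [-2.  -0.1 -0.4] w 4.2
```

View pics/w26.png

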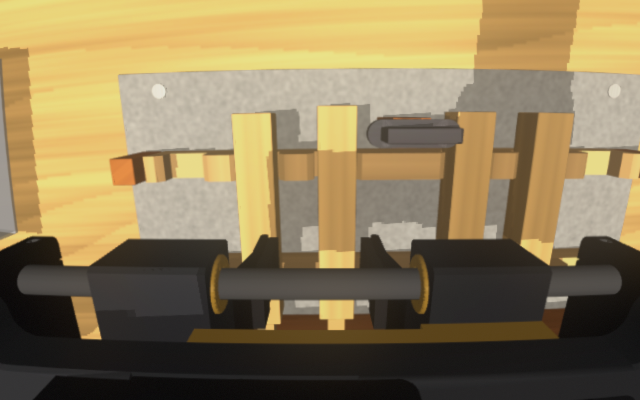

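```bash
python3 -m handwheel '[{"xyz":[1,1.2,0],"angular":[0,-0.6,0.8]},{"xyz":[0,0,0],"angular":[0,0,0]}]' |sed -n '2p'
python3 to.py -32 -48.5 100 90
python3 -m handwheel '[{"xyz":[0,0,-2],"angular":[0,0,0]},{"xyz":[0,0,-1.5],"angular":[0,0,0]}]' |sed -n '2p'
python3 to.py -32 -48.5 28 90;python3 -c "
from h import *
snap('wrist','w27.png')"
```

```text
position: [0.5303, -0.0858, 0.1324]
t 41.07 tcp jig mm [-29.7 -49.1 132.4] | shift cm [-0.23  0.07 -3.24] turn [0.1 0.3 0.1] j7 1.5 F [-0.5  1.3  0.5] w 4.17
position: [0.5373, -0.0852, 0.1042]
t 41.23 tcp jig mm [-22.7 -48.2 104.2] | shift cm [-0.93  0.01 -7.62] turn [ 0.3  1.1 -0.1] j7 1.48 F [ 0.3 -1.3 -0.5] w 4.19
```

View pics/w27.png

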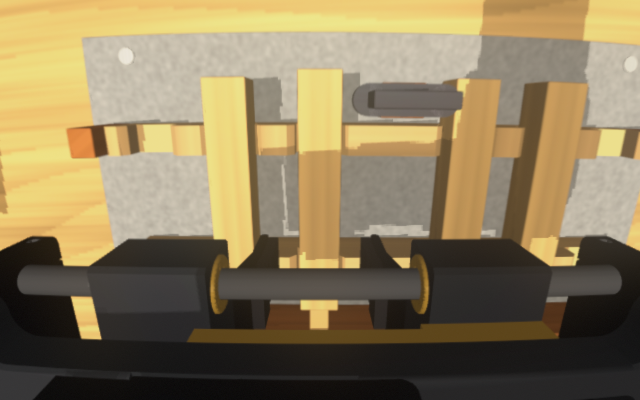

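```bash
python3 -m handwheel '[{"xyz":[-0.9,0,-1.5],"angular":[0.3,1.1,0]},{"xyz":[0,0,0],"angular":[0,0,0]}]' |sed -n '2p'
python3 to.py -32 -48.5 28 90
python3 -m handwheel '[{"xyz":[0,0,-1.5],"angular":[0,0,0]},{"xyz":[0,0,0],"angular":[0,0,0]}]' |sed -n '2p'
python3 to.py -32 -48.5 28 90
```

```text
position: [0.5295, -0.0844, 0.0896]
t 41.45 tcp jig mm [-30.5 -47.8  89.6] | shift cm [-0.16 -0.07 -6.16] turn [ 0.   0.  -0.2] j7 1.47 F [-1.9 -1.2  0.2] w 4.2
position: [0.5315, -0.0845, 0.0768]
t 41.62 tcp jig mm [-28.5 -47.7  76.8] | shift cm [-0.35 -0.06 -4.88] turn [ 0.1  0.2 -0.2] j7 1.46 F [-0.8 -0.2  0.5] w 4.2
```

```bash
python3 -m handwheel '[{"xyz":[-0.4,-0.06,-1.5],"angular":[0,0.2,-0.2]},{"xyz":[0,0,0],"angular":[0,0,0]}]' |sed -n '2p'
python3 to.py -32 -48.5 28 90
python3 -m handwheel '[{"xyz":[-0.2,0,-1.5],"angular":[0,0.2,0]},{"xyz":[0,0,0],"angular":[0,0,0]}]' |sed -n '2p'
python3 to.py -32 -48.5 28 90
python3 -m handwheel '[{"xyz":[-0.1,0,-1.5],"angular":[0,0,0]},{"xyz":[0,0,0],"angular":[0,0,0]}]' |sed -n '2p'
python3 to.py -32 -48.5 28 90
```

```text
position: [0.5291, -0.0853, 0.0634]
t 41.78 tcp jig mm [-30.9 -48.6  63.4] | shift cm [-0.11  0.02 -3.54] turn [0.1 0.2 0. ] j7 1.45 F [-1.1 -0.1 -0.4] w 4.18
position: [0.528, -0.0856, 0.049]
t 41.95 tcp jig mm [-31.9 -49.   49. ] | shift cm [-0.01  0.05 -2.1 ] turn [0.2 0.1 0. ] j7 1.43 F [-1.1 -0.3  0.3] w 4.21
position: [0.5276, -0.0858, 0.0343]
t 42.12 tcp jig mm [-32.3 -49.2  34.3] | shift cm [ 0.03  0.07 -0.63] turn [0.2 0.1 0. ] j7 1.42 F [-0.4  0.3 -0.5] w 4.21
```

```bash
python3 -m handwheel '[{"xyz":[0,0.05,-0.5],"angular":[0.2,0,0]},{"xyz":[0,0,0],"angular":[0,0,0]}]' |sed -n '2p'
python3 -m handwheel '[{"xyz":[0,0,0],"angular":[0,0,0]},{"xyz":[0,0,0],"angular":[0,0,0]},{"xyz":[0,0,0],"angular":[0,0,0]},{"xyz":[0,0,0],"angular":[0,0,0]},{"xyz":[0,0,0],"angular":[0,0,0]}]' 0 20|sed -n '2p;5p'
python3 -m handwheel '[{"xyz":[0.25,0,0],"angular":[0,0,0]},{"xyz":[0,0,0],"angular":[0,0,0]}]' |sed -n '2p;4p'
python3 -m handwheel '[{"xyz":[0.2,0,0],"angular":[0,0,0]},{"xyz":[0,0,0],"angular":[0,0,0]}]' |sed -n '2p;4p'
python3 -m handwheel '[{"xyz":[0.2,0,0],"angular":[0,0,0]},{"xyz":[0,0,0],"angular":[0,0,0]}]' |sed -n '2p;4p'
python3 to.py -32 -48.5 28 90
```

```text
position: [0.5283, -0.0852, 0.03]
position: [0.53, -0.0854, 0.0321]
grip_width: 0.324
position: [0.5327, -0.0855, 0.0323]
ft_force: [-0.0, 0.1, -0.6]
position: [0.534, -0.0855, 0.032]
ft_force: [-0.1, -0.5, -0.8]
position: [0.534, -0.0855, 0.0317]
ft_force: [-0.4, 0.2, 1.4]
t 43.2 tcp jig mm [-26.  -48.6  31.7] | shift cm [-0.6   0.04 -0.37] turn [ 0.1 -0.   0.1] j7 1.41 F [-0.4  0.2  1.4] w 2.79
```

```bash
python3 -m handwheel '[{"xyz":[0,0,0],"angular":[0,0,0]},{"xyz":[0,0,0],"angular":[0,0,0]},{"xyz":[0,0,0],"angular":[0,0,0]},{"xyz":[0,0,0],"angular":[0,0,0]},{"xyz":[0,0,0],"angular":[0,0,0]}]' 4.2|sed -n '2p;5p'
python3 -m handwheel '[{"xyz":[0,0,2],"angular":[0,0,0]},{"xyz":[0,0,3],"angular":[0,0,0]},{"xyz":[0,0,4],"angular":[0,0,0]},{"xyz":[0,0,4],"angular":[0,0,0]},{"xyz":[0,0.5,4],"angular":[0,0,0]}]' |sed -n '2p;5p'
python3 -m handwheel '[{"xyz":[0,2,4],"angular":[0,0,-7]},{"xyz":[0,3,4],"angular":[0,0,-7]},{"xyz":[0,3,4],"angular":[0,0,-7]},{"xyz":[0,2,2],"angular":[0,0,-7]},{"xyz":[0,2,0],"angular":[0,0,-7]}]' |sed -n '2p;5p'
python3 -m handwheel '[{"xyz":[0,1,0],"angular":[0,0,-7]},{"xyz":[0,1,0],"angular":[0,0,-7]},{"xyz":[0,0,0],"angular":[0,0,-7]},{"xyz":[0,0,0],"angular":[0,0,-7]},{"xyz":[0,0,0],"angular":[0,0,-7]}]' |sed -n '2p;5p'
python3 to.py 133 107 340 0
python3 -c "
from h import *
snap('top','t28.png');snap('scene','s28.png')"
```

```text
position: [0.5365, -0.0855, 0.0325]
grip_width: 0.477
position: [0.5278, -0.0799, 0.1986]
grip_width: 0.483
position: [0.5305, 0.0277, 0.336]
grip_width: 0.484
position: [0.5312, 0.0583, 0.3409]
grip_width: 0.484
t 44.87 tcp jig mm [-34.8  94.9 340.9] | shift cm [16.82  0.5  -0.09] turn [  0.2   1.  -18.3] j7 0.07 F [-0.4  0.2 -0.2] w 4.21
```

View pics/t28.png

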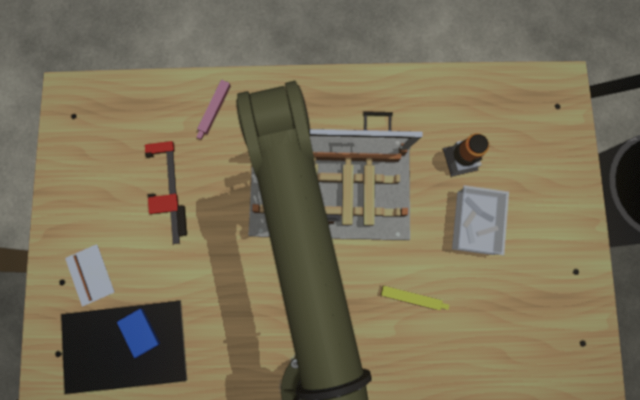

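```bash
python3 - <<'E'
from fit import *
I=load('t28.png')
print(Ji(onplane(I,[(377,113)],.26))*1e3)
for q in (1.35,1.4,1.45,1.5): print(q,105-180*np.cos(q)+50*np.sin(q),75+180*np.sin(q)+50*np.cos(q))
S=load('s28.png')
for q in (1.35,1.4,1.45,1.5): print(q,proj(S,J([( .105-.18*np.cos(q)+.05*np.sin(q),-.108,.075+.18*np.sin(q)+.05*np.cos(q))])))
E
python3 -m handwheel '[{"xyz":[3,0,0],"angular":[0,1,-6]},{"xyz":[3.5,0,0],"angular":[0,0,-6]},{"xyz":[3.5,0,0],"angular":[0,0,-6]},{"xyz":[3.5,0,0],"angular":[0,0,0]},{"xyz":[2,0,0],"angular":[0,0,0]}]' |sed -n '2p;5p'
python3 to.py 135 107 300 0
python3 -c "
from h import *
snap('wrist','w29.png')
snap('scene','s29.png')"
```

```text
[[ 134.88968498 -107.55035217  260.        ]]
1.35 114.36496421458548 261.5805387634507
1.4 123.67840077737962 260.8793085429349
1.45 132.94515106575344 259.7134768551343
1.5 142.1420530300162 258.08595767211494
1.35 [[328.88943657 182.75486163]]
1.4 [[332.11440297 184.83040982]]
1.45 [[335.35230435 187.11368956]]
1.5 [[338.59161387 189.60010213]]
position: [0.6873, 0.0553, 0.3421]
grip_width: 0.485
t 45.38 tcp jig mm [121.2  98.5 342.1] | shift cm [ 1.41  0.79 -4.21] turn [ 0.9 -0.  -0.7] j7 -0.36 F [-0.2  0.1  0.2] w 4.22
```

View pics/w29.png

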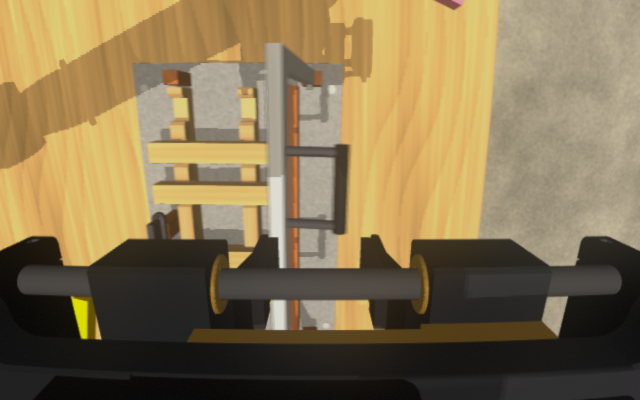

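View pics/s29.png

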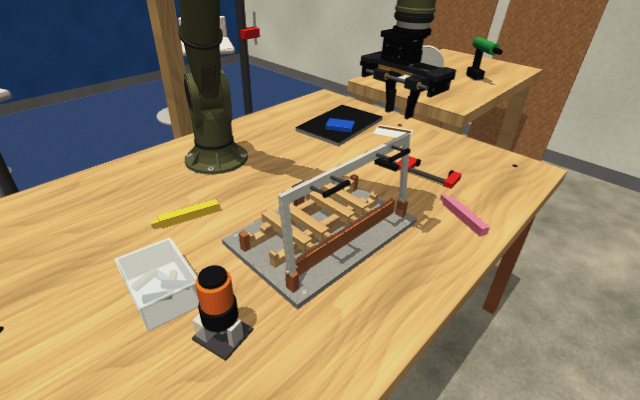

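```bash
python3 -m handwheel '[{"xyz":[1.4,0.8,-1],"angular":[0.9,0,-0.7]},{"xyz":[0,0,-2],"angular":[0,0,0]},{"xyz":[0,0,0],"angular":[0,0,0]}]' 3.4|sed -n '2p;5p'
python3 to.py 135 108 228 0
```

```text
position: [0.7013, 0.0644, 0.3094]
grip_width: 0.401
t 45.73 tcp jig mm [134.8 108.2 309.4] | shift cm [ 0.02 -0.02 -8.14] turn [-0.3 -0.2 -0.6] j7 -0.38 F [-0.   0.3 -1.5] w 3.49
```

```bash
python3 -m handwheel '[{"xyz":[0,0,-2],"angular":[0,0,-0.6]},{"xyz":[0,0,-1],"angular":[0,0,0]}]' 3.4|sed -n '2p;5p'
python3 to.py 135 108 228 0
python3 -c "
from h import *
snap('wrist','w30.png')"
```

```text
position: [0.701, 0.0643, 0.2816]
grip_width: 0.39
t 45.9 tcp jig mm [134.5 108.1 281.6] | shift cm [ 0.05 -0.01 -5.36] turn [-0.3 -0.1 -0.2] j7 -0.39 F [ 0.2 -0.9 -1.3] w 3.4
```

View pics/w30.png

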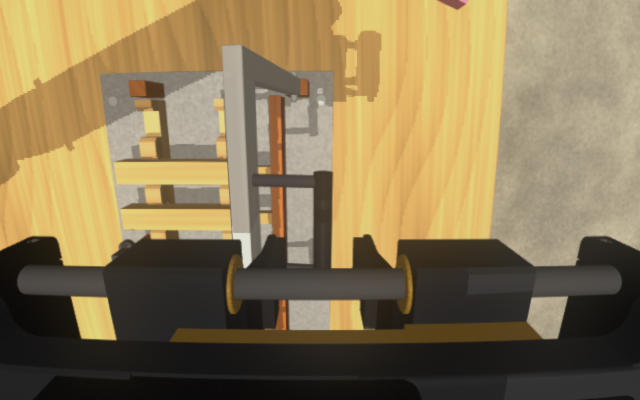

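```bash
python3 -m handwheel '[{"xyz":[0,0,-2],"angular":[0,0,0]},{"xyz":[0,0,0],"angular":[0,0,0]}]' 3.4|sed -n '2p;4p'
python3 to.py 135 108 228 0
python3 -m handwheel '[{"xyz":[0,0,-2],"angular":[0,0,0]},{"xyz":[0,0,0],"angular":[0,0,0]}]' |sed -n '2p;4p'
python3 to.py 135 108 228 0
```

```text
position: [0.7002, 0.0634, 0.263]
ft_force: [0.7, -0.2, -1.7]
t 46.12 tcp jig mm [133.7 107.2 263. ] | shift cm [ 0.13  0.07 -3.5 ] turn [-0.2  0.  -0.3] j7 -0.39 F [ 0.7 -0.2 -1.7] w 3.42
position: [0.7003, 0.063, 0.2464]
ft_force: [0.0, -0.0, -1.6]
t 46.28 tcp jig mm [133.9 106.7 246.4] | shift cm [ 0.11  0.12 -1.84] turn [-0.2  0.2 -0.4] j7 -0.39 F [ 0.  -0.  -1.6] w 3.45
```

```bash
python3 -m handwheel '[{"xyz":[0.1,0.1,-1.7],"angular":[0,0,0]},{"xyz":[0,0,0],"angular":[0,0,0]}]' |sed -n '2p;4p'
python3 -m handwheel '[{"xyz":[0,0,0],"angular":[0,0,0]},{"xyz":[0,0,0],"angular":[0,0,0]},{"xyz":[0,0,0],"angular":[0,0,0]},{"xyz":[0,0,0],"angular":[0,0,0]},{"xyz":[0,0,0],"angular":[0,0,0]}]' 0 20|sed -n '2p;5p'
python3 to.py 125 108 230 0
```

```text
position: [0.7022, 0.0636, 0.2339]
ft_force: [0.0, -1.0, -1.1]
position: [0.7038, 0.0643, 0.2433]
grip_width: 0.097
t 46.87 tcp jig mm [137.4 108.2 243.3] | shift cm [-1.24  0.04 -1.33] turn [-0.2  0.9 -0.5] j7 -0.39 F [-5.   0.   0.3] w 0.84
```

```bash
python3 -m handwheel '[{"xyz":[0,0,0],"angular":[0,0,0]},{"xyz":[0,0,0],"angular":[0,0,0]},{"xyz":[0,0,0],"angular":[0,0,0]},{"xyz":[0,0,0],"angular":[0,0,0]},{"xyz":[0,0,0],"angular":[0,0,0]}]' 3.4|sed -n '2p;5p'
python3 -c "
from h import *
snap('scene','s31.png');snap('wrist','w31.png')
c=cv2.imread('pics/s31.png')[90:220,290:440]; cv2.imwrite('pics/s31c.png',cv2.resize(c,None,fx=5,fy=5))"
python3 to.py 135 108 228 0
```

```text
position: [0.7045, 0.0646, 0.2446]
grip_width: 0.36
t 47.38 tcp jig mm [138.  108.5 244.6] | shift cm [-0.3  -0.04 -1.66] turn [-0.2  1.  -0.5] j7 -0.39 F [ 0.1 -0.2 -0.7] w 3.25
```

View pics/s31c.png

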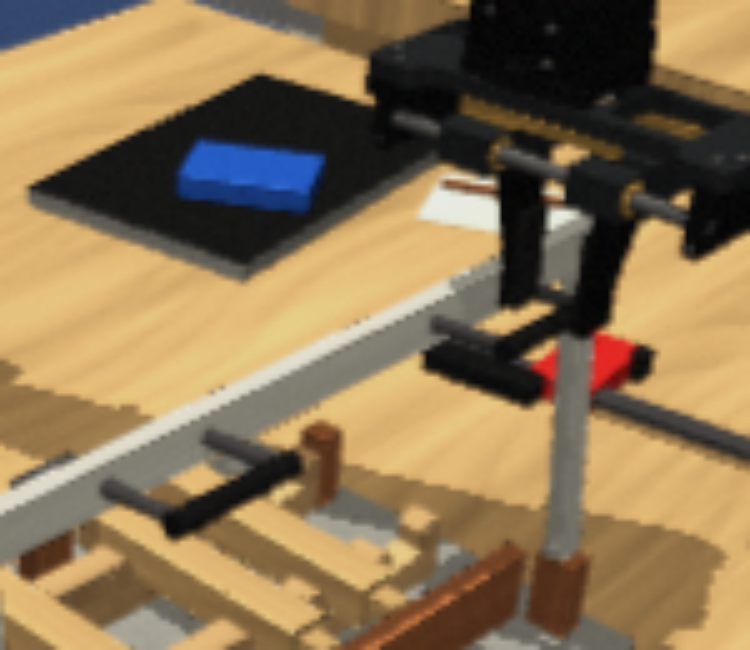

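View pics/w31.png

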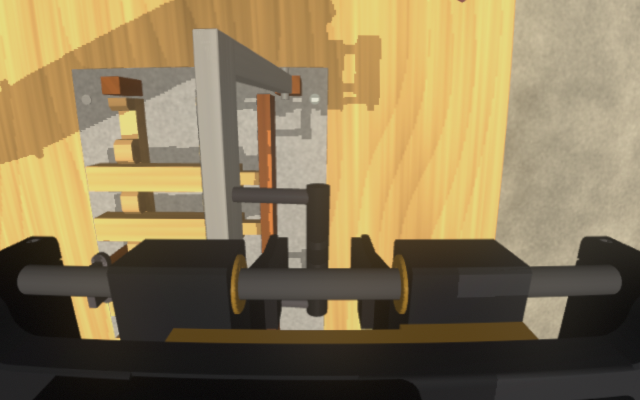

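```bash
python3 -m handwheel '[{"xyz":[-0.2,0,-1.2],"angular":[0,0.9,-0.4]},{"xyz":[0,0,0],"angular":[0,0,0]}]' |sed -n '2p;4p'
python3 to.py 135 108 222 0
python3 -m handwheel '[{"xyz":[0,0,-1.2],"angular":[0,0,0]},{"xyz":[0,0,0],"angular":[0,0,0]}]' |sed -n '2p;4p'
python3 to.py 135 108 222 0
```

```text
position: [0.7024, 0.0644, 0.2318]
ft_force: [-0.1, -0.7, -1.7]
t 47.55 tcp jig mm [135.9 108.2 231.8] | shift cm [-0.09 -0.02 -0.98] turn [-0.2  0.1 -0. ] j7 -0.4 F [-0.1 -0.7 -1.7] w 3.41
position: [0.7022, 0.0643, 0.2176]
ft_force: [-0.2, -1.0, -0.5]
t 47.72 tcp jig mm [135.7 108.1 217.6] | shift cm [-0.07 -0.01  0.44] turn [-0.2 -0.  -0. ] j7 -0.41 F [-0.2 -1.  -0.5] w 3.36
```

```bash
python3 -m handwheel '[{"xyz":[0,0,0],"angular":[0,0,0]},{"xyz":[0,0,0],"angular":[0,0,0]},{"xyz":[0,0,0],"angular":[0,0,0]},{"xyz":[0,0,0],"angular":[0,0,0]},{"xyz":[0,0,0],"angular":[0,0,0]}]' 0 20|sed -n '2p;5p'
python3 to.py 125 108 230 0
python3 - <<'E'
import numpy as np
for q in np.arange(1.5,-.01,-.1):
    q=round(q,2); print(q,round(105-180*np.cos(q)+50*np.sin(q),1),round(75+180*np.sin(q)+50*np.cos(q)-42,1))
E
```

```text
position: [0.7023, 0.0641, 0.2163]
grip_width: 0.123
t 48.13 tcp jig mm [135.8 108.  216.3] | shift cm [-1.08  0.05  1.37] turn [-0.2 -0.  -0. ] j7 -0.41 F [ 2.5  0.1 -3.2] w 1.07
1.5 142.1 216.1
1.4 123.7 218.9
1.3 105.0 219.8
1.2 86.4 218.9
1.1 67.9 216.1
1.0 49.8 211.5
0.9 32.3 205.1
0.8 15.5 197.0
0.7 -0.5 187.2
0.6 -15.3 175.9
0.5 -29.0 163.2
0.4 -41.3 149.1
0.3 -52.2 134.0
0.2 -61.5 117.8
0.1 -69.1 100.7
-0.0 -75.0 83.0
```

```bash
python3 -m handwheel '[{"xyz":[-1.5,0.05,0.3],"angular":[0,0,0]},{"xyz":[-1.8,0.05,0.1],"angular":[0,0,0]},{"xyz":[-1.85,0.05,0],"angular":[0,0,0]},{"xyz":[-1.85,0.05,-0.15],"angular":[0,0,0]}]' |sed -n '2p;4p;5p'
python3 to.py 67.9 108 216 0
```

```text
position: [0.638, 0.0674, 0.2162]
ft_force: [5.4, 0.6, -6.3]
grip_width: 0.122
t 48.47 tcp jig mm [ 71.5 108.5 216.2] | shift cm [-0.36 -0.03 -0.02] turn [-0.6  0.6  0.1] j7 -0.4 F [ 5.4  0.6 -6.3] w 1.06
```

```bash
python3 -m handwheel '[{"xyz":[-2,0.05,-0.4],"angular":[0,0.5,0]},{"xyz":[-1.8,0.05,-0.6],"angular":[0,0,0]},{"xyz":[-1.7,0.05,-0.8],"angular":[0,0,0]},{"xyz":[-1.6,0.05,-1],"angular":[0,0,0]}]' |sed -n '2p;4p;5p'
python3 to.py -0.5 108 187 0
```

```text
position: [0.5708, 0.0706, 0.1889]
ft_force: [4.6, 0.6, -1.4]
grip_width: 0.125
t 48.8 tcp jig mm [  4.2 108.9 188.9] | shift cm [-0.47 -0.07 -0.19] turn [-0.8  1.2  0.1] j7 -0.36 F [ 4.6  0.6 -1.4] w 1.09
```

```bash
python3 -m handwheel '[{"xyz":[-1.9,0,-1.3],"angular":[0.5,1,0]},{"xyz":[-1.4,0.02,-1.3],"angular":[0,0,0]},{"xyz":[-1.25,0,-1.4],"angular":[0,0,0]},{"xyz":[-1.1,0,-1.5],"angular":[0,0,0]}]' |sed -n '2p;4p;5p'
python3 to.py -52.2 108 134 0
```

```text
position: [0.519, 0.0733, 0.1367]
ft_force: [3.2, 1.2, -1.3]
grip_width: 0.128
t 49.13 tcp jig mm [-47.7 109.4 136.7] | shift cm [-0.45 -0.12 -0.27] turn [-1.4  1.3  0. ] j7 -0.32 F [ 3.2  1.2 -1.3] w 1.11
```

```bash
python3 -c "
from h import *
snap('scene','s32.png')
c=cv2.imread('pics/s32.png')[130:310,215:425]; cv2.imwrite('pics/s32c.png',cv2.resize(c,None,fx=3.3,fy=3.3))"
```

```text
(no output)
```

View pics/s32c.png

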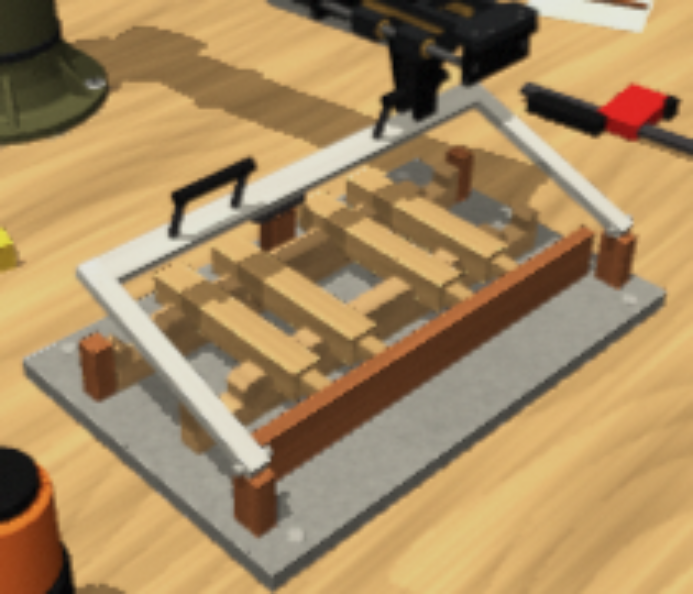

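s32: all four legs lie in their notches with tenons at the stop, and the crossbar is on its way down. Continuing to shut.

```bash
python3 -m handwheel '[{"xyz":[-1.2,-0.1,-1.6],"angular":[1,1,0]},{"xyz":[-0.8,0,-1.7],"angular":[0,0,0]},{"xyz":[-0.6,0,-1.2],"angular":[0,0,0]}]' |sed -n '2p;4p;5p'
python3 to.py -75 108 83 0
python3 -m handwheel '[{"xyz":[-0.3,0,-0.8],"angular":[0,0,0]},{"xyz":[0,0,0],"angular":[0,0,0]}]' |sed -n '2p;4p;5p'
python3 to.py -75 108 83 0
```

```text
position: [0.4966, 0.0751, 0.0922]
ft_force: [7.8, 0.4, -1.1]
grip_width: 0.126
t 49.43 tcp jig mm [-70.1 110.2  92.2] | shift cm [-0.49 -0.2  -0.92] turn [-2.5  1.1 -0.1] j7 -0.3 F [ 7.8  0.4 -1.1] w 1.09
position: [0.494, 0.0752, 0.0834]
ft_force: [3.0, 0.6, -7.9]
grip_width: 0.126
t 49.6 tcp jig mm [-72.7 110.2  83.4] | shift cm [-0.24 -0.21 -0.04] turn [-2.5  1.3 -0.1] j7 -0.31 F [ 3.   0.6 -7.9] w 1.1
```

```bash
python3 -m handwheel '[{"xyz":[0,0,-0.4],"angular":[0,0,0]},{"xyz":[0,0,0],"angular":[0,0,0]}]' |sed -n '2p;4p;5p'
python3 -m handwheel '[{"xyz":[0,0,-0.4],"angular":[0,0,0]},{"xyz":[0,0,0],"angular":[0,0,0]}]' |sed -n '2p;4p;5p'
python3 to.py -75 108 83 0;python3 -c "
from h import *
snap('scene','s33.png')
c=cv2.imread('pics/s33.png')[130:310,215:425]; cv2.imwrite('pics/s33c.png',cv2.resize(c,None,fx=3.3,fy=3.3))"
```

```text
position: [0.4932, 0.0752, 0.0802]
ft_force: [4.2, 0.1, -9.2]
grip_width: 0.122
position: [0.4932, 0.0753, 0.0785]
ft_force: [2.9, -0.1, -8.9]
grip_width: 0.118
t 49.93 tcp jig mm [-73.6 110.2  78.5] | shift cm [-0.15 -0.22  0.45] turn [-2.3  1.  -0.2] j7 -0.32 F [ 2.9 -0.1 -8.9] w 1.02
```

View pics/s33c.png

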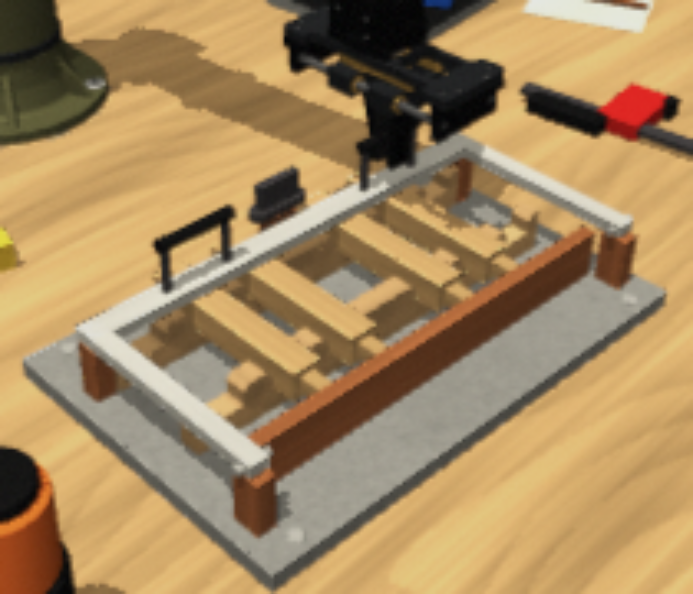

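Run:
```python
from h import *
a=cv2.cvtColor(cv2.imread('pics/scene0.png'),cv2.COLOR_BGR2GRAY); b=cv2.cvtColor(cv2.imread('pics/s33.png'),cv2.COLOR_BGR2GRAY)
for n,(x0,y0,x1,y1) in {'handleR':(255,185,295,225),'corner':(232,220,262,255),'post(static)':(284,268,304,290)}.items():
    t=a[y0:y1,x0:x1]; s=b[y0-8:y1+8,x0-8:x1+8]
    r=cv2.matchTemplate(s,t,cv2.TM_CCOEFF_NORMED); _,m,_,l=cv2.minMaxLoc(r); print(n,m,l[0]-8,l[1]-8)
I=load('scene0.png')
from fit import J
for q in (0,.03,.06): print(q,proj(I,J([(.105-.18*np.cos(q)+.05*np.sin(q),-.108,.075+.18*np.sin(q)+.05*np.cos(q))])))
```

```text
handleR 0.9606478810310364 0 0
corner 0.9943122267723083 0 0
post(static) 0.9994345903396606 0 0
0 [[273.63946783 198.7947141 ]]
0.03 [[273.94770808 197.31032802]]
0.06 [[274.29950496 195.85676522]]
```

```bash
python3 -m handwheel '[{"xyz":[0,0,0],"angular":[0,0,0]},{"xyz":[0,0,0],"angular":[0,0,0]},{"xyz":[0,0,0],"angular":[0,0,0]},{"xyz":[0,0,0],"angular":[0,0,0]},{"xyz":[0,0,0],"angular":[0,0,0]}]' 3.6|sed -n '2p;4p;5p'
python3 -m handwheel '[{"xyz":[0,0,1],"angular":[-2,1,0]},{"xyz":[0,0,2],"angular":[0,0,0]},{"xyz":[0,0,3],"angular":[0,0,0]},{"xyz":[0,0,4],"angular":[0,0,0]},{"xyz":[0,0,2],"angular":[0,0,0]}]' |sed -n '2p;4p'
python3 to.py -101 0 200 0
python3 -c "
from h import *
snap('scene','s34.png')"
python3 - <<'E'
from h import *
a=cv2.cvtColor(cv2.imread('pics/scene0.png'),cv2.COLOR_BGR2GRAY); b=cv2.cvtColor(cv2.imread('pics/s34.png'),cv2.COLOR_BGR2GRAY)
for n,(x0,y0,x1,y1) in {'handleR':(255,185,295,225),'corner':(232,220,262,255)}.items():
    t=a[y0:y1,x0:x1]; s=b[y0-8:y1+8,x0-8:x1+8]
    r=cv2.matchTemplate(s,t,cv2.TM_CCOEFF_NORMED); _,m,_,l=cv2.minMaxLoc(r); print(n,m,l[0]-8,l[1]-8)
E
```

```text
position: [0.4938, 0.0756, 0.0791]
ft_force: [-0.0, -0.5, -0.1]
grip_width: 0.378
position: [0.4879, 0.0751, 0.1978]
ft_force: [1.7, -0.0, 0.5]
t 50.82 tcp jig mm [-78.9 109.9 197.8] | shift cm [ -2.68 -10.89   0.22] turn [-0.4 -0.8 -0.2] j7 -0.26 F [ 1.7 -0.   0.5] w 3.54
handleR 0.9569332003593445 0 0
corner 0.9907000064849854 0 0
```

Frame shut: it matches the starting picture to under 1 px. On to the turnbutton.

```bash
python3 -m handwheel '[{"xyz":[-0.7,-2.7,0],"angular":[0,0,0]},{"xyz":[-0.7,-2.7,0],"angular":[0,0,0]},{"xyz":[-0.7,-2.7,-1],"angular":[0,0,0]},{"xyz":[-0.6,-2.7,-1],"angular":[0,0,0]},{"xyz":[0,0,0],"angular":[0,0,0]}]' 3.6|sed -n '2p'
python3 to.py -101 0 150 0
```

```text
position: [0.4638, -0.0338, 0.1838]
t 51.28 tcp jig mm [-98.3   0.  183.8] | shift cm [-0.27  0.01 -3.38] turn [-0.2 -0.  -0.6] j7 0.03 F [ 0.1  0.1 -0.6] w 3.58
```

```bash
python3 -m handwheel '[{"xyz":[-0.3,0,-2],"angular":[0,0,-0.6]},{"xyz":[0,0,-1.5],"angular":[0,0,0]}]' 3.4|sed -n '2p'
python3 to.py -101 0 85 0
python3 -m handwheel '[{"xyz":[0,0,-1.5],"angular":[0,0,0]},{"xyz":[0,0,0],"angular":[0,0,0]}]' |sed -n '2p'
python3 to.py -101 0 85 0
python3 -c "
from h import *
snap('wrist','w35.png')"
```

```text
position: [0.4623, -0.0362, 0.15]
t 51.45 tcp jig mm [-99.6  -2.5 150. ] | shift cm [-0.12  0.25 -6.5 ] turn [-0.1  0.3  0.3] j7 0.0 F [-0.6 -0.6 -0. ] w 3.44
position: [0.4604, -0.0363, 0.1319]
t 51.62 tcp jig mm [-101.6   -2.6  131.9] | shift cm [ 0.07  0.26 -4.69] turn [-0.2  0.   0.4] j7 -0.01 F [-1.5  0.2 -0. ] w 3.4
```

View pics/w35.png

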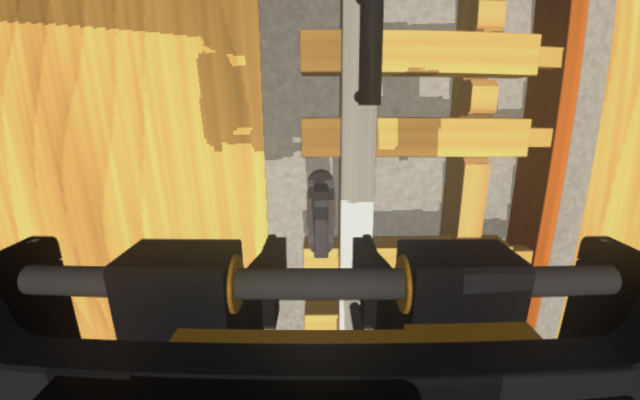

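The rib (col 321) is centred between the fingers. Descending and gripping.

```bash
python3 -m handwheel '[{"xyz":[0,0.25,-1.5],"angular":[0,0,0.3]},{"xyz":[0,0,0],"angular":[0,0,0]}]' |sed -n '2p'
python3 to.py -101 0 85 0
python3 -m handwheel '[{"xyz":[0,0,-1.5],"angular":[0,0,0]},{"xyz":[0,0,0],"angular":[0,0,0]}]' |sed -n '2p;4p'
python3 to.py -101 0 85 0
```

```text
position: [0.4625, -0.0332, 0.1195]
t 51.83 tcp jig mm [-99.6   0.6 119.5] | shift cm [-0.14 -0.06 -3.45] turn [-0.1  0.3  0. ] j7 -0.02 F [-0.7  0.2  0.1] w 3.39
position: [0.4642, -0.0328, 0.1066]
ft_force: [-1.8, 0.3, -0.8]
t 52.0 tcp jig mm [-97.9   1.1 106.6] | shift cm [-0.31 -0.09 -2.16] turn [-0.1  0.4 -0. ] j7 -0.04 F [-1.8  0.3 -0.8] w 3.38
```

```bash
python3 -m handwheel '[{"xyz":[-0.3,-0.05,-1],"angular":[0,0.4,0]},{"xyz":[0,0,0],"angular":[0,0,0]}]' |sed -n '2p;4p'
python3 to.py -101 0 85 0
python3 -m handwheel '[{"xyz":[-0.1,0,-1],"angular":[0,0,0]},{"xyz":[0,0,0],"angular":[0,0,0]}]' |sed -n '2p;4p'
python3 to.py -101 0 85 0
```

```text
position: [0.4627, -0.0332, 0.0985]
ft_force: [-0.6, -0.1, -0.6]
t 52.17 tcp jig mm [-99.4   0.6  98.5] | shift cm [-0.17 -0.05 -1.35] turn [-0.1  0.2 -0. ] j7 -0.05 F [-0.6 -0.1 -0.6] w 3.41
position: [0.4628, -0.0334, 0.0892]
ft_force: [-0.7, 0.2, -0.9]
t 52.33 tcp jig mm [-99.3   0.4  89.2] | shift cm [-0.17 -0.03 -0.42] turn [-0.   0.3 -0. ] j7 -0.06 F [-0.7  0.2 -0.9] w 3.43
```

```bash
python3 -m handwheel '[{"xyz":[-0.15,0,-0.4],"angular":[0,0.2,0]},{"xyz":[0,0,0],"angular":[0,0,0]}]' |sed -n '2p;4p'
python3 -m handwheel '[{"xyz":[0,0,0],"angular":[0,0,0]},{"xyz":[0,0,0],"angular":[0,0,0]},{"xyz":[0,0,0],"angular":[0,0,0]},{"xyz":[0,0,0],"angular":[0,0,0]},{"xyz":[0,0,0],"angular":[0,0,0]}]' 0 10|sed -n '2p;4p;5p'
python3 -m handwheel '[{"xyz":[0,0,0],"angular":[0,0,0]},{"xyz":[0,0,0],"angular":[0,0,0]}]' |sed -n '2p;4p;5p'
python3 to.py -101 0 85 -90
```

```text
position: [0.4615, -0.0335, 0.0852]
ft_force: [-0.3, -0.0, -0.2]
position: [0.4617, -0.0335, 0.0857]
ft_force: [-7.0, 0.2, 3.5]
grip_width: 0.1
position: [0.4616, -0.0335, 0.0858]
ft_force: [-0.6, 0.1, -1.4]
grip_width: 0.102
t 53.08 tcp jig mm [-100.5    0.3   85.8] | shift cm [-0.05 -0.02 -0.08] turn [  0.1   0.1 -90. ] j7 -0.06 F [-0.6  0.1 -1.4] w 0.88
```

```bash
python3 -m handwheel '[{"xyz":[0,0,0],"angular":[0,0,-7]},{"xyz":[0,0,0],"angular":[0,0,-7]},{"xyz":[0,0,0],"angular":[0,0,-7]},{"xyz":[0,0,0],"angular":[0,0,-7]},{"xyz":[0,0,0],"angular":[0,0,-7]}]' |sed -n '2p;4p;5p'
python3 -m handwheel '[{"xyz":[0,0,0],"angular":[0,0,-7]},{"xyz":[0,0,0],"angular":[0,0,-7]},{"xyz":[0,0,0],"angular":[0,0,-7]},{"xyz":[0,0,0],"angular":[0,0,-7]},{"xyz":[0,0,0],"angular":[0,0,-7]}]' |sed -n '2p;4p;5p'
python3 to.py -101 0 85 -90
python3 -m handwheel '[{"xyz":[0,0,0],"angular":[0,0,-7]},{"xyz":[0,0,0],"angular":[0,0,-6]},{"xyz":[0,0,0],"angular":[0,0,-5]},{"xyz":[0,0,0],"angular":[0,0,0]}]' |sed -n '2p;4p;5p'
python3 to.py -101 0 85 -90
```

```text
position: [0.4616, -0.0335, 0.0858]
ft_force: [-0.4, -0.5, 0.6]
grip_width: 0.103
position: [0.4615, -0.0335, 0.0857]
ft_force: [-0.3, -0.1, -0.4]
grip_width: 0.106
t 53.92 tcp jig mm [-100.6    0.2   85.7] | shift cm [-0.04 -0.02 -0.07] turn [  0.2  -0.  -18.4] j7 -1.31 F [-0.3 -0.1 -0.4] w 0.92
position: [0.4615, -0.0335, 0.0858]
ft_force: [-0.4, -0.3, -0.5]
grip_width: 0.102
t 54.25 tcp jig mm [-100.6    0.2   85.8] | shift cm [-0.04 -0.02 -0.08] turn [ 0.2 -0.   0.5] j7 -1.64 F [-0.4 -0.3 -0.5] w 0.89
```

Button turned. Release, retreat upward and check.

```bash
python3 -m handwheel '[{"xyz":[0,0,0],"angular":[0,0,0]},{"xyz":[0,0,0],"angular":[0,0,0]},{"xyz":[0,0,0],"angular":[0,0,0]},{"xyz":[0,0,0],"angular":[0,0,0]},{"xyz":[0,0,0],"angular":[0,0,0]}]' 4|sed -n '2p;4p;5p'
python3 -m handwheel '[{"xyz":[0,0,1],"angular":[0,0,0]},{"xyz":[0,0,3],"angular":[0,0,0]},{"xyz":[0,0,4],"angular":[0,0,0]},{"xyz":[0,0,4],"angular":[0,0,0]},{"xyz":[-1,0,4],"angular":[0,0,0]}]' |sed -n '2p;4p'
python3 -m handwheel '[{"xyz":[0,0,4],"angular":[0,0,0]},{"xyz":[0,0,2],"angular":[0,0,0]},{"xyz":[0,0,0],"angular":[0,0,0]}]' |sed -n '2p;4p'
python3 to.py -101 0 300 -90
python3 -c "
from h import *
snap('wrist','w36.png');snap('scene','s36.png');snap('top','t36.png')"; python3 ov.py w36.png
python3 -c "
import cv2
c=cv2.imread('pics/s36.png')[140:310,215:425]; cv2.imwrite('pics/s36c.png',cv2.resize(c,None,fx=3.5,fy=3.5))"
```

```text
position: [0.4619, -0.0335, 0.0859]
ft_force: [-0.2, -0.6, 0.0]
grip_width: 0.389
position: [0.4446, -0.0316, 0.2443]
ft_force: [0.7, -1.3, -0.6]
position: [0.4463, -0.0309, 0.3175]
ft_force: [0.4, 0.4, 0.3]
t 55.33 tcp jig mm [-115.9    2.2  317.5] | shift cm [ 1.48 -0.29 -1.75] turn [ 0.1 -0.1 -0.3] j7 -1.49 F [0.4 0.4 0.3] w 3.97
```

View pics/ov_w36.png

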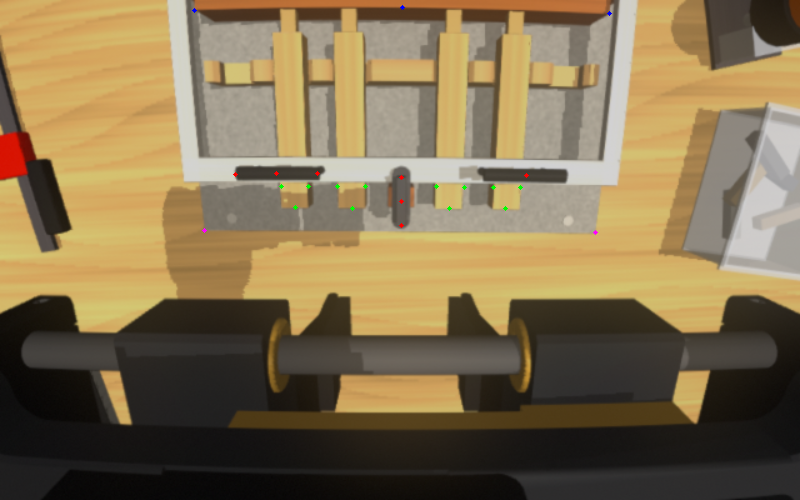

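View pics/s36c.png

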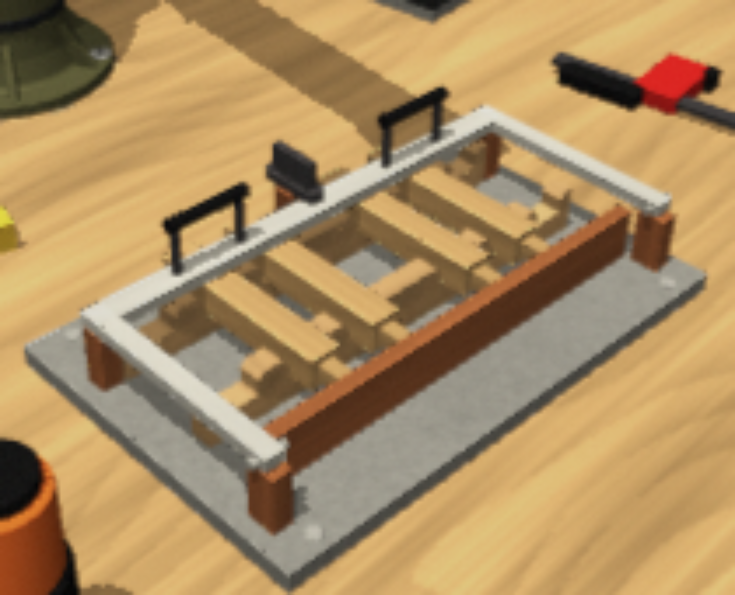

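View pics/t36.png

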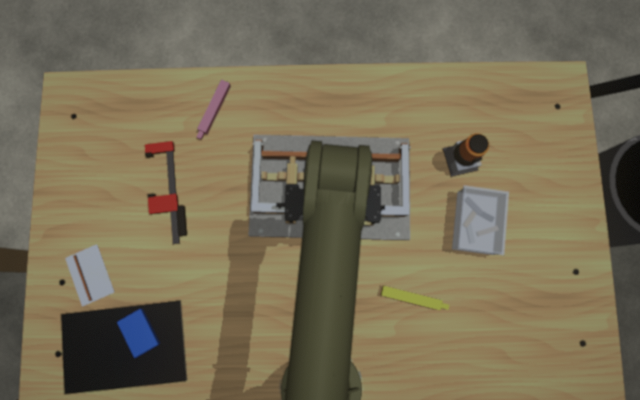

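The final views show all four tenons butted at the stop, with shoulders level at row ≈33 in w36. The frame is shut, the button at (400,197) lies across the crossbar, and the router, clamp and box have not moved. A last numeric check of the frame, then I hand in.

Run:
```python
from fit import *
a=cv2.cvtColor(cv2.imread('pics/scene0.png'),cv2.COLOR_BGR2GRAY); b=cv2.cvtColor(cv2.imread('pics/s36.png'),cv2.COLOR_BGR2GRAY)
for n,(x0,y0,x1,y1) in {'handleR':(255,185,295,225),'handleL':(318,160,345,190),'button':(290,178,312,202)}.items():
    t=a[y0:y1,x0:x1]; s=b[y0-8:y1+8,x0-8:x1+8]
    r=cv2.matchTemplate(s,t,cv2.TM_CCOEFF_NORMED); _,m,_,l=cv2.minMaxLoc(r); print(n,round(m,3),l[0]-8,l[1]-8)
I=load('w36.png')
uv=[(x/1.25,208.5/1.25) for x in (295,351,449,506)]; print((Ji(onplane(I,uv,.068))*1e3).round(1))
close_job()
```

```text
handleR 0.987 0 0
handleL 0.858 0 0
button 0.986 0 0
[[-116.2  108.5   68. ]
 [-116.    50.7   68. ]
 [-115.5  -50.    68. ]
 [-115.  -109.    68. ]]
the job is handed in; nothing more can be done
```

The job is done and handed in at about 55 s of the 210 s allowed. I released the turnbutton and raised the frame. I turned the three legs at y = +108, +50 and -108 mm end for end and slid each one against the stop. The leg that was already turned sat about 3.5 mm short, so I slid it home too. Then I shut the frame and locked it with the turnbutton.

**Last checks:**
- **Legs:** the four uncut ends measured at jig x ≈ -115 to -116 mm, so the tenons are within about 1 mm of the stop. All four lie straight in their notches.
- **Frame and button:** both handles and the button line up with the starting picture with no pixel shift. The left handle matched less well (0.86, against 0.99 for the others).
- **Bystanders:** the router, clamp and box look unmoved in the last top view, and the arm stood clear.

**What went wrong or disagreed:**
- **Fingertip height:** the fingertips appeared about 15 mm higher than the reported tool position. My first grip on the button's rib closed on nothing, and a later grip on the handle caught only the tips. I corrected both from the pictures.
- **Arm drift:** the arm drifted several millimetres on some multi-row moves, so I worked in small corrected steps.

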